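# Empty the used coffee capsules into the catch bin

### The arm

A 6-joint arm with a two-finger parallel gripper is mounted at the origin on the work surface. World frame = base frame: x ahead of the robot, y to its left, z up, the work surface at z = 0. Lengths are in m, angles in rad, forces in N, time in s.
With the tool pointing down it reaches from about 0.35 to 0.975 m from the base axis. Payload 4.9 kg.
Tool frame: the origin (TCP) lies at the very end of the fingers, on their centre line; the grasp point (between the pads) lies 19 mm behind it; z points along the fingers, x is the direction in which the jaws open and shut, and the axes are right-handed (so a half turn about z gives the same grasp; the last joint's range is limited). The gripper opens to 85 mm and grips with 20 to 120 N. Pads are 22 mm wide; open, the fingers measure 114 mm over their backs; the gripper's body (76 mm by 85 mm) begins 54 mm behind the grasp point. The pads swing forward as they close: fully open they stand 13 mm farther back than shut.
Start: joints at [1.088, 0.053, 1.613, -0, 1.476, -0.119], TCP at [0.222, 0.584, 0.231] pointing down, gripper open.
Joint ranges: [-3.01, 3.01], [-1.01, 2.22], [0.06, 2.58], [-1.02, 4.17], [0.09, 2.62], [-3.14, 3.14]. Speed limits (rad/s): [2.57, 2.57, 3.14, 3.14, 3.14, 3.14].

### API

Orientations are given as a rotation vector (axis times angle).
In Python, from station import ctrl, get_image, calibration, job gives the robot as it stands.
- The arm moves only by the tool jog_arm, never from a script. Its argument "deltas" is a list of rows, each a list of 3 entries, a list of its own where there are three numbers: the turn, a rotation vector about the tool's x, y, z in degrees, then the shift along the tool's x, y, z in m, then the finger opening in m, from 0 to 0.0854. In form: [[[ax, ay, az], [tx, ty, tz], gripper], ...]. A call has 1 to 12 rows; each row is the pose to reach, as a shift and turn from the pose commanded when the call began, along the tool's axes at that moment; what a row does not reach only later rows make up. A row lasts 1/12 s, in which the tool goes at most 41.7 mm and 7.16 degrees, less where a joint would pass 70% of its speed; a pose out of reach is approached as far as the arm can. A call with a gripper value outside its range is refused whole. The fingers move at their own pace and stop on an object; "squeeze" is the grip in N (left out, the last holds). Time passes only in rows, so rows that repeat a pose let the fingers close. It gives the time, the measured TCP pose, the force and the opening at its end, in the units of the state.
- ctrl.get_obs(): the state, without advancing time (a new reading comes with each control period).
- get_image(name): name is "scene" or "top"; returns the picture (420x560x3 uint8, red, green, blue); there is no depth.
- calibration(name): a dict with "mtx" (3x3 intrinsics, pixels), "k1" (the pictures are not rectified: a ray, as slopes to the right and down, at radius r is drawn at 1 + k1 r^2 times it, then the intrinsics apply), "origin" and "rotation" of the camera in the world. Camera axes: x right, y up, looking along -z (the intrinsics and any distortion apply to the point x, -y, -z); pixel columns grow to the right and rows downward; lengths in m; the calibration is good to about 2 mm. A picture is of the moment at which its call begins. calibration takes no time and is no camera call.
- job.finish_job(): hands the job in, once; it reports no verdict.
The state is a dict: "t": time; "q": joint angles; "dq": joint speeds; "effort": joint torques, N m; "tool_pos": TCP position; "tool_rot": TCP orientation; "contact_force": force on the tool from outside, world axes, zero at the start; "wrist_torque": the same for the moment, N m; "opening": finger opening in m.
Only numpy, scipy, OpenCV 4.12 (cv2) and the standard library are available. Lean on these libraries where they do the work, as an engineer would, in place of code of your own. Each camera call takes 0.05 s, during which the arm holds its last target.

### The job

At the tipping station, first slide the green catch bin fully home and push the red-headed pin fully down through the fork and the bin's lug. Then put every used capsule from the counter into the pail, lift the pail by its bail onto the step, take it anew by the blue ear at its bottom rim and tip all the capsules over the lip into the bin. Stand the empty pail upright on its round mat again, and leave the other things on the counter alone.

Things in the scene. Friction and masses are not known exactly. Their poses are not given: they have to be found in the camera images.
- station: fixed tipping station, its x axis pointing roughly to the robot's left (world +y, within 10 degrees); origin on the counter under its step. Grey step block 85 x 140 mm, top 110 mm above the counter (x from -40 to +45 mm), with a steel lip 7 mm high and 6 mm thick along its +x edge (lip's inner face at x = +40 mm). The green catch bin runs beyond the lip (+x) and the steel pin fork stands at x = 90, y = -115 mm
- step_spot (a point): point on the step's top where the pail's base centre belongs (axes as the station): the pail's foot is then 1 mm short of the lip, the pail's x axis along the station's x (bail across, ear towards -x, overhanging the step's back edge), so that it tips about its foot on the lip, forwards (+x), into the bin
- fork_top (a point): mouth of the hole in the fork's upper plate, 58 mm above the counter, z up. Two level steel plates 44 x 44 x 10 mm, 18 mm apart, each with a vertical 13 mm hole; the bin's aluminium lug (10 mm thick, same hole) lies between them and its hole lines up when the bin is home
- bin (a joint): how far the catch bin stands out from home along the station's +y, m; 0 is home, against a firm stop; it slides on rails with about 2.5 N of friction and stays where it is left. Push its yellow tab towards the station's -y
- bin_in (a point): centre of the bin's inner floor (11 mm above the counter), axes as the station. Bin outside 180 (x) x 160 (y) mm, walls 5 mm; rims above the floor: near wall (-x) 45, far wall 85, side walls 47 mm
- bin_tab (a point): top middle of the yellow push tab's outer face on the bin's +y side: upright plate 56 mm wide (x), 6 mm thick, its top 91 mm above the counter, flat down to the counter
- pin_rest: fixed grey block 50 x 50 x 50 mm with a vertical hole through it in which the pin waits; origin under its middle
- pin: loose headed pin, upright: red round head 20 mm across and 28 mm high, below it a steel shank 10 mm across and 45 mm long with a tapered tip; origin at the centre of the head's underside, z up through the head. Seated when the underside of the head lies on the fork's upper plate
- pail_mat: fixed black round rubber mat, 140 mm across, 3 mm thick, where the pail starts and ends; origin under its middle
- pail: loose round steel pail, 0.3 to 0.45 kg empty; outside 90 mm across at the foot, 130 mm at the rim, 95 mm high, wall 3 mm, floor 4 mm thick; origin at the centre of its underside, z up to the mouth. The bail hangs from the sides (+y and -y), the blue ear stands out at the bottom rim on -x. The last capsules slide out only when the pail is turned about 120 degrees from upright
- ear: blue ear on the pail's bottom rim, for tipping: an upright plate 12 mm thick (y) and 26 mm high, from the pail's foot to 103 mm behind the pail's axis; origin in the middle of its height, 87 mm behind the axis and 17 mm above the pail's underside, the point to pinch (across y) from above and behind. Axes as the pail's
- bail (a joint): angle of the bail about the pail's y axis, 0 upright, positive leaning to the pail's +x; pivots 85 mm above the pail's underside, stiff (0.045 N m), so it stays where it is left; it starts upright
- bail_grip (a point): middle of the black grip sleeve on the bail's top bar: 12 mm thick, 64 mm long along the pail's y, 148 mm above the pail's underside when the bail is upright
- cap1: red used coffee capsule, a plastic cylinder 33 mm across and 18 mm high that narrows to 22 mm at 28 mm total height; stands at first on its wide end, which has a thin foil edge; origin at the centre of the wide end, z along the axis to the narrow end. May be absent
- cap2: brass-yellow used coffee capsule, a plastic cylinder 33 mm across and 18 mm high that narrows to 22 mm at 28 mm total height; stands at first on its wide end, which has a thin foil edge; origin at the centre of the wide end, z along the axis to the narrow end. May be absent
- cap3: blue used coffee capsule, a plastic cylinder 33 mm across and 18 mm high that narrows to 22 mm at 28 mm total height; stands at first on its wide end, which has a thin foil edge; origin at the centre of the wide end, z along the axis to the narrow end. May be absent
- cap4: copper used coffee capsule, a plastic cylinder 33 mm across and 18 mm high that narrows to 22 mm at 28 mm total height; stands at first on its wide end, which has a thin foil edge; origin at the centre of the wide end, z along the axis to the narrow end. May be absent
- cap5: green used coffee capsule, a plastic cylinder 33 mm across and 18 mm high that narrows to 22 mm at 28 mm total height; stands at first on its wide end, which has a thin foil edge; origin at the centre of the wide end, z along the axis to the narrow end. May be absent
- creamer: small white creamer jug, 44 mm wide, 50 mm high; a bystander, to be left alone; origin under its middle
- sweetener: amber sweetener jar with a black cap, 40 mm wide, 60 mm high; a bystander, to be left alone; origin under its middle
- tumbler1: white upturned cup, 52 mm wide, 52 mm high; a bystander, to be left alone; origin under its middle
- tumbler2: white upturned cup, 52 mm wide, 52 mm high; a bystander, to be left alone; origin under its middle
- mug1: brown mug, 76 mm wide, 65 mm high, handle on its +y; a bystander, to be left alone; origin under its middle
- shaker: glass shaker with a steel cap, 48 mm wide, 100 mm high; a bystander, to be left alone; origin under its middle
There are look-alikes about, which are no part of the job. Of the things like the pail, leave any that is turquoise; of the rest the larger one is meant.

How it is judged:
On the way, in this order (a step that is already met when the one before it is completed fails the run):
1. the bin is fully home (value of joint bin below 0.004 m), for 0.2 s.
2. the pin is seated through fork and lug (value of joint bin below 0.004 m and horizontal distance between pin and fork_top below 0.004 m and z of pin in the frame of fork_top below 0.004 m and angle between pin's own z axis and vertical below 0.1 rad), for 0.3 s.
3. the pail hangs by its bail with every capsule in it (height (world z) of pail above 0.03 m and contact force between the fingers and bail above 0.5 N and angle between pail's own z axis and vertical below 0.5 rad and horizontal distance between each of cap1, cap2, cap3, cap4, cap5 and pail below 0.062 m and z of each of cap1, cap2, cap3, cap4, cap5 in the frame of pail below 0.11 m), for 0.2 s.
4. the loaded pail stands on the step, let go (horizontal distance between pail and step_spot below 0.035 m and z of pail in the frame of step_spot below 0.006 m and angle between pail's own z axis and vertical below 0.1 rad and horizontal distance between each of cap1, cap2, cap3, cap4, cap5 and pail below 0.062 m and z of each of cap1, cap2, cap3, cap4, cap5 in the frame of pail below 0.11 m and contact force between the fingers and pail below 0.1 N), for 0.2 s.
5. the pail is tipped well over at the step, held by its bottom ear (angle between pail's own z axis and vertical above 1.2 rad and contact force between the fingers and ear above 0.5 N and horizontal distance between pail and step_spot below 0.2 m), for 0.1 s.
At the end, for the whole second after the job is handed in: Every capsule lies at rest inside the bin; the bin is home (within 4 mm) with the pin seated (head within 4 mm of the fork's plate and axis); the pail stands upright and at rest on its mat, within 30 mm of its middle (all of step 2 and x of cap1 in the frame of bin_in between -0.09 and 0.09 m and y of cap1 in the frame of bin_in between -0.08 and 0.08 m and z of each of cap1, cap2, cap3, cap4, cap5 in the frame of bin_in below 0.07 m and linear speed of each of cap1, cap2, cap3, cap4, cap5 below 0.05 m/s and x of cap2 in the frame of bin_in between -0.09 and 0.09 m and y of cap2 in the frame of bin_in between -0.08 and 0.08 m and x of cap3 in the frame of bin_in between -0.09 and 0.09 m and y of cap3 in the frame of bin_in between -0.08 and 0.08 m and x of cap4 in the frame of bin_in between -0.09 and 0.09 m and y of cap4 in the frame of bin_in between -0.08 and 0.08 m and x of cap5 in the frame of bin_in between -0.09 and 0.09 m and y of cap5 in the frame of bin_in between -0.08 and 0.08 m and angle between pail's own z axis and vertical below 0.1 rad and horizontal distance between pail and pail_mat below 0.03 m and height (world z) of pail below 0.008 m and linear speed of pail below 0.03 m/s); the robot touches nothing.
It fails at once if a bystander is pushed more than 5 cm or knocked over (distance of any of creamer, sweetener, tumbler1, tumbler2, mug1, shaker from where it was at the start of the episode above 0.05 m or angle between any of creamer, sweetener, tumbler1, tumbler2, mug1, shaker's own z axis and vertical above 0.7 rad).
Of cap1, cap2, cap3, cap4, cap5 only 3 to 5 are there at a start; the rules pass over those that are not, and their reading is None.
At some moment in a run one of cap1, cap2, cap3, cap4, cap5 may be knocked a few centimetres aside while the robot is not near it.
It also fails if it takes over 210 s, if anything falls off the work surface, if the arm or the gripper's body presses on something with over 40 N, if the wrist force passes 120 N, or if a joint passes its speed limit or range.

## Working session

There is one attempt and no reset: what is moved stays moved. The work goes in short steps, Python scripts to look and compute and a tool call to move; the robot and the scene stay as the last step left them, time stands still between calls to the robot, and variables do not carry over. Pictures are saved under pics/ and viewed, and the job is handed in when it is done.

Besides the shell and the picture viewer there is one more tool, called after "Call:" in YAML: its name, and indented under it one key for each argument. jog_arm: Moves the arm, as the interface text tells. Its arguments: {"type":"object","properties":{"deltas":{"type":"array","items":{"type":"array"}},"squeeze":{"type":"number"}},"required":["deltas"]}

```bash
ls; mkdir -p pics; python3 - <<'E'
from station import ctrl, get_image, calibration, job
import cv2
for n in ("scene","top"):
    im=get_image(n); cv2.imwrite(f"pics/{n}0.png",im[:,:,::-1]); 
    c=calibration(n); print(n,c)
print(ctrl.get_obs())
E
```

```text
pics
scene {'mtx': array([[442.23254987,   0.        , 285.62852725],
       [  0.        , 442.23254987, 219.01188831],
       [  0.        ,   0.        ,   1.        ]]), 'k1': -0.003234618524219453, 'origin': array([ 1.04363939, -0.88904201,  0.83841899]), 'rotation': array([0.93354159, 0.28304816, 0.54580551])}
top {'mtx': array([[482.60106118,   0.        , 279.11765814],
       [  0.        , 482.60106118, 206.42874777],
       [  0.        ,   0.        ,   1.        ]]), 'k1': -0.14085211817609733, 'origin': array([0.36695513, 0.00225324, 1.57220962]), 'rotation': array([ 0.04462927, -0.08686873, -1.58251414])}
{'t': 0.1, 'q': array([ 1.08801269e+00,  5.32749006e-02,  1.61418477e+00, -2.17507490e-05,
        1.47601401e+00, -1.18985384e-01]), 'dq': array([-0.00150911, -0.00099588, -0.00169146, -0.0009227 ,  0.00207331,
       -0.00150315]), 'effort': array([-4.82281339e-04, -3.94905210e+01, -3.71363175e+01, -1.22148722e-04,
        3.95400086e-03, -6.83855234e-06]), 'tool_pos': array([0.22211713, 0.58357891, 0.23017908]), 'tool_rot': array([ 2.5859057 ,  1.78243228, -0.00259805]), 'contact_force': array([ 0.30760136, -0.01485558,  0.72780047]), 'wrist_torque': array([ 0.02748561,  0.02313489, -0.01124898]), 'opening': 0.08542838594033975}
```

View pics/scene0.png

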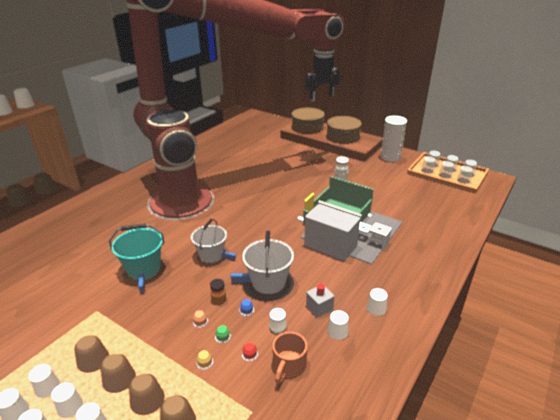

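View pics/top0.png

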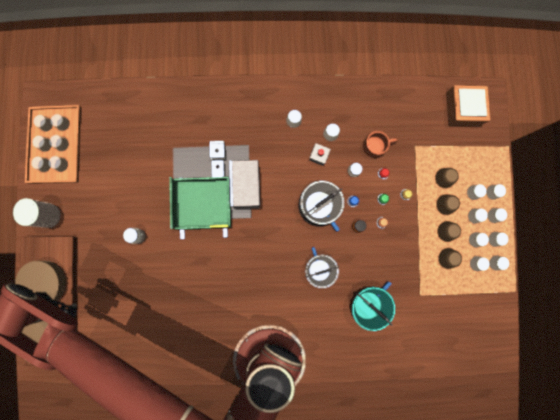

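```bash
cat > h.py <<'E'
import numpy as np, cv2
from scipy.spatial.transform import Rotation as R
from station import ctrl, get_image, calibration, job
def cam(n):
    c=calibration(n); return c['mtx'],c['k1'],np.array(c['origin']),R.from_rotvec(c['rotation']).as_matrix()
def ray(n,u,v):
    K,k1,o,M=cam(n); x=(u-K[0,2])/K[0,0]; y=(v-K[1,2])/K[1,1]
    p=cv2.undistortPoints(np.array([[[u,v]]],float),K,np.array([k1,0,0,0]))[0,0]
    d=M@np.array([p[0],-p[1],-1]); return o,d/np.linalg.norm(d)
def onz(n,u,v,z):
    o,d=ray(n,u,v); return o+d*(z-o[2])/d[2]
def tri(a,b):
    (o1,d1),(o2,d2)=ray('scene',*a),ray('top',*b)
    A=np.array([d1,-d2]).T; s=np.linalg.lstsq(A,o2-o1,rcond=None)[0]
    p,q=o1+s[0]*d1,o2+s[1]*d2; return (p+q)/2,np.linalg.norm(p-q)
def proj(n,P):
    K,k1,o,M=cam(n); c=M.T@(np.array(P,float)-o); x,y=c[0]/-c[2],-c[1]/-c[2]; f=1+k1*(x*x+y*y)
    return K[0,0]*x*f+K[0,2],K[1,1]*y*f+K[1,2]
def crop(n,x0,y0,x1,y1,s,name,im=None,marks=()):
    im=get_image(n) if im is None else im
    c=cv2.resize(im[y0:y1,x0:x1,::-1].copy(),None,fx=s,fy=s,interpolation=cv2.INTER_CUBIC)
    for P in marks:
        u,v=proj(n,P); cv2.drawMarker(c,(int((u-x0+.5)*s),int((v-y0+.5)*s)),(255,0,255),cv2.MARKER_CROSS,12,1)
    cv2.imwrite('pics/'+name,c); return im
def cur():
    o=ctrl.get_obs(); return np.array(o['tool_pos']),R.from_rotvec(o['tool_rot'])
def delta(P,rv=None):
    """tool-frame shift and turn to reach P (world), orientation R"""
    p,r=cur(); t=r.inv().apply(np.array(P)-p); print('shift',np.round(t,4), 'turn',np.round(np.degrees((r.inv()*rv).as_rotvec()),2) if rv is not None else '')
E
python3 - <<'E'
from h import *
im=cv2.imread('pics/top0.png')[:,:,::-1]; crop('top',160,130,280,250,5,'t1.png',im); crop('top',280,90,430,240,4,'t2.png',im)
im=cv2.imread('pics/scene0.png')[:,:,::-1]; crop('scene',280,160,420,270,5,'s1.png',im); crop('scene',180,220,400,390,3,'s2.png',im)
E
```

```text
(no output)
```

View pics/t1.png

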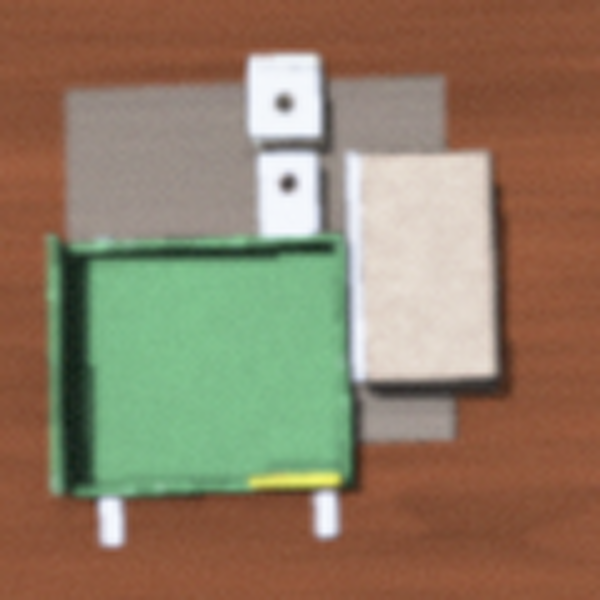

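View pics/t2.png

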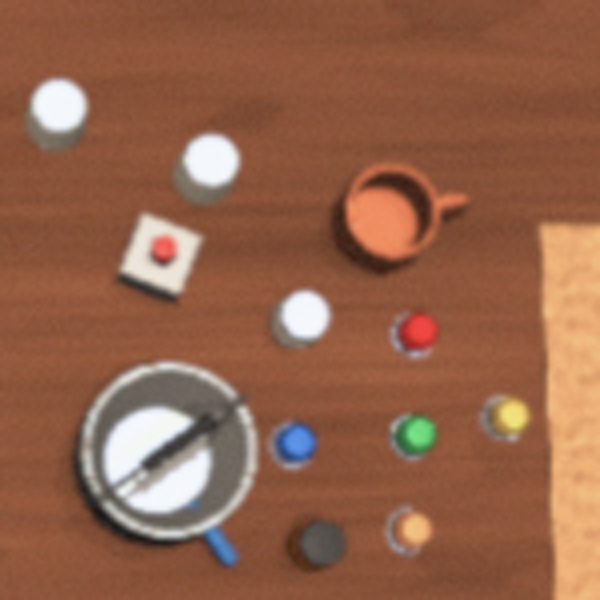

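View pics/s1.png

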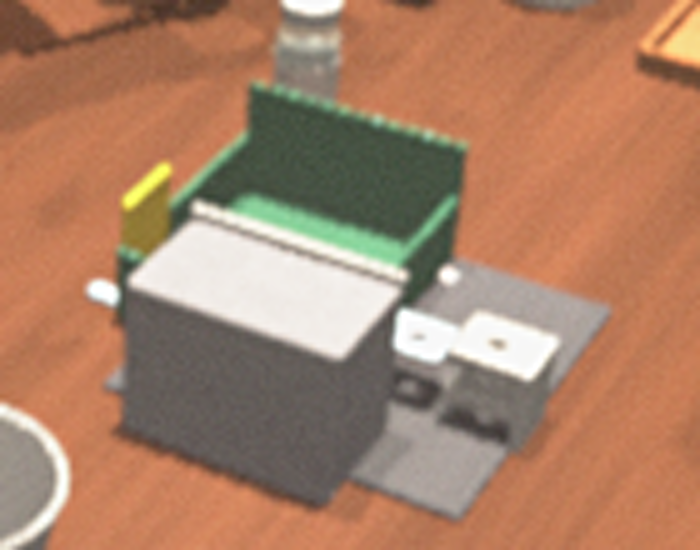

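View pics/s2.png

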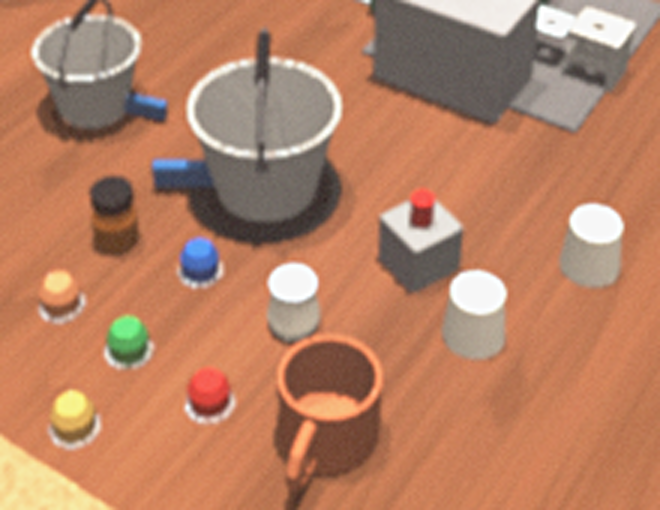

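```bash
python3 - <<'E'
from h import *
t1=lambda x,y:(x/5+160-.4,y/5+130-.4)
t2=lambda x,y:(x/4+280-.4,y/4+90-.4)
def pr(s,p): print(s,np.round(p,4))
pr('fork hole',onz('top',*t1(285,102),.058)); pr('lug hole',onz('top',*t1(288,183),.042))
for c in [(360,152),(491,151),(498,377),(365,382)]: pr('step',onz('top',*t1(*c),.11))
pr('tab L',onz('top',*t1(249,488),.091)); pr('tab R',onz('top',*t1(341,485),.091))
for c in [(248,56),(320,54),(250,137),(322,137)]: pr('forkcorner',onz('top',*t1(*c),.058))
for s,c,z in [('red',(420,331),.028),('yellow',(511,416),.028),('green',(417,435),.028),('blue',(297,443),.028),('copper',(413,530),.028),('pinhead',(164,250),.061),('pin block a',(145,215),.05),('b',(203,239),.05),('c',(178,297),.05),('d',(121,274),.05),
 ('creamer',(304,316),.05),('sweet',(322,543),.06),('tumb1',(59,106),.052),('tumb2',(211,161),.052),('mug',(391,213),.065),('mug handle end',(468,198),.03),('pail rimC',(169,450),.095),('ear end',(230,560),.03),('bailgripA',(146,467),.148),('bailgripB',(216,415),.148),('bail pivotA',(105,500),.085),('bail pivotB',(243,400),.085),('pail floor',(159,460),.007)]:
    pr(s,onz('top',*t2(*c),z))
pr('shaker',onz('top',133,236,.1))
for n,c in [('turq',(372,308)),('small pail',(322,271))]: pr(n,onz('top',*c,.09))
pr('shaker scene top',onz('scene',342,162,.1))
# colour blob of mat
im=cv2.imread('pics/top0.png'); 
E
```

```text
fork hole [0.6762 0.1573 0.058 ]
lug hole [0.6266 0.157  0.042 ]
step [0.6338 0.1059 0.11  ]
step [0.6335 0.0255 0.11  ]
step [0.4943 0.0226 0.11  ]
step [0.4922 0.1035 0.11  ]
tab L [0.4294 0.1765 0.091 ]
tab R [0.4306 0.1199 0.091 ]
forkcorner [0.7064 0.181  0.058 ]
forkcorner [0.7071 0.135  0.058 ]
forkcorner [0.6538 0.1796 0.058 ]
forkcorner [0.6532 0.1337 0.058 ]
red [ 0.604  -0.3873  0.028 ]
yellow [ 0.5333 -0.4609  0.028 ]
green [ 0.5185 -0.3818  0.028 ]
blue [ 0.513  -0.2826  0.028 ]
copper [ 0.4411 -0.376   0.028 ]
pinhead [ 0.6657 -0.174   0.061 ]
pin block a [ 0.6966 -0.1606  0.05  ]
b [ 0.6767 -0.2071  0.05  ]
c [ 0.6295 -0.1857  0.05  ]
d [ 0.6485 -0.1402  0.05  ]
creamer [ 0.6134 -0.2872  0.05  ]
sweet [ 0.4303 -0.2946  0.06  ]
tumb1 [ 0.7865 -0.0928  0.052 ]
tumb2 [ 0.7404 -0.215   0.052 ]
mug [ 0.6944 -0.3579  0.065 ]
mug handle end [ 0.7147 -0.4316  0.03  ]
pail rimC [ 0.5023 -0.1704  0.095 ]
ear end [ 0.419  -0.2254  0.03  ]
bailgripA [ 0.485  -0.1468  0.148 ]
bailgripB [ 0.5233 -0.2     0.148 ]
bail pivotA [ 0.465 -0.121  0.085]
bail pivotB [ 0.5418 -0.2305  0.085 ]
pail floor [ 0.5023 -0.1723  0.007 ]
shaker [0.4044 0.411  0.1   ]
turq [ 0.1736 -0.3203  0.09  ]
small pail [ 0.2906 -0.1672  0.09  ]
shaker scene top [0.4214 0.4009 0.1   ]
```

```bash
cat >> h.py <<'E'
def down(psi):
    c,s=np.cos(np.radians(psi)),np.sin(np.radians(psi))
    return R.from_matrix(np.array([[c,s,0],[s,-c,0],[0,0,-1]]).T)
def st():
    o=ctrl.get_obs(); p,r=cur(); print('t',round(o['t'],2),'p',np.round(p,4),'q',np.round(o['q'],3),'F',np.round(o['contact_force'],1),'open',round(o['opening'],4)); print(' x',np.round(r.as_matrix()[:,0],3),'z',np.round(r.as_matrix()[:,2],3))
E
python3 - <<'E'
from h import *
st(); p,r=cur()
delta([.39,.146,.23],down(0)); delta([.39,.146,.05],down(0))
print(tri((321.5,286),(0,0)) if 0 else '')
t2=lambda x,y:(x/4+280-.4,y/4+90-.4)
print(onz('top',*t2(164,250),.078), tri((180+422/3-.3,220+194/3-.3),t2(164,249)))
E
```

```text
t 0.1 p [0.2221 0.5836 0.2302] q [ 1.088  0.053  1.614 -0.     1.476 -0.119] F [ 0.3 -0.   0.7] open 0.0854
 x [ 0.356  0.935 -0.002] z [-0.001 -0.002 -1.   ]
shift [-0.3492  0.3126  0.0008] turn [5.000e-02 1.000e-01 6.916e+01]
shift [-0.3489  0.3126  0.1808] turn [5.000e-02 1.000e-01 6.916e+01]

[ 0.66229772 -0.17203304  0.078     ] (array([ 0.66441642, -0.17117334,  0.07822997]), np.float64(0.0031968810493450905))
```

Call:
jog_arm:
  deltas:
    - [[0,0,69],[-0.349,0.3126,0],0.0]
    - [[0,0,69],[-0.349,0.3126,0],0.0]
    - [[0,0,69],[-0.349,0.3126,0],0.0]
    - [[0,0,69],[-0.349,0.3126,0],0.0]
    - [[0,0,69],[-0.349,0.3126,0],0.0]
    - [[0,0,69],[-0.349,0.3126,0],0.0]
    - [[0,0,69],[-0.349,0.3126,0],0.0]
    - [[0,0,69],[-0.349,0.3126,0],0.0]
    - [[0,0,69],[-0.349,0.3126,0],0.0]
    - [[0,0,69],[-0.349,0.3126,0],0.0]
    - [[0,0,69],[-0.349,0.3126,0],0.0]
    - [[0,0,69],[-0.349,0.3126,0.02],0.0]

```text
t: 1.1
tool_pos: [0.3938, 0.1426, 0.2151]
tool_rot: [3.141, -0.005, 0.013]
contact_force: [0.4, -0.8, 0.6]
opening: -0.0001
```

Call:
jog_arm:
  deltas:
    - [[0,0,0],[-0.003,-0.004,0.165],0]
    - [[0,0,0],[-0.003,-0.004,0.165],0]
    - [[0,0,0],[-0.003,-0.004,0.165],0]
    - [[0,0,0],[-0.003,-0.004,0.165],0]
    - [[0,0,0],[-0.003,-0.004,0.165],0]
    - [[0,0,0],[-0.003,-0.004,0.165],0]

```text
t: 1.6
tool_pos: [0.3849, 0.1502, 0.0442]
tool_rot: [3.14, 0.004, -0.01]
contact_force: [-0.3, 0.5, 1.1]
opening: -0.0002
```

```bash
python3 - <<'E'
from h import *
st(); crop('scene',240,120,440,270,4,'s3.png')
E
```

```text
t 1.6 p [0.3849 0.1502 0.0442] q [ 0.192 -0.278  2.246 -0.     1.18   0.189] F [-0.3  0.5  1.1] open -0.0002
 x [ 1.     0.003 -0.006] z [-0.006 -0.001 -1.   ]
```

View pics/s3.png

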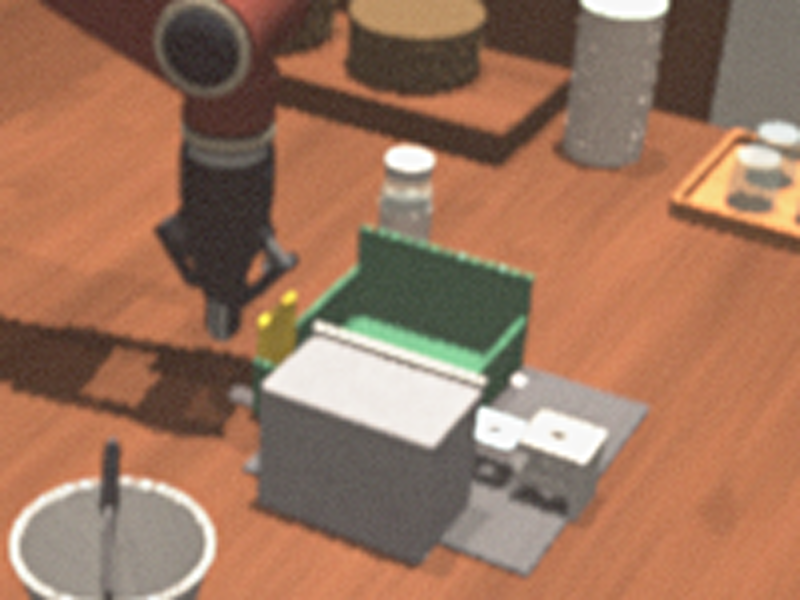

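Call:
jog_arm:
  deltas:
    - [[0,0,0],[0.01,0,-0.015],0]
    - [[0,0,0],[0.02,0,-0.015],0]
    - [[0,0,0],[0.026,0,-0.015],0]
    - [[0,0,0],[0.032,0,-0.015],0]
    - [[0,0,0],[0.038,0,-0.015],0]
    - [[0,0,0],[0.044,0,-0.015],0]
    - [[0,0,0],[0.05,0,-0.015],0]
    - [[0,0,0],[0.056,0,-0.015],0]
    - [[0,0,0],[0.062,0,-0.015],0]
    - [[0,0,0],[0.068,0,-0.015],0]
    - [[0,0,0],[0.072,0,-0.015],0]
    - [[0,0,0],[0.072,0,-0.015],0]

```text
t: 2.65
tool_pos: [0.4603, 0.1507, 0.0611]
tool_rot: [3.141, 0.004, 0.001]
contact_force: [0.8, -0.4, 0.3]
opening: 0.0002
```

```bash
python3 - <<'E'
from h import *
st(); crop('top',160,130,280,250,5,'t3.png')
E
```

```text
t 2.65 p [0.4603 0.1507 0.0611] q [ 1.630e-01 -1.150e-01  2.077e+00 -1.000e-03  1.179e+00  1.610e-01] F [ 0.8 -0.4  0.3] open 0.0002
 x [1.    0.003 0.001] z [ 0.001 -0.    -1.   ]
```

View pics/t3.png

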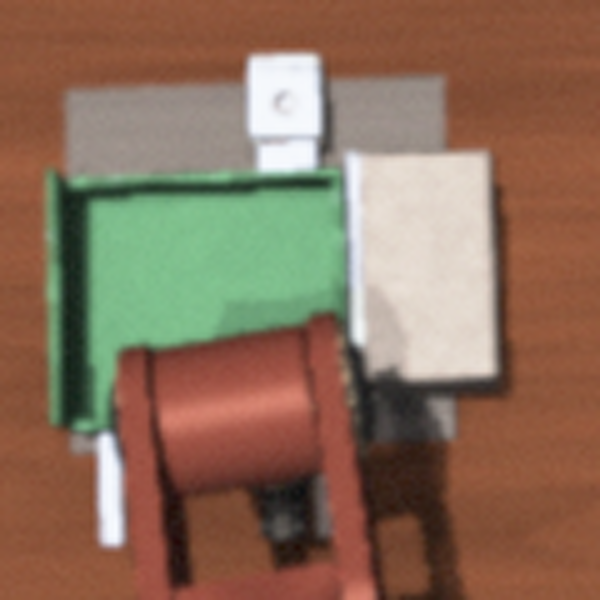

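Call:
jog_arm:
  deltas:
    - [[0,0,0],[0.004,0,0],0]
    - [[0,0,0],[0.007,0,0],0]
    - [[0,0,0],[0.009,0,0],0]
    - [[0,0,0],[0.011,0,0],0]
    - [[0,0,0],[0.011,0,0],0]

```text
t: 3.12
tool_pos: [0.469, 0.1509, 0.061]
tool_rot: [3.141, 0.004, -0.007]
contact_force: [-8.3, 0.1, 4.5]
opening: -0.0002
```

Call:
jog_arm:
  deltas:
    - [[0,0,0],[0.001,0,0],0]
    - [[0,0,0],[0.002,0,0],0]
    - [[0,0,0],[0.002,0,0],0]

```text
t: 3.37
tool_pos: [0.469, 0.1509, 0.061]
tool_rot: [3.141, 0.005, -0.015]
contact_force: [-16.0, -0.2, 11.7]
opening: -0.0003
```

```bash
python3 - <<'E'
from h import *
st(); crop('top',160,130,280,250,5,'t4.png')
E
```

```text
t 3.37 p [0.469  0.1509 0.061 ] q [ 1.600e-01 -8.600e-02  2.051e+00  1.000e-03  1.187e+00  1.560e-01] F [-16.   -0.2  11.7] open -0.0003
 x [ 1.     0.003 -0.01 ] z [-0.01  -0.001 -1.   ]
```

View pics/t4.png

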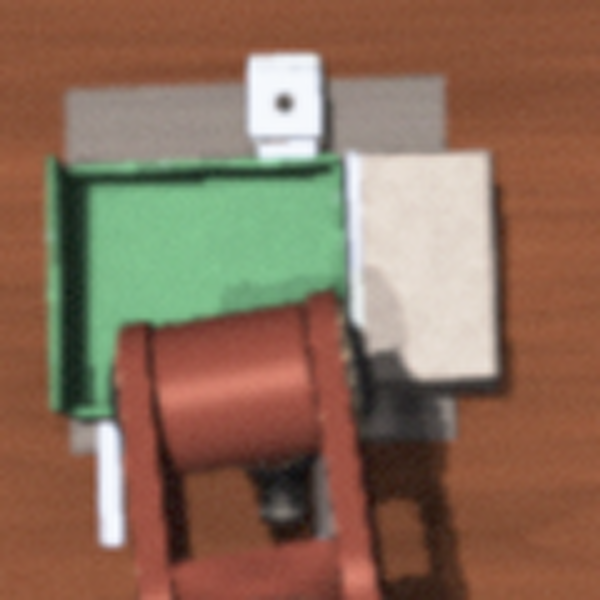

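Call:
jog_arm:
  deltas:
    - [[0,0,0],[-0.02,0,0],0]
    - [[0,0,0],[-0.02,0,-0.04],0]
    - [[0,0,0],[-0.02,0,-0.08],0.05]
    - [[0,0,0],[-0.02,0,-0.12],0.05]
    - [[0,0,0],[0.01,0.03,-0.16],0.05]
    - [[0,0,0],[0.192,0.323,-0.16],0.05]
    - [[0,0,0],[0.192,0.323,-0.16],0.05]
    - [[0,0,0],[0.192,0.323,-0.16],0.05]
    - [[0,0,0],[0.192,0.323,-0.16],0.05]
    - [[0,0,0],[0.192,0.323,-0.16],0.05]
    - [[0,0,0],[0.192,0.323,-0.16],0.05]
    - [[0,0,0],[0.192,0.323,-0.16],0.05]

```text
t: 4.42
tool_pos: [0.6316, -0.119, 0.2196]
tool_rot: [3.141, 0.003, 0.003]
contact_force: [1.5, 0.5, -0.2]
opening: 0.0501
```

Call:
jog_arm:
  deltas:
    - [[0,0,0],[0,0,0],0.05]
    - [[0,0,0],[0,0,0],0.05]
    - [[0,0,0],[0,0,0],0.05]
    - [[0,0,0],[0,0,0],0.05]

```text
t: 4.75
tool_pos: [0.63, -0.1157, 0.2193]
tool_rot: [3.142, 0.006, 0.001]
contact_force: [0.1, -0.3, 0.4]
opening: 0.0502
```

```bash
python3 - <<'E'
from h import *
st(); delta([.663,-.172,.12],down(0)); crop('scene',240,140,420,330,4,'s4.png')
E
```

```text
t 4.75 p [ 0.63   -0.1157  0.2193] q [-0.298  0.096  1.587  0.     1.458 -0.301] F [ 0.1 -0.3  0.4] open 0.0502
 x [1.    0.004 0.   ] z [ 0. -0. -1.]
shift [0.0328 0.0564 0.0994] turn [ 0.   -0.02  0.21]
```

View pics/s4.png

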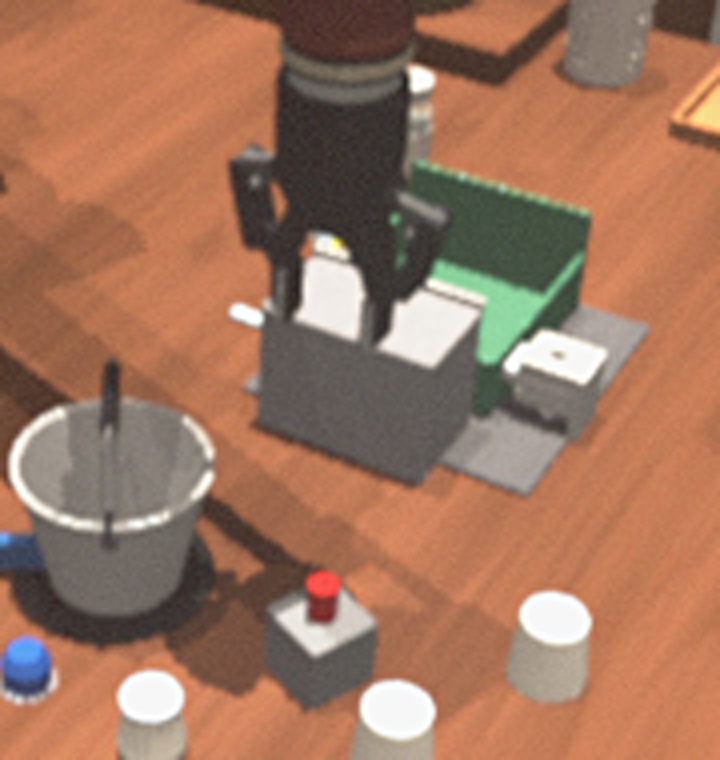

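Call:
jog_arm:
  deltas:
    - [[0,0,0],[0.033,0.0563,0.06],0.05]
    - [[0,0,0],[0.033,0.0563,0.09],0.05]
    - [[0,0,0],[0.033,0.0563,0.12],0.05]
    - [[0,0,0],[0.033,0.0563,0.145],0.05]
    - [[0,0,0],[0.033,0.0563,0.165],0.05]
    - [[0,0,0],[0.033,0.0563,0.165],0.05]
    - [[0,0,0],[0.033,0.0563,0.165],0.05]

```text
t: 5.38
tool_pos: [0.6629, -0.1715, 0.0538]
tool_rot: [-3.141, -0.006, 0.002]
contact_force: [0.8, 1.1, 0.2]
opening: 0.0502
```

```bash
python3 - <<'E'
from h import *
st(); crop('scene',260,210,380,330,5,'s5.png')
E
```

```text
t 5.38 p [ 0.6629 -0.1715  0.0538] q [-0.362  0.346  1.587  0.     1.209 -0.366] F [0.8 1.1 0.2] open 0.0502
 x [ 1.     0.004 -0.001] z [-0.001  0.    -1.   ]
```

View pics/s5.png

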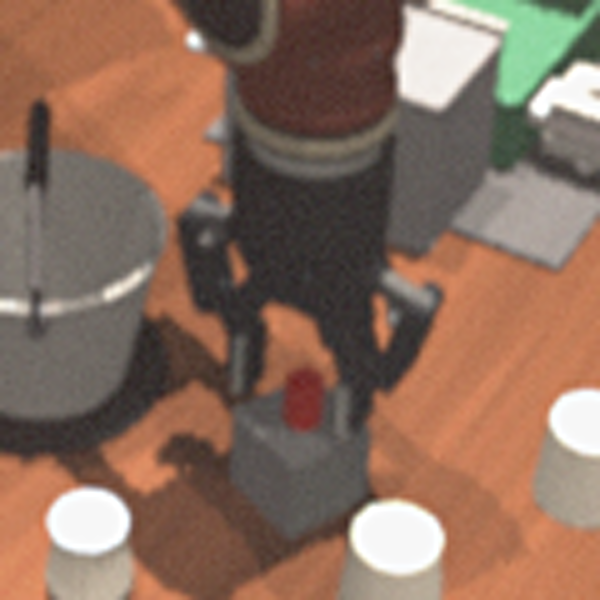

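Call:
jog_arm:
  deltas:
    - [[0,0,0],[0,0,0],0.01]
    - [[0,0,0],[0,0,0],0.01]
    - [[0,0,0],[0,0,0],0.01]
    - [[0,0,0],[0,0,0],0.01]
    - [[0,0,0],[0,0,0],0.01]
  squeeze: 40

```text
t: 5.85
tool_pos: [0.6643, -0.1727, 0.056]
tool_rot: [3.141, 0.004, 0.003]
contact_force: [-0.9, 1.1, 6.4]
opening: 0.0185
```

```bash
python3 - <<'E'
from h import *
st(); crop('scene',260,210,380,330,5,'s6.png'); crop('top',280,90,360,170,5,'t6.png')
E
```

```text
t 5.85 p [ 0.6643 -0.1727  0.056 ] q [-3.630e-01  3.450e-01  1.584e+00  1.000e-03  1.210e+00 -3.660e-01] F [-0.9  1.1  6.4] open 0.0185
 x [1.    0.003 0.002] z [ 0.002 -0.    -1.   ]
```

View pics/s6.png

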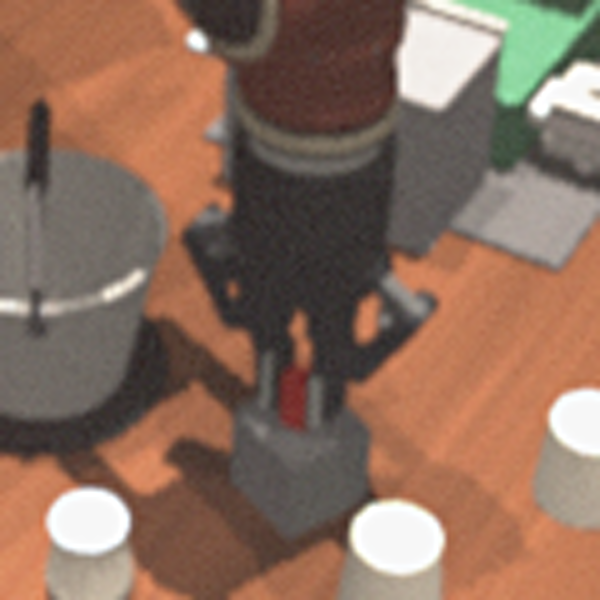

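View pics/t6.png

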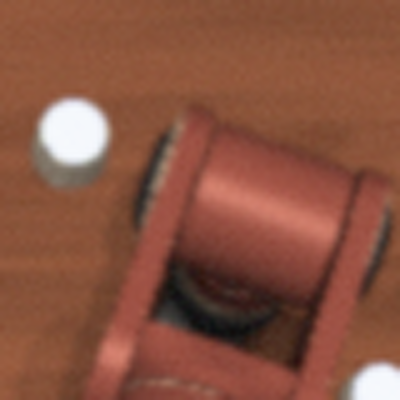

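Call:
jog_arm:
  deltas:
    - [[0,0,0],[0,0,-0.005],0.01]
    - [[0,0,0],[0,0,-0.015],0.01]
    - [[0,0,0],[0,0,-0.03],0.01]
    - [[0,0,0],[0,0,-0.05],0.01]
    - [[0,0,0],[0,0,-0.07],0.01]
    - [[0,0,0],[0,0,-0.09],0.01]
    - [[0,0,0],[0,0,-0.11],0.01]
    - [[0,0,0],[0,0,-0.12],0.01]
    - [[0,0,0],[0,0,-0.12],0.01]

```text
t: 6.7
tool_pos: [0.6647, -0.1735, 0.1778]
tool_rot: [3.139, 0.004, 0.008]
contact_force: [0.4, -0.8, -0.6]
opening: 0.0184
```

```bash
python3 - <<'E'
from h import *
st(); crop('scene',260,150,380,300,5,'s7.png')
E
```

```text
t 6.7 p [ 0.6647 -0.1735  0.1778] q [-0.363  0.227  1.511 -0.     1.398 -0.366] F [ 0.4 -0.8 -0.6] open 0.0184
 x [1.    0.003 0.005] z [ 0.005 -0.002 -1.   ]
```

View pics/s7.png

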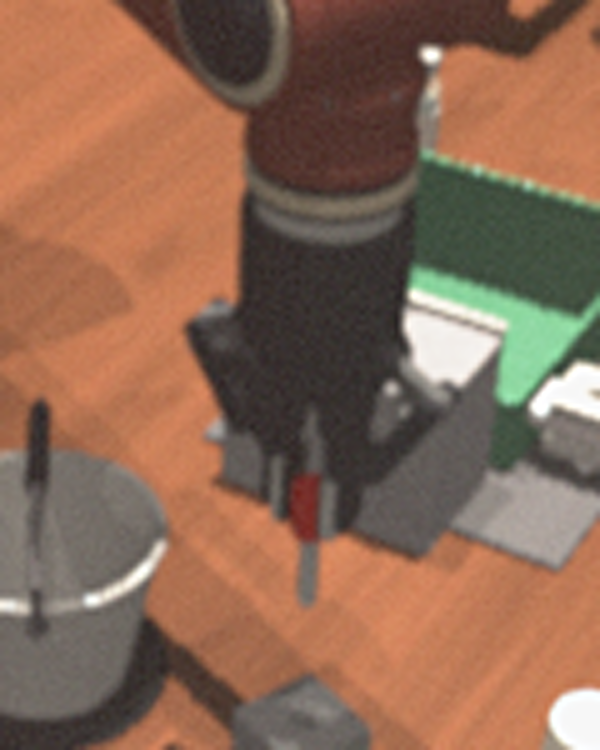

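```bash
python3 - <<'E'
from h import *
p,r=cur()
for u,v in [(306,602),(309,540),(306,476)]:
    o,d=ray('scene',260+u/5-.4,150+v/5-.4); P=o+d*(p[0]-o[0])/d[0]; print(np.round(P,4))
im=get_image('scene'); hs=cv2.cvtColor(im,cv2.COLOR_RGB2HSV)
m=((hs[...,0]<6)|(hs[...,0]>174))&(hs[...,1]>180)
m[:230]=0; m[:,:310]=0;m[262:]=0;m[:,335:]=0
ys,xs=np.nonzero(m); print(xs.min(),xs.max(),ys.min(),ys.max(),xs.mean(),ys.mean())
o,d=ray('scene',xs.mean(),ys.mean()); print(o+d*(p[0]-o[0])/d[0])
print(p)
# TCP projection
print(proj('scene',p), proj('scene',p+[0,0,.019]))
crop('scene',260,150,380,300,5,'s8.png',im,[p,p+[0,0,.019]])
delta([.6764,.1571,.20],down(0))
E
```

```text
[ 0.6638 -0.1692  0.1238]
[ 0.6638 -0.17    0.1635]
[ 0.6638 -0.1769  0.2066]
321 322 247 257 321.5 252.0
[ 0.66384272 -0.1712758   0.18141752]
[ 0.66384272 -0.17309977  0.17548199]
(np.float64(320.9890803484055), np.float64(254.36882184002738)) (np.float64(321.37578269803976), np.float64(248.0464529976354))
shift [ 0.0142 -0.3298 -0.0263] turn [-0.    0.04  0.15]
```

View pics/s8.png

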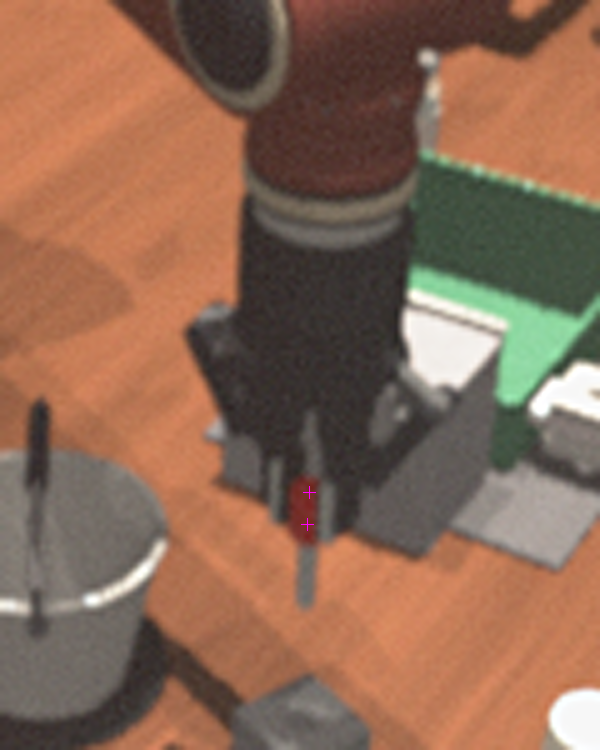

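```bash
python3 - <<'E'
from h import *
print(onz('scene',280+498/5-.4,160+344/5-.4,.058), tri((280+498/5-.4,160+344/5-.4),(160+285/5-.4,130+102/5-.4)))
# sub-pixel dark centroid in hole
for n,(x0,y0,x1,y1) in {'scene':(374,224,385,233),'top':(211,145,223,156)}.items():
    ims=np.mean([cv2.cvtColor(get_image(n),cv2.COLOR_RGB2GRAY).astype(float) for _ in range(3)],0)[y0:y1,x0:x1]
    w=np.clip(np.median(ims)-15-ims,0,None); ys,xs=np.mgrid[y0:y1,x0:x1]; c=(w*xs).sum()/w.sum(),(w*ys).sum()/w.sum(); print(n,c,onz(n,*c,.058),int(w.max()))
E
```

```text
[0.67969055 0.15728663 0.058     ] (array([0.67784591, 0.15817027, 0.05648255]), np.float64(0.003017947772076099))
scene (np.float64(378.53996865203766), np.float64(228.56974921630095)) [0.67840792 0.15537837 0.058     ] 78
top (np.float64(216.39233780760628), np.float64(150.12695749440715)) [0.67577112 0.1579418  0.058     ] 142
```

Call:
jog_arm:
  deltas:
    - [[0,0,0],[0.0,-0.03,-0.026],0.01]
    - [[0,0,0],[0.006,-0.07,-0.026],0.01]
    - [[0,0,0],[0.008,-0.11,-0.026],0.01]
    - [[0,0,0],[0.01,-0.15,-0.026],0.01]
    - [[0,0,0],[0.012,-0.19,-0.026],0.01]
    - [[0,0,0],[0.014,-0.23,-0.026],0.01]
    - [[0,0,0],[0.0143,-0.27,-0.026],0.01]
    - [[0,0,0],[0.0143,-0.3,-0.026],0.01]
    - [[0,0,0],[0.0143,-0.32,-0.026],0.01]
    - [[0,0,0],[0.0143,-0.33,-0.026],0.01]
    - [[0,0,0],[0.0143,-0.33,-0.026],0.01]
    - [[0,0,0],[0.0143,-0.33,-0.026],0.01]

```text
t: 8.1
tool_pos: [0.6767, 0.1568, 0.1998]
tool_rot: [3.141, 0.005, -0.001]
contact_force: [-0.6, -0.1, -1.0]
opening: 0.0184
```

```bash
python3 - <<'E'
from h import *
st(); delta([.6775,.157,.115],down(0))
E
```

```text
t 8.1 p [0.6767 0.1568 0.1998] q [ 1.210e-01  2.330e-01  1.467e+00 -1.000e-03  1.442e+00  1.180e-01] F [-0.6 -0.1 -1. ] open 0.0184
 x [ 1.     0.003 -0.001] z [-0.001 -0.001 -1.   ]
shift [ 0.0008 -0.0003  0.0848] turn [0.05 0.03 0.17]
```

Tip should be about 5 mm above the plate at TCP z=0.115.

Call:
jog_arm:
  deltas:
    - [[0,0,0],[0.0008,-0.0003,0.03],0.01]
    - [[0,0,0],[0.0008,-0.0003,0.06],0.01]
    - [[0,0,0],[0.0008,-0.0003,0.083],0.01]
    - [[0,0,0],[0.0008,-0.0003,0.083],0.01]
    - [[0,0,0],[0.0008,-0.0003,0.083],0.01]

```text
t: 8.52
tool_pos: [0.6766, 0.1557, 0.1154]
tool_rot: [3.141, 0.001, -0.006]
contact_force: [1.2, 0.1, -0.1]
opening: 0.0186
```

```bash
python3 - <<'E'
from h import *
st(); crop('scene',330,160,430,260,7,'s9.png')
E
```

```text
t 8.52 p [0.6766 0.1557 0.1154] q [ 0.119  0.302  1.53  -0.     1.313  0.119] F [ 1.2  0.1 -0.1] open 0.0186
 x [ 1.     0.001 -0.004] z [-0.004 -0.001 -1.   ]
```

View pics/s9.png

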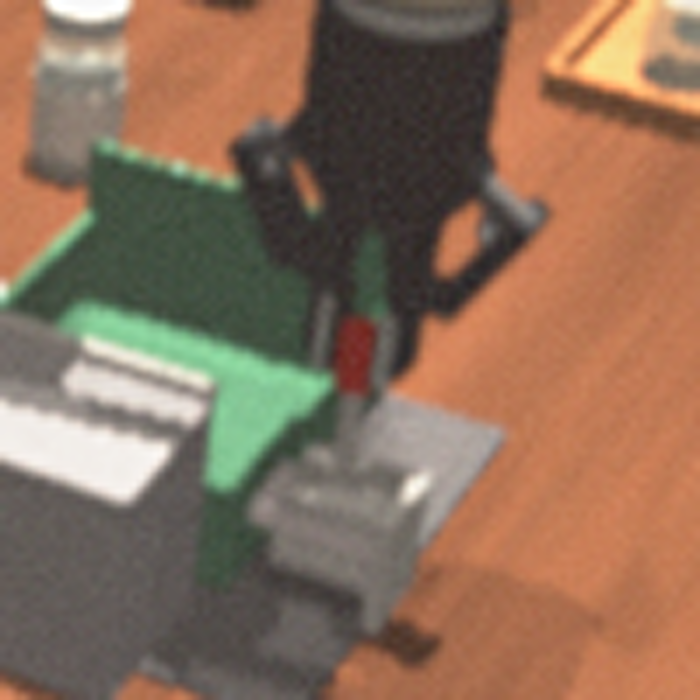

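Call:
jog_arm:
  deltas:
    - [[0,0,0],[0.0005,-0.0005,0.004],0.01]
    - [[0,0,0],[0.0005,-0.0005,0.008],0.01]
    - [[0,0,0],[0.0005,-0.0005,0.011],0.01]
    - [[0,0,0],[0.0005,-0.0005,0.013],0.01]

```text
t: 8.9
tool_pos: [0.6784, 0.1581, 0.1048]
tool_rot: [-3.141, -0.004, -0.002]
contact_force: [-0.3, -0.0, -0.8]
opening: 0.0188
```

Call:
jog_arm:
  deltas:
    - [[0,0,0],[0,0,0.003],0.01]
    - [[0,0,0],[0,0,0.006],0.01]
    - [[0,0,0],[0,0,0.009],0.01]
    - [[0,0,0],[0,0,0.01],0.01]
    - [[0,0,0],[0,0,0.01],0.01]

```text
t: 9.32
tool_pos: [0.6777, 0.1581, 0.0935]
tool_rot: [3.141, 0.004, -0.002]
contact_force: [0.6, 0.2, -0.6]
opening: 0.0186
```

Call:
jog_arm:
  deltas:
    - [[0,0,0],[0,0,0.004],0.01]
    - [[0,0,0],[0,0,0.008],0.01]
    - [[0,0,0],[0,0,0.012],0.01]
    - [[0,0,0],[0,0,0.016],0.01]
    - [[0,0,0],[0,0,0.02],0.01]
    - [[0,0,0],[0,0,0.024],0.01]
    - [[0,0,0],[0,0,0.024],0.01]

```text
t: 9.9
tool_pos: [0.6773, 0.158, 0.0687]
tool_rot: [3.141, 0.004, -0.003]
contact_force: [0.9, 0.4, -0.2]
opening: 0.0185
```

Call:
jog_arm:
  deltas:
    - [[0,0,0],[0,0,0.002],0.01]
    - [[0,0,0],[0,0,0.004],0.01]
    - [[0,0,0],[0,0,0.005],0.01]
    - [[0,0,0],[0,0,0.006],0.01]
    - [[0,0,0],[0,0,0.007],0.01]

```text
t: 10.32
tool_pos: [0.6782, 0.1581, 0.064]
tool_rot: [3.142, 0.004, -0.0]
contact_force: [-3.5, -1.5, 6.1]
opening: 0.0184
```

Call:
jog_arm:
  deltas:
    - [[0,0,0],[0,0,0],0.04]
    - [[0,0,0],[0,0,0],0.04]
    - [[0,0,0],[0,0,-0.01],0.05]
    - [[0,0,0],[0,0,-0.05],0.05]
    - [[0,0,0],[0,0,-0.06],0]
    - [[0,0,0],[0,0,-0.06],0]
    - [[0,0,0],[0,0,-0.06],0]
    - [[0,0,0],[0,0,-0.06],0]

```text
t: 10.98
tool_pos: [0.6775, 0.158, 0.1222]
tool_rot: [3.141, 0.004, -0.002]
contact_force: [1.2, 0.2, -0.5]
opening: 0.0014
```

Call:
jog_arm:
  deltas:
    - [[0,0,0],[0,0,0.02],0]
    - [[0,0,0],[0,0,0.032],0]
    - [[0,0,0],[0,0,0.036],0]
    - [[0,0,0],[0,0,0.038],0]
    - [[0,0,0],[0,0,0.04],0]
    - [[0,0,0],[0,0,0.041],0]

```text
t: 11.48
tool_pos: [0.6783, 0.1582, 0.0863]
tool_rot: [3.141, 0.005, -0.002]
contact_force: [-11.2, -2.0, 24.7]
opening: 0.0001
```

Call:
jog_arm:
  deltas:
    - [[0,0,0],[0,0,-0.04],0.06]
    - [[0,0,0],[0,0,-0.08],0.06]
    - [[0,0,0],[0,0.02,-0.12],0.06]
    - [[0,0,0],[-0.03,0.06,-0.13],0.06]
    - [[0,0,0],[-0.05,0.1,-0.13],0.06]
    - [[0,0,0],[-0.08,0.13,-0.13],0.06]
    - [[0,0,0],[-0.11,0.16,-0.13],0.06]
    - [[0,0,0],[-0.12,0.16,-0.13],0.06]
    - [[0,0,0],[-0.12,0.16,-0.13],0.06]

```text
t: 12.23
tool_pos: [0.5546, -0.0043, 0.2097]
tool_rot: [3.142, -0.001, -0.008]
contact_force: [0.6, 0.1, -0.3]
opening: 0.0597
```

```bash
python3 - <<'E'
from h import *
st(); im=crop('scene',330,160,430,260,5,'s10.png'); crop('top',280,90,430,240,4,'t10.png')
crop('scene',180,220,400,390,3,'s11.png',im)
E
```

```text
t 12.23 p [ 0.5546 -0.0043  0.2097] q [-1.420e-01 -9.700e-02  1.797e+00 -1.000e-03  1.447e+00 -1.410e-01] F [ 0.6  0.1 -0.3] open 0.0597
 x [ 1.    -0.001 -0.005] z [-0.005 -0.    -1.   ]
```

View pics/s10.png

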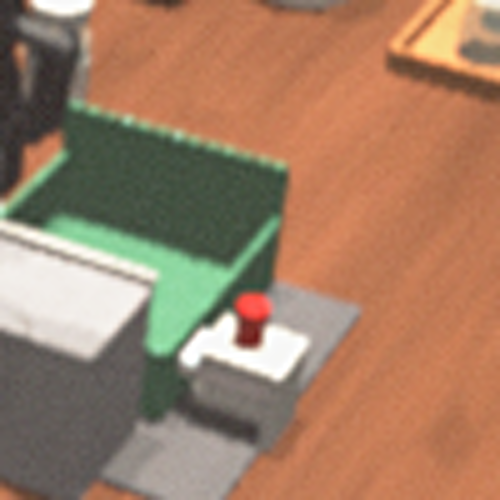

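View pics/t10.png

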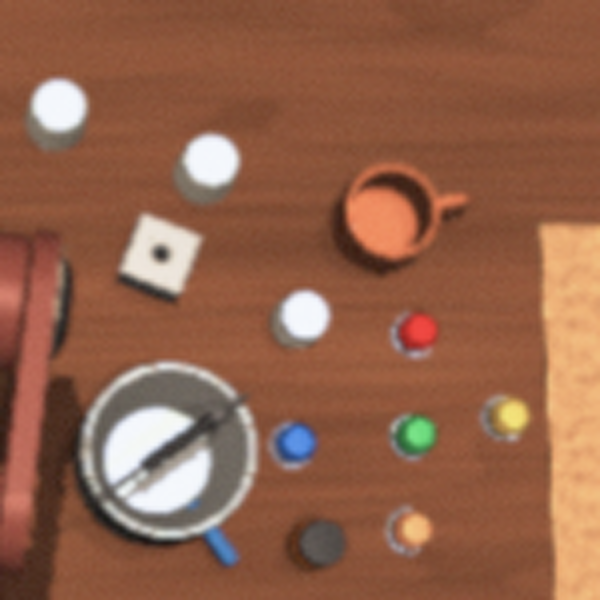

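View pics/s11.png

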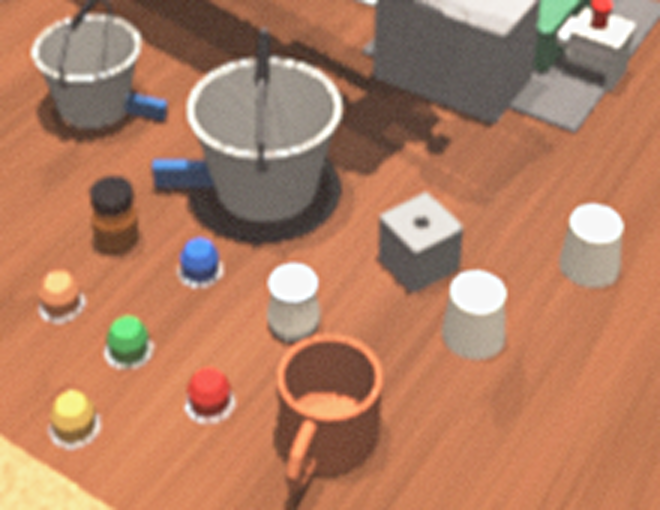

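```bash
cat >> h.py <<'E'
HUE={'cap1':(175,5,150),'cap2':(22,32,110),'cap3':(104,120,130),'cap4':(8,16,130),'cap5':(50,75,140)}
def caps(only=None):
    out={}
    ims={n:get_image(n) for n in('top','scene')}
    nom={'cap1':(.604,-.387),'cap2':(.533,-.461),'cap3':(.513,-.283),'cap4':(.441,-.376),'cap5':(.518,-.382)}
    for k,(a,b,s) in HUE.items():
        if only and k not in only: continue
        c={}
        for n in ims:
            hs=cv2.cvtColor(cv2.GaussianBlur(ims[n],(3,3),0),cv2.COLOR_RGB2HSV); h=hs[...,0]
            m=((h>=a)&(h<=b) if a<b else (h>=a)|(h<=b))&(hs[...,1]>=s)&(hs[...,2]>90)
            q,l,st_,ce=cv2.connectedComponentsWithStats(m.astype(np.uint8))
            u0=np.array(proj(n,[*nom[k],.02])); best=[(np.linalg.norm(ce[i]-u0),i) for i in range(1,q) if 8<st_[i,4]<350]
            if best:
                d,i=min(best); c[n]=(ce[i],st_[i,4],d)
        o=[k]
        if 'top' in c: o+=['top',np.round(c['top'][0],1),c['top'][1],np.round(onz('top',*c['top'][0],.02)[:2],4)]
        if 'scene' in c: o+=['sc',np.round(c['scene'][0],1),c['scene'][1],np.round(onz('scene',*c['scene'][0],.016)[:2],4)]
        if len(c)==2: P,e=tri(c['scene'][0],c['top'][0]); o+=['tri',np.round(P,4),round(e,4)]; out[k]=P
        print(*o)
    return out
E
python3 - <<'E'
from h import *
caps()
E
```

```text
cap1 top [384.6 172.2] 69 [ 0.6057 -0.3892] sc [249.2 349.6] 155 [ 0.6085 -0.3886] tri [ 0.6074 -0.3894  0.016 ] 0.0027
cap2 top [407.7 193.6] 32 [ 0.5343 -0.4646] sc [203.4 354.8] 59 [ 0.5317 -0.4578] tri [ 0.535  -0.4626  0.0233] 0.003
cap3 top [353.5 200.4] 50 [ 0.5137 -0.2829] sc [246.  305.2] 77 [ 0.5166 -0.2833] tri [ 0.5151 -0.2832  0.015 ] 0.0022
cap4 top [380.2 222.2] 13 [ 0.4412 -0.3692] sc [227.6 227.6] 9 [ 0.2604 -0.051 ] tri [ 0.4524 -0.2974  0.2438] 0.0566
cap5
```

```bash
python3 - <<'E'
from h import *
st(); delta([.515,-.286,.10],down(0))
E
```

```text
t 12.43 p [ 0.5587 -0.0018  0.2114] q [-0.136 -0.091  1.788  0.     1.446 -0.14 ] F [ 0.3 -0.1 -0.2] open 0.0601
 x [ 1.     0.003 -0.001] z [-0.001  0.    -1.   ]
shift [-0.0445  0.2841  0.1113] turn [-0.02  0.06  0.18]
```

Call:
jog_arm:
  deltas:
    - [[0,0,0],[-0.0445,0.284,0],0.06]
    - [[0,0,0],[-0.0445,0.284,0],0.06]
    - [[0,0,0],[-0.0445,0.284,0],0.06]
    - [[0,0,0],[-0.0445,0.284,0],0.06]
    - [[0,0,0],[-0.0445,0.284,0],0.06]
    - [[0,0,0],[-0.0445,0.284,0],0.06]
    - [[0,0,0],[-0.0445,0.284,0],0.06]
    - [[0,0,0],[-0.0445,0.284,0.0],0.06]
    - [[0,0,0],[-0.0445,0.284,0.04],0.06]
    - [[0,0,0],[-0.0445,0.284,0.08],0.06]
    - [[0,0,0],[-0.0445,0.284,0.11],0.06]
    - [[0,0,0],[-0.0445,0.284,0.11],0.06]

```text
t: 13.43
tool_pos: [0.5111, -0.2823, 0.0934]
tool_rot: [-3.132, -0.006, 0.019]
contact_force: [-1.2, 1.2, -1.1]
opening: 0.0601
```

```bash
python3 - <<'E'
from h import *
st(); delta([.515,-.286,.005],down(0)); crop('scene',180,180,330,330,5,'s12.png')
E
```

```text
t 13.43 p [ 0.5111 -0.2823  0.0934] q [-0.632  0.09   1.814  0.     1.253 -0.636] F [-1.2  1.2 -1.1] open 0.0601
 x [ 1.     0.004 -0.012] z [-0.012  0.009 -1.   ]
shift [0.0049 0.0045 0.0883] turn [-0.52  0.69  0.23]
```

View pics/s12.png

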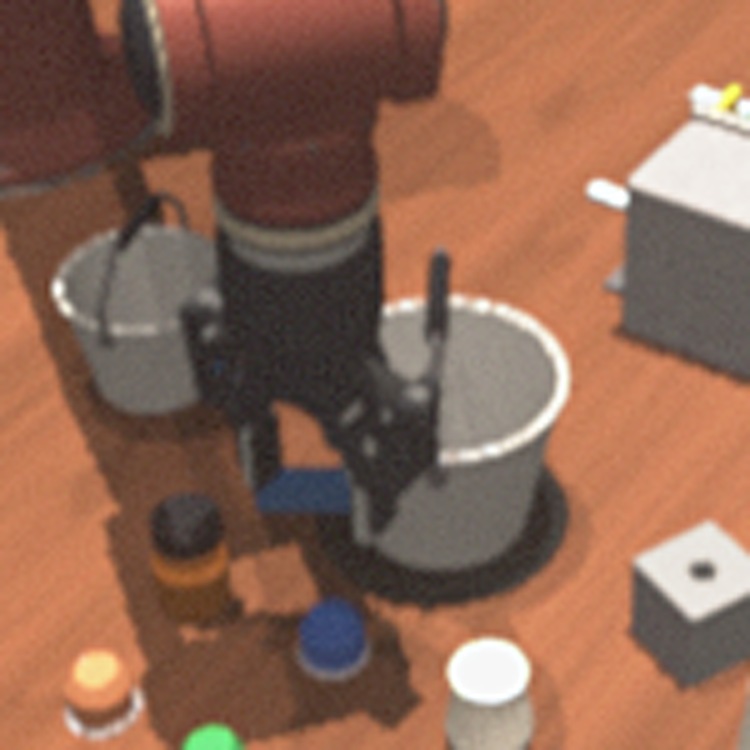

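Call:
jog_arm:
  deltas:
    - [[0,0,0],[0.002,0.003,0.03],0.06]
    - [[0,0,0],[0.002,0.003,0.055],0.06]
    - [[0,0,0],[0.002,0.003,0.075],0.06]
    - [[0,0,0],[0.002,0.003,0.085],0.06]
    - [[0,0,0],[0.002,0.003,0.085],0.06]

```text
t: 13.9
tool_pos: [0.517, -0.2887, 0.0167]
tool_rot: [-3.14, -0.006, 0.002]
contact_force: [-1.1, 0.1, -0.0]
opening: 0.0597
```

```bash
python3 - <<'E'
from h import *
st(); crop('scene',180,210,300,330,5,'s13.png')
E
```

```text
t 13.9 p [ 0.517  -0.2887  0.0167] q [-0.635  0.203  1.833  0.     1.107 -0.639] F [-1.1  0.1 -0. ] open 0.0597
 x [ 1.     0.004 -0.001] z [-0.001  0.001 -1.   ]
```

View pics/s13.png

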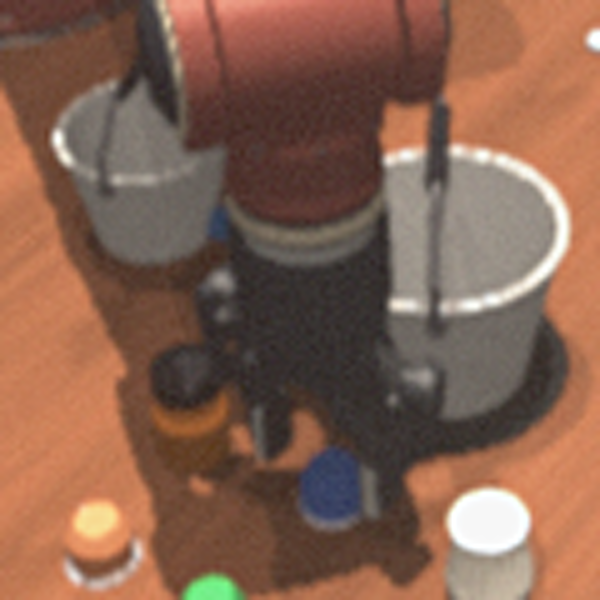

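Call:
jog_arm:
  deltas:
    - [[0,0,0],[0,-0.002,0.006],0.05]
    - [[0,0,0],[0,-0.002,0.011],0.05]
    - [[0,0,0],[0,-0.002,0.011],0.02]
    - [[0,0,0],[0,-0.002,0.011],0.02]
    - [[0,0,0],[0,-0.002,0.011],0.02]
    - [[0,0,0],[0,-0.002,0.011],0.02]

```text
t: 14.45
tool_pos: [0.5173, -0.2877, 0.007]
tool_rot: [3.141, 0.004, 0.002]
contact_force: [1.4, 0.4, 2.0]
opening: 0.0307
```

Call:
jog_arm:
  deltas:
    - [[0,0,0],[0,0.003,-0.02],0.02]
    - [[0,0,0],[0,0.003,-0.06],0.02]
    - [[0,0,0],[0,0.003,-0.1],0.02]
    - [[0,0,0],[0,0.003,-0.14],0.02]
    - [[0,0,0],[0,0.003,-0.18],0.02]
    - [[0,0,7],[0.0,-0.02,-0.21],0.02]
    - [[0,0,14],[0.004,-0.05,-0.21],0.02]
    - [[0,0,21],[0.008,-0.08,-0.21],0.02]
    - [[0,0,28],[0.012,-0.11,-0.21],0.02]
    - [[0,0,35],[0.015,-0.13,-0.21],0.02]
    - [[0,0,42],[0.015,-0.135,-0.21],0.02]
    - [[0,0,49],[0.015,-0.135,-0.21],0.02]

```text
t: 15.45
tool_pos: [0.5314, -0.1504, 0.2163]
tool_rot: [-2.858, 1.304, 0.0]
contact_force: [0.4, -0.5, -0.2]
opening: 0.0312
```

```bash
python3 - <<'E'
from h import *
st(); delta([.532,-.153,.125],down(-55)); crop('scene',200,150,350,300,5,'s14.png')
E
```

```text
t 15.45 p [ 0.5314 -0.1504  0.2163] q [-0.411 -0.111  1.799  0.     1.454  0.445] F [ 0.4 -0.5 -0.2] open 0.0312
 x [ 0.655 -0.755 -0.   ] z [ 0.  0. -1.]
shift [0.0023 0.0013 0.0913] turn [-0.02  0.01  5.96]
```

View pics/s14.png

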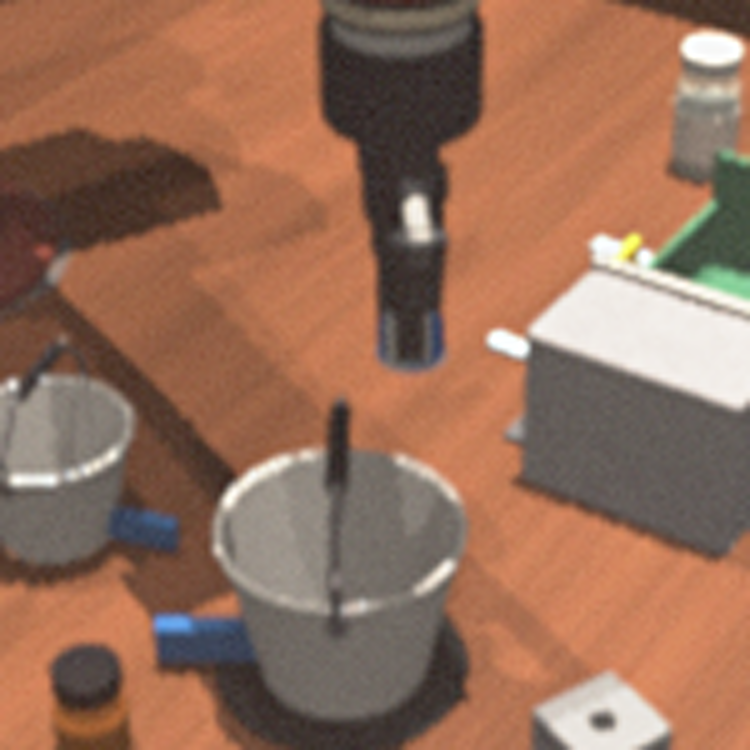

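Call:
jog_arm:
  deltas:
    - [[0,0,6],[0.002,0.001,0.04],0.02]
    - [[0,0,6],[0.002,0.001,0.08],0.02]
    - [[0,0,6],[0.002,0.001,0.106],0.02]
    - [[0,0,6],[0.002,0.001,0.106],0.02]
    - [[0,0,6],[0.002,0.001,0.106],0.06]
    - [[0,0,6],[0.002,0.001,0.106],0.06]
    - [[0,0,6],[0.002,0.001,0.106],0.06]
    - [[0,0,6],[0.002,0.001,0.07],0.06]
    - [[0,0,6],[0.002,0.001,0.03],0.06]
    - [[0,0,6],[0.002,0.001,0.0],0.06]
    - [[0,0,6],[0.002,0.001,0.0],0.06]

```text
t: 16.42
tool_pos: [0.5368, -0.1565, 0.2283]
tool_rot: [-2.788, 1.445, -0.03]
contact_force: [0.8, -1.3, 0.7]
opening: 0.0601
```

```bash
python3 - <<'E'
from h import *
st(); delta([.5205,-.3825,.15],down(-55)); crop('top',280,90,430,240,4,'t15.png')
E
```

```text
t 16.42 p [ 0.5368 -0.1565  0.2283] q [-0.417 -0.115  1.782  0.     1.456  0.54 ] F [ 0.8 -1.3  0.7] open 0.0601
 x [ 0.576 -0.817  0.016] z [ 0.017 -0.008 -1.   ]
shift [0.174  0.1443 0.0797] turn [-0.56 -0.93  0.19]
```

View pics/t15.png

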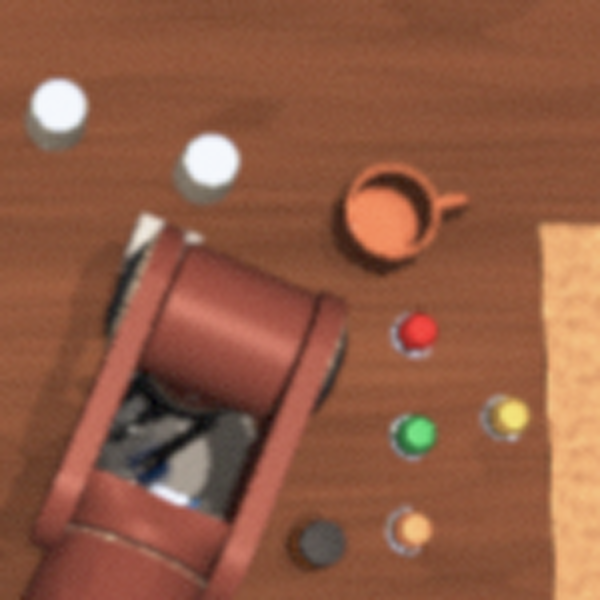

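```bash
python3 - <<'E'
from h import *
get_image('top');get_image('top')
st(); delta([.5205,-.3825,.005],down(-55))
E
```

```text
t 16.57 p [ 0.5328 -0.1549  0.2186] q [-0.417 -0.109  1.793 -0.     1.454  0.54 ] F [-0.8  0.4 -0.3] open 0.06
 x [ 0.576 -0.817  0.004] z [ 0.004 -0.002 -1.   ]
shift [0.1782 0.1417 0.214 ] turn [-0.12 -0.21  0.17]
```

Call:
jog_arm:
  deltas:
    - [[0,0,0],[0.178,0.1415,0],0.055]
    - [[0,0,0],[0.178,0.1415,0],0.055]
    - [[0,0,0],[0.178,0.1415,0],0.055]
    - [[0,0,0],[0.178,0.1415,0],0.055]
    - [[0,0,0],[0.178,0.1415,0],0.055]
    - [[0,0,0],[0.178,0.1415,0.02],0.055]
    - [[0,0,0],[0.178,0.1415,0.06],0.055]
    - [[0,0,0],[0.178,0.1415,0.1],0.055]
    - [[0,0,0],[0.178,0.1415,0.13],0.055]
    - [[0,0,0],[0.178,0.1415,0.16],0.055]
    - [[0,0,0],[0.178,0.1415,0.16],0.055]
    - [[0,0,0],[0.178,0.1415,0.16],0.055]

```text
t: 17.57
tool_pos: [0.5169, -0.3798, 0.0531]
tool_rot: [-2.787, 1.446, 0.01]
contact_force: [0.8, 0.0, 1.3]
opening: 0.055
```

```bash
python3 - <<'E'
from h import *
crop('scene',170,230,290,350,5,'s16.png');get_image('top')
st(); delta([.5205,-.3825,.005],down(-55))
E
```

```text
t 17.67 p [ 0.5197 -0.3822  0.0581] q [-0.749  0.256  1.691  0.     1.192  0.208] F [-0.6 -0.7  0.8] open 0.0546
 x [ 0.576 -0.818  0.002] z [ 0.002 -0.002 -1.   ]
shift [ 0.0006 -0.0005  0.0531] turn [-0.03 -0.14  0.16]
```

View pics/s16.png

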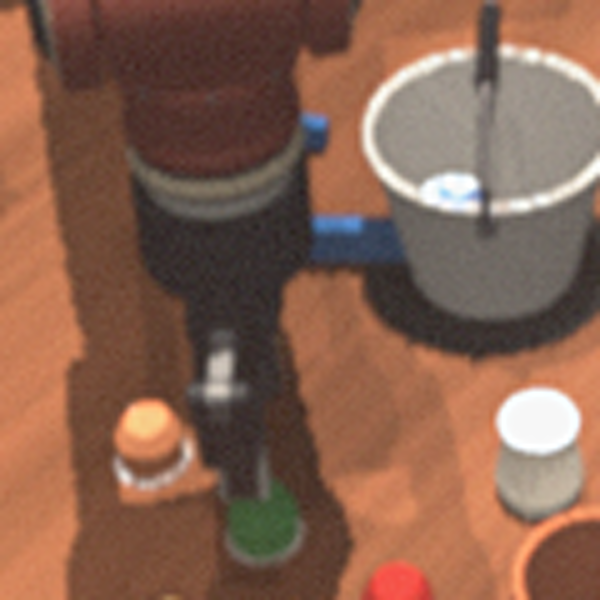

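Call:
jog_arm:
  deltas:
    - [[0,0,0],[0,0,0.03],0.055]
    - [[0,0,0],[0,0,0.05],0.055]
    - [[0,0,0],[0,0,0.052],0.055]
    - [[0,0,0],[0,0,0.052],0.02]
    - [[0,0,0],[0,0,0.052],0.02]
    - [[0,0,0],[0,0,0.052],0.02]
    - [[0,0,0],[0,0,0.052],0.02]
    - [[0,0,0],[0,0,0.03],0.02]
    - [[0,0,0],[0,0,-0.01],0.02]
    - [[0,0,0],[0,0,-0.05],0.02]
    - [[0,0,0],[0,0,-0.09],0.02]
    - [[0,0,0],[0,0,-0.13],0.02]

```text
t: 18.67
tool_pos: [0.5188, -0.3814, 0.1893]
tool_rot: [2.788, -1.447, 0.002]
contact_force: [0.9, -0.9, -0.4]
opening: 0.0305
```

```bash
python3 - <<'E'
from h import *
get_image('top');crop('scene',170,130,290,250,4,'s17.png')
get_image('top');st(); delta([.478,-.191,.205],down(-55))
E
```

```text
t 18.82 p [ 0.5213 -0.3837  0.1936] q [-0.749  0.121  1.604 -0.     1.405  0.208] F [-0.2  0.7 -0.3] open 0.0307
 x [ 0.576 -0.818  0.012] z [ 0.009 -0.008 -1.   ]
shift [-0.1823 -0.0757 -0.0134] turn [-0.14 -0.68  0.16]
```

View pics/s17.png

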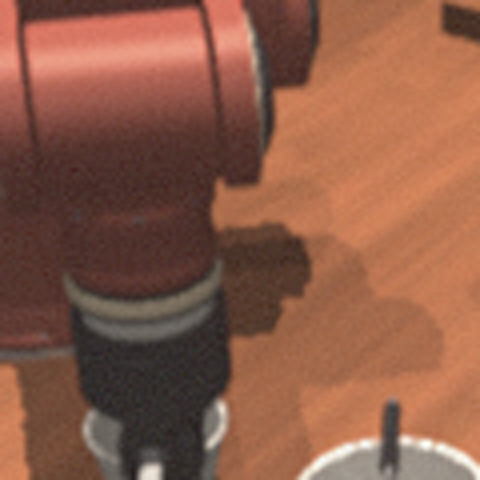

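Call:
jog_arm:
  deltas:
    - [[0,0,0],[-0.182,-0.0755,-0.013],0.02]
    - [[0,0,0],[-0.182,-0.0755,-0.013],0.02]
    - [[0,0,0],[-0.182,-0.0755,-0.013],0.02]
    - [[0,0,0],[-0.182,-0.0755,-0.013],0.02]
    - [[0,0,0],[-0.182,-0.0755,-0.013],0.02]
    - [[0,0,0],[-0.182,-0.0755,0.01],0.02]
    - [[0,0,0],[-0.182,-0.0755,0.05],0.02]
    - [[0,0,0],[-0.182,-0.0755,0.085],0.02]
    - [[0,0,0],[-0.182,-0.0755,0.085],0.02]
    - [[0,0,0],[-0.182,-0.0755,0.085],0.055]
    - [[0,0,0],[-0.182,-0.0755,0.085],0.055]
    - [[0,0,0],[-0.182,-0.0755,0.085],0.055]

```text
t: 19.82
tool_pos: [0.4774, -0.1903, 0.104]
tool_rot: [2.788, -1.447, 0.007]
contact_force: [0.2, 0.6, 1.2]
opening: 0.055
```

```bash
python3 - <<'E'
from h import *
crop('scene',200,170,320,290,4,'s18.png')
st(); delta([.443,-.377,.005],down(-55))
E
```

```text
t 19.87 p [ 0.4774 -0.1904  0.1041] q [-0.524 -0.103  1.986 -0.     1.254  0.433] F [-0.4 -0.2  0.3] open 0.0548
 x [ 0.576 -0.818  0.004] z [ 0.004 -0.002 -1.   ]
shift [0.1324 0.1358 0.0995] turn [-0.11 -0.25  0.14]
```

View pics/s18.png

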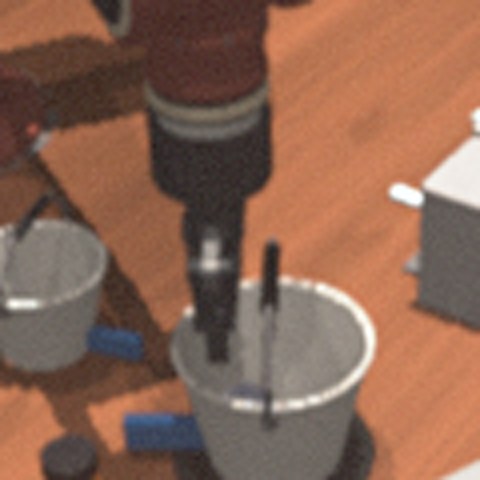

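Call:
jog_arm:
  deltas:
    - [[0,0,0],[0,0,-0.04],0.055]
    - [[0,0,0],[0,0,-0.08],0.055]
    - [[0,0,0],[0.02,0.02,-0.1],0.055]
    - [[0,0,0],[0.132,0.136,-0.1],0.055]
    - [[0,0,0],[0.132,0.136,-0.1],0.055]
    - [[0,0,0],[0.132,0.136,-0.1],0.055]
    - [[0,0,0],[0.132,0.136,-0.1],0.055]
    - [[0,0,0],[0.132,0.136,-0.07],0.055]
    - [[0,0,0],[0.132,0.136,-0.03],0.055]
    - [[0,0,0],[0.132,0.136,0.01],0.055]
    - [[0,0,0],[0.132,0.136,0.05],0.055]
    - [[0,0,0],[0.132,0.136,0.05],0.055]

```text
t: 20.87
tool_pos: [0.4366, -0.3716, 0.0439]
tool_rot: [-2.784, 1.446, 0.02]
contact_force: [-1.0, 1.7, -1.1]
opening: 0.0552
```

```bash
python3 - <<'E'
from h import *
im=crop('scene',150,230,290,370,5,'s19.png');crop('top',280,90,430,240,4,'t19.png')
get_image('top')
st(); delta([.443,-.377,.005],down(-55))
E
```

```text
t 21.02 p [ 0.4418 -0.3769  0.0542] q [-0.834  0.121  1.853 -0.     1.163  0.123] F [ 0.8 -0.1  1.5] open 0.0548
 x [ 0.576 -0.818  0.004] z [ 0.003 -0.003 -1.   ]
shift [ 0.0006 -0.0009  0.0492] turn [-0.03 -0.22  0.15]
```

View pics/s19.png

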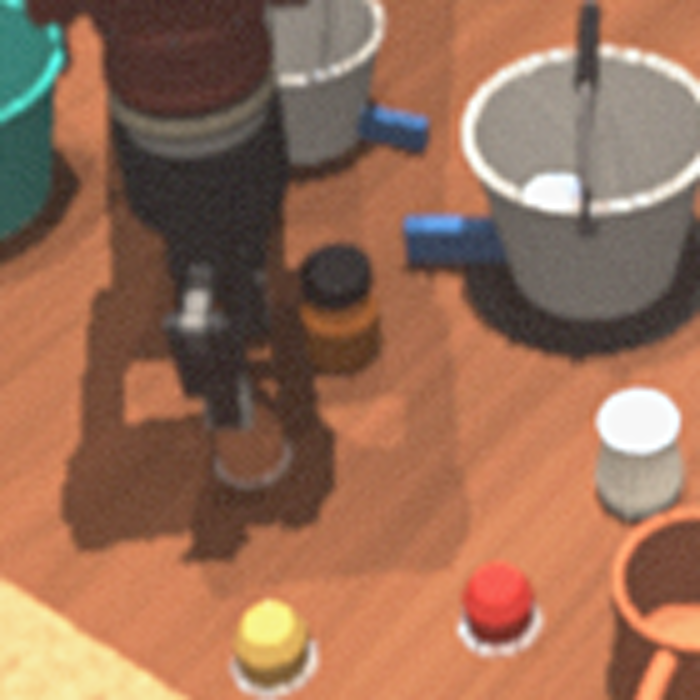

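View pics/t19.png

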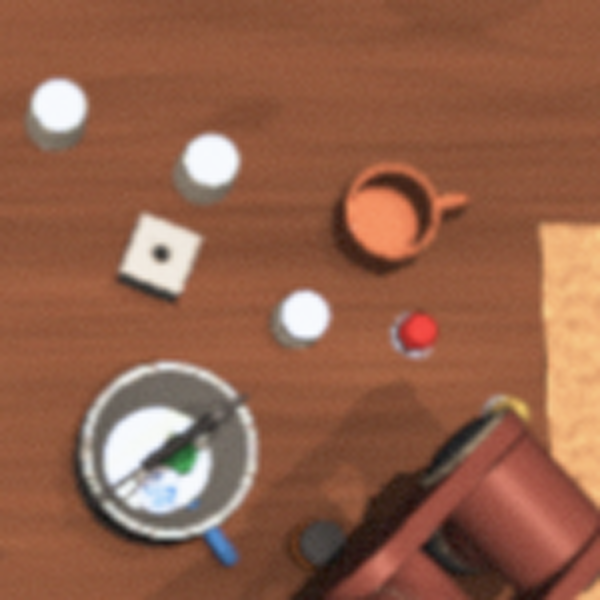

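Call:
jog_arm:
  deltas:
    - [[0,0,0],[0,0,0.03],0.055]
    - [[0,0,0],[0,0,0.047],0.055]
    - [[0,0,0],[0,0,0.049],0.055]
    - [[0,0,0],[0,0,0.049],0.02]
    - [[0,0,0],[0,0,0.049],0.02]
    - [[0,0,0],[0,0,0.049],0.02]
    - [[0,0,0],[0,0,0.049],0.02]
    - [[0,0,0],[0,0,0.03],0.02]
    - [[0,0,0],[0,0,-0.01],0.02]
    - [[0,0,0],[0,0,-0.05],0.02]
    - [[0,0,0],[0,0,-0.09],0.02]
    - [[0,0,0],[0,0,-0.13],0.02]

```text
t: 22.02
tool_pos: [0.4406, -0.3754, 0.1845]
tool_rot: [2.788, -1.446, 0.003]
contact_force: [-0.3, -1.2, 1.0]
opening: 0.031
```

```bash
python3 - <<'E'
from h import *
get_image('top');get_image('top')
get_image('top');st(); delta([.532,-.153,.215],down(-55));delta([.478,-.191,.215],down(-55))
E
```

```text
t 22.17 p [ 0.4429 -0.3779  0.1883] q [-0.834 -0.026  1.765 -0.     1.39   0.123] F [-0.  -0.3 -1. ] open 0.0311
 x [ 0.576 -0.817  0.012] z [ 0.008 -0.009 -1.   ]
shift [-0.1322 -0.2024 -0.028 ] turn [-0.09 -0.69  0.16]
shift [-0.1322 -0.1364 -0.0281] turn [-0.09 -0.69  0.16]
```

Call:
jog_arm:
  deltas:
    - [[0,0,0],[-0.02,-0.02,-0.03],0.02]
    - [[0,0,0],[-0.132,-0.202,-0.03],0.02]
    - [[0,0,0],[-0.132,-0.202,-0.03],0.02]
    - [[0,0,0],[-0.132,-0.202,-0.03],0.02]
    - [[0,0,0],[-0.132,-0.202,-0.03],0.02]
    - [[0,0,0],[-0.132,-0.202,-0.03],0.02]
    - [[0,0,0],[-0.132,-0.202,-0.03],0.02]
    - [[0,0,0],[-0.132,-0.202,0.0],0.02]
    - [[0,0,0],[-0.132,-0.202,0.04],0.02]
    - [[0,0,0],[-0.132,-0.202,0.078],0.02]
    - [[0,0,0],[-0.132,-0.202,0.078],0.02]
    - [[0,0,0],[-0.132,-0.202,0.078],0.02]

```text
t: 23.17
tool_pos: [0.5272, -0.1505, 0.1003]
tool_rot: [2.788, -1.447, -0.011]
contact_force: [0.4, -0.4, 0.6]
opening: 0.0308
```

Call:
jog_arm:
  deltas:
    - [[0,0,0],[0,0,0],0.055]
    - [[0,0,0],[0,0,0],0.055]
    - [[0,0,0],[0,0,0],0.055]
    - [[0,0,0],[0,0,-0.04],0.055]
    - [[0,0,0],[0,0,-0.08],0.055]
    - [[0,0,0],[0,0,-0.11],0.055]
    - [[0,0,0],[0,0,-0.11],0.055]

```text
t: 23.75
tool_pos: [0.5342, -0.1532, 0.2246]
tool_rot: [-2.787, 1.446, -0.028]
contact_force: [-0.2, 0.3, 1.7]
opening: 0.0548
```

```bash
python3 - <<'E'
from h import *
crop('scene',200,170,320,290,4,'s20.png');caps(['cap1','cap2']);get_image('top')
st(); delta([.607,-.389,.005],down(-55))
E
```

```text
cap1 top [384.6 172.2] 69 [ 0.6057 -0.3892] sc [249.1 349.6] 154 [ 0.6084 -0.3886] tri [ 0.6073 -0.3894  0.0159] 0.0026
cap2 top [407.7 193.5] 31 [ 0.5347 -0.4646] sc [203.4 354.7] 65 [ 0.5316 -0.4576] tri [ 0.5353 -0.4625  0.0237] 0.0027
t 23.95 p [ 0.5295 -0.1512  0.2133] q [-0.413 -0.113  1.806 -0.     1.449  0.544] F [-0.4  0.2  0.2] open 0.0553
 x [ 0.576 -0.818  0.   ] z [ 0. -0. -1.]
shift [0.239  0.0736 0.2084] turn [-0.01 -0.01  0.15]
```

View pics/s20.png

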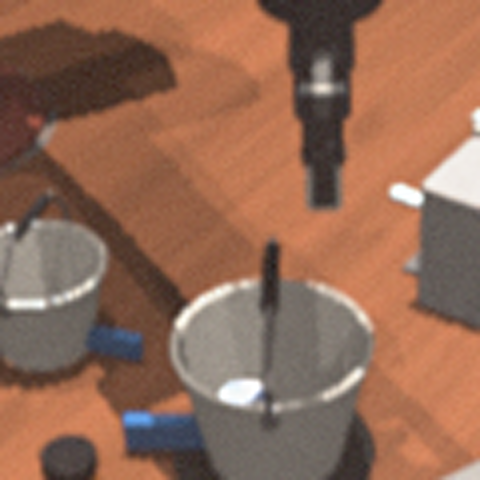

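Call:
jog_arm:
  deltas:
    - [[0,0,0],[0.239,0.0735,0],0.055]
    - [[0,0,0],[0.239,0.0735,0],0.055]
    - [[0,0,0],[0.239,0.0735,0],0.055]
    - [[0,0,0],[0.239,0.0735,0],0.055]
    - [[0,0,0],[0.239,0.0735,0],0.055]
    - [[0,0,0],[0.239,0.0735,0],0.055]
    - [[0,0,0],[0.239,0.0735,0.03],0.055]
    - [[0,0,0],[0.239,0.0735,0.07],0.055]
    - [[0,0,0],[0.239,0.0735,0.11],0.055]
    - [[0,0,0],[0.239,0.0735,0.15],0.055]
    - [[0,0,0],[0.239,0.0735,0.15],0.055]
    - [[0,0,0],[0.239,0.0735,0.15],0.055]

```text
t: 24.95
tool_pos: [0.6044, -0.3867, 0.0581]
tool_rot: [-2.787, 1.446, 0.015]
contact_force: [-0.6, -0.6, 0.6]
opening: 0.0552
```

```bash
python3 - <<'E'
from h import *
im=crop('scene',170,240,310,380,4,'s21.png');get_image('top')
get_image('top')
st(); delta([.607,-.389,.005],down(-55))
E
```

```text
t 25.1 p [ 0.609  -0.3903  0.0671] q [-0.673  0.408  1.483 -0.     1.245  0.284] F [ 0.2 -0.3  0.3] open 0.0551
 x [ 0.576 -0.817  0.005] z [ 0.004 -0.003 -1.   ]
shift [-0.0025  0.001   0.0621] turn [-0.09 -0.3   0.16]
```

View pics/s21.png

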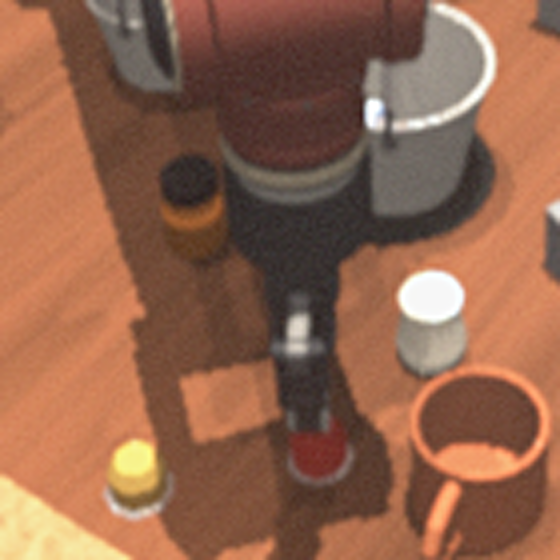

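Call:
jog_arm:
  deltas:
    - [[0,0,0],[-0.001,0,0.03],0.055]
    - [[0,0,0],[-0.001,0,0.055],0.055]
    - [[0,0,0],[-0.001,0,0.061],0.055]
    - [[0,0,0],[-0.001,0,0.061],0.02]
    - [[0,0,0],[-0.001,0,0.061],0.02]
    - [[0,0,0],[-0.001,0,0.061],0.02]
    - [[0,0,0],[-0.001,0,0.061],0.02]
    - [[0,0,0],[-0.001,0,0.04],0.02]
    - [[0,0,0],[-0.001,0,0.0],0.02]
    - [[0,0,0],[-0.001,0,-0.04],0.02]
    - [[0,0,0],[-0.001,0,-0.08],0.02]
    - [[0,0,0],[-0.001,0,-0.12],0.02]

```text
t: 26.1
tool_pos: [0.6068, -0.3882, 0.1869]
tool_rot: [2.788, -1.447, 0.004]
contact_force: [0.7, -0.0, -0.6]
opening: 0.0305
```

```bash
python3 - <<'E'
from h import *
get_image('top');get_image('top')
get_image('top');st(); delta([.532,-.153,.215],down(-55))
E
```

```text
t 26.25 p [ 0.6095 -0.3903  0.1919] q [-0.672  0.295  1.407  0.     1.426  0.285] F [-0.8  0.7 -0.2] open 0.0312
 x [ 0.576 -0.817  0.013] z [ 0.01  -0.008 -1.   ]
shift [-0.2383 -0.0734 -0.0259] turn [-0.22 -0.73  0.16]
```

Call:
jog_arm:
  deltas:
    - [[0,0,0],[-0.02,-0.02,-0.028],0.02]
    - [[0,0,0],[-0.238,-0.0735,-0.028],0.02]
    - [[0,0,0],[-0.238,-0.0735,-0.028],0.02]
    - [[0,0,0],[-0.238,-0.0735,-0.028],0.02]
    - [[0,0,0],[-0.238,-0.0735,-0.028],0.02]
    - [[0,0,0],[-0.238,-0.0735,-0.028],0.02]
    - [[0,0,0],[-0.238,-0.0735,-0.028],0.02]
    - [[0,0,0],[-0.238,-0.0735,-0.02],0.02]
    - [[0,0,0],[-0.238,-0.0735,0.02],0.02]
    - [[0,0,0],[-0.238,-0.0735,0.06],0.02]
    - [[0,0,0],[-0.238,-0.0735,0.08],0.02]
    - [[0,0,0],[-0.238,-0.0735,0.08],0.02]

```text
t: 27.25
tool_pos: [0.5253, -0.1502, 0.0958]
tool_rot: [2.787, -1.447, -0.019]
contact_force: [-1.0, 0.4, -1.3]
opening: 0.0309
```

Call:
jog_arm:
  deltas:
    - [[0,0,0],[0,0,0],0.055]
    - [[0,0,0],[0,0,0],0.055]
    - [[0,0,0],[0,0,0],0.055]
    - [[0,0,0],[0,0,-0.04],0.055]
    - [[0,0,0],[0,0,-0.08],0.055]
    - [[0,0,0],[0,0,-0.11],0.055]
    - [[0,0,0],[0,0,-0.11],0.055]

```text
t: 27.83
tool_pos: [0.5345, -0.1534, 0.2249]
tool_rot: [-2.787, 1.446, -0.029]
contact_force: [1.0, -0.8, 1.0]
opening: 0.0555
```

```bash
python3 - <<'E'
from h import *
crop('scene',180,170,320,380,3,'s22.png');caps(['cap1','cap2']);get_image('top')
st(); delta([.5345,-.4615,.005],down(0))
E
```

```text
cap1 sc [379.8 222.2] 35 [0.6476 0.2461]
cap2 top [407.7 193.6] 32 [ 0.5343 -0.4646] sc [203.3 354.7] 68 [ 0.5313 -0.4577] tri [ 0.5349 -0.4625  0.0236] 0.0027
t 28.03 p [ 0.5297 -0.1513  0.2135] q [-0.413 -0.113  1.805 -0.     1.449  0.544] F [-0.8  0.1 -0.7] open 0.0546
 x [ 0.576 -0.818  0.001] z [ 0.001 -0.    -1.   ]
shift [0.2563 0.1747 0.2086] turn [-0.000e+00 -4.000e-02 -5.485e+01]
```

View pics/s22.png

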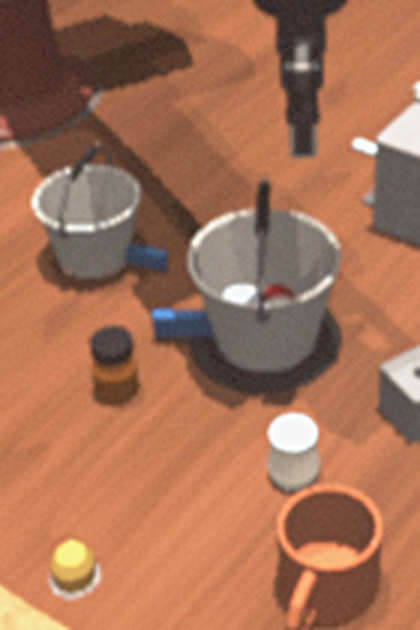

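Call:
jog_arm:
  deltas:
    - [[0,0,-7],[0.256,0.175,0],0.055]
    - [[0,0,-14],[0.256,0.175,0],0.055]
    - [[0,0,-21],[0.256,0.175,0],0.055]
    - [[0,0,-28],[0.256,0.175,0],0.055]
    - [[0,0,-35],[0.256,0.175,0],0.055]
    - [[0,0,-42],[0.256,0.175,0],0.055]
    - [[0,0,-49],[0.256,0.175,0],0.055]
    - [[0,0,-55],[0.256,0.175,0.03],0.055]
    - [[0,0,-55],[0.256,0.175,0.07],0.055]
    - [[0,0,-55],[0.256,0.175,0.11],0.055]
    - [[0,0,-55],[0.256,0.175,0.14],0.055]
    - [[0,0,-55],[0.256,0.175,0.14],0.055]

```text
t: 29.03
tool_pos: [0.5287, -0.4563, 0.0614]
tool_rot: [-3.128, -0.003, 0.02]
contact_force: [-0.8, 1.1, -1.4]
opening: 0.0549
```

```bash
python3 - <<'E'
from h import *
im=crop('scene',130,260,270,400,4,'s23.png');get_image('top')
get_image('top')
st(); delta([.5345,-.4615,.005],down(0))
E
```

```text
t 29.18 p [ 0.5343 -0.4614  0.0739] q [-0.818  0.367  1.523 -0.     1.251 -0.821] F [ 0.3 -0.5  0.5] open 0.0552
 x [1.    0.003 0.   ] z [ 0. -0. -1.]
shift [0.0002 0.0001 0.0689] turn [ 0.01 -0.01  0.17]
```

View pics/s23.png

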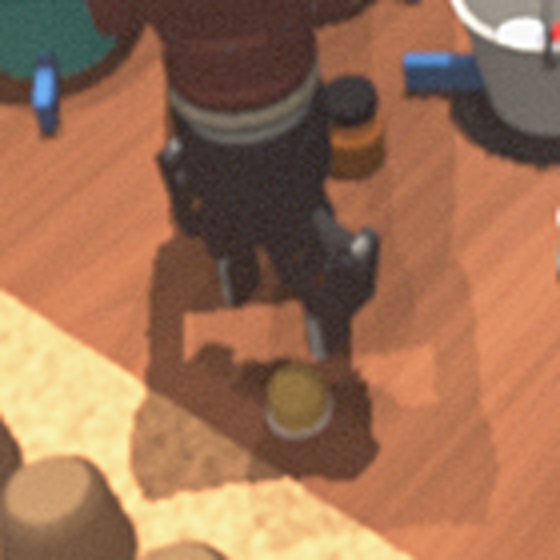

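Call:
jog_arm:
  deltas:
    - [[0,0,0],[0,0,0.04],0.055]
    - [[0,0,0],[0,0,0.065],0.055]
    - [[0,0,0],[0,0,0.068],0.055]
    - [[0,0,0],[0,0,0.068],0.02]
    - [[0,0,0],[0,0,0.068],0.02]
    - [[0,0,0],[0,0,0.068],0.02]
    - [[0,0,0],[0,0,0.068],0.02]
    - [[0,0,0],[0,0,0.05],0.02]
    - [[0,0,0],[0,0,0.01],0.02]
    - [[0,0,0],[0,0,-0.03],0.02]
    - [[0,0,0],[0,0,-0.07],0.02]
    - [[0,0,0],[0,0,-0.11],0.02]

```text
t: 30.18
tool_pos: [0.5342, -0.4614, 0.1869]
tool_rot: [3.14, 0.004, 0.003]
contact_force: [0.6, -0.4, 0.3]
opening: 0.0306
```

```bash
python3 - <<'E'
from h import *
get_image('top');get_image('top')
get_image('top');st(); delta([.478,-.191,.215],down(-55))
E
```

```text
t 30.33 p [ 0.5365 -0.4639  0.1918] q [-0.818  0.262  1.446 -0.     1.42  -0.82 ] F [-1.   0.  -0.8] open 0.031
 x [1.    0.003 0.009] z [ 0.009 -0.01  -1.   ]
shift [-0.0575 -0.2728 -0.0264] turn [ 0.27 -0.75 55.16]
```

Call:
jog_arm:
  deltas:
    - [[0,0,7],[-0.0575,-0.273,-0.028],0.02]
    - [[0,0,14],[-0.0575,-0.273,-0.028],0.02]
    - [[0,0,21],[-0.0575,-0.273,-0.028],0.02]
    - [[0,0,28],[-0.0575,-0.273,-0.028],0.02]
    - [[0,0,35],[-0.0575,-0.273,-0.028],0.02]
    - [[0,0,42],[-0.0575,-0.273,-0.028],0.02]
    - [[0,0,49],[-0.0575,-0.273,-0.028],0.02]
    - [[0,0,55],[-0.0575,-0.273,-0.028],0.02]
    - [[0,0,55],[-0.0575,-0.273,0.01],0.02]
    - [[0,0,55],[-0.0575,-0.273,0.05],0.02]
    - [[0,0,55],[-0.0575,-0.273,0.08],0.02]
    - [[0,0,55],[-0.0575,-0.273,0.08],0.02]

```text
t: 31.33
tool_pos: [0.4704, -0.1852, 0.0951]
tool_rot: [-2.788, 1.446, 0.023]
contact_force: [-1.1, 0.2, -2.3]
opening: 0.0311
```

```bash
python3 - <<'E'
from h import *
crop('scene',180,170,320,310,4,'s24.png');get_image('top')
st()
E
```

```text
t 31.43 p [ 0.4747 -0.1878  0.1021] q [-0.523 -0.103  1.99   0.     1.258  0.435] F [ 0.7  0.3 -0.2] open 0.0306
 x [ 0.576 -0.818 -0.003] z [-0.003  0.002 -1.   ]
```

View pics/s24.png

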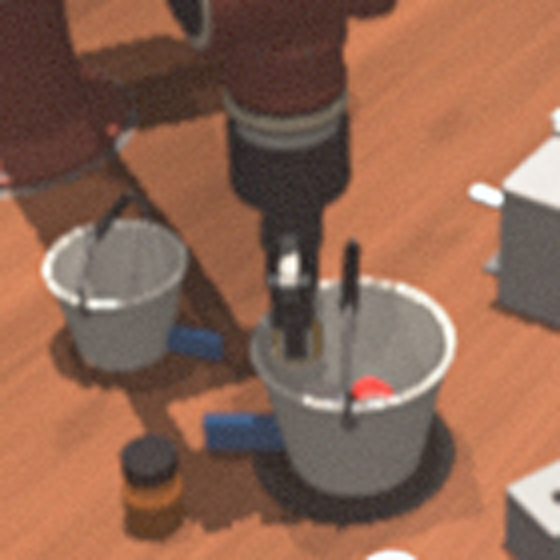

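Release, rise, and step aside for a look.

Call:
jog_arm:
  deltas:
    - [[0,0,0],[0,0,0],0.055]
    - [[0,0,0],[0,0,0],0.055]
    - [[0,0,0],[0,0,0],0.055]
    - [[0,0,0],[0,0,-0.04],0.055]
    - [[0,0,0],[0,0,-0.08],0.055]
    - [[0,0,0],[0,0,-0.12],0.055]
    - [[0,0,0],[-0.1,-0.02,-0.15],0.055]
    - [[0,0,0],[-0.18,-0.02,-0.15],0.055]
    - [[0,0,0],[-0.18,-0.02,-0.15],0.055]
    - [[0,0,0],[-0.18,-0.02,-0.15],0.055]
    - [[0,0,0],[-0.18,-0.02,-0.15],0.055]
    - [[0,0,0],[-0.18,-0.02,-0.15],0.055]

```text
t: 32.43
tool_pos: [0.3881, -0.0276, 0.256]
tool_rot: [-2.79, 1.441, -0.009]
contact_force: [0.8, -1.5, -0.3]
opening: 0.0547
```

```bash
python3 - <<'E'
from h import *
crop('scene',180,220,400,390,3,'s25.png');crop('top',280,90,430,240,4,'t25.png')
st()
E
```

```text
t 32.53 p [ 0.389  -0.0298  0.2548] q [-0.267 -0.576  2.091 -0.     1.623  0.689] F [-0.3 -0.2 -0.4] open 0.0553
 x [ 0.577 -0.817  0.003] z [ 0.004 -0.001 -1.   ]
```

View pics/s25.png

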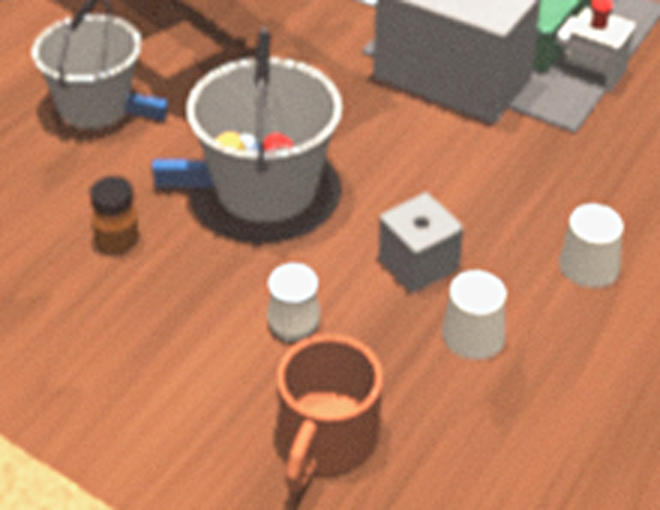

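View pics/t25.png

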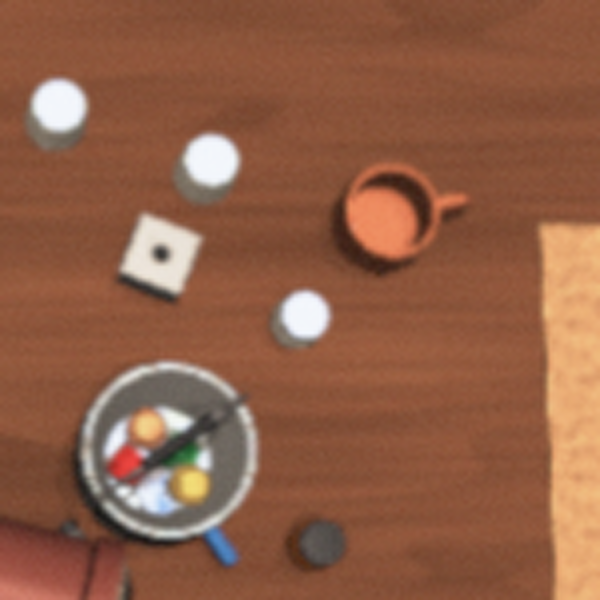

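```bash
python3 - <<'E'
from h import *
t2=lambda x,y:(x/4+280-.4,y/4+90-.4); s3=lambda x,y:(x/3+180-.33,y/3+220-.33)
print('ear end scene', onz('scene',*s3(165,163),.033), onz('top',*t2(233,562),.033))
print('ear tri',tri(s3(160,174),t2(232,561)))
for n in ('scene','top'):
    im=get_image(n); 
    if n=='scene': crop(n,235,230,305,300,8,'s26.png',im)
    else: crop(n,295,175,350,230,10,'t26.png',im)
E
```

```text
ear end scene [ 0.43077062 -0.22196446  0.033     ] [ 0.41727959 -0.22732385  0.033     ]
ear tri (array([ 0.42175099, -0.22609766,  0.01814062]), np.float64(0.00822877691921148))
```

View pics/s26.png

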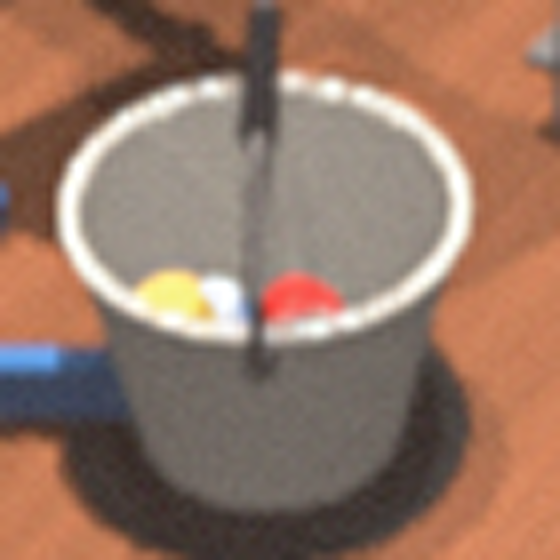

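View pics/t26.png

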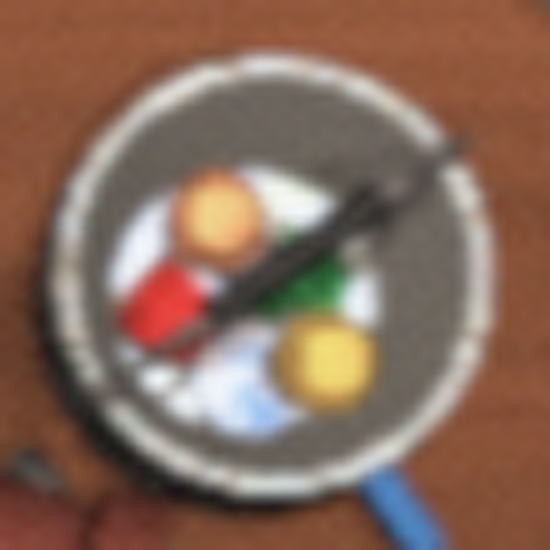

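```bash
python3 - <<'E'
from h import *
print(onz('top',324.05,199.35,.151),onz('top',321.65,202.15,.098),tri((267.8,255.2),(321.65,202.15)),onz('scene',267.8,255.2,.098))
st(); delta([.505,-.1725,.22],down(35)); 
E
```

```text
[ 0.50532367 -0.1705834   0.151     ] [ 0.50190306 -0.16940909  0.098     ] (array([ 0.50306026, -0.16895278,  0.09576639]), np.float64(0.002384048321728916)) [ 0.50563296 -0.17040026  0.098     ]
t 32.63 p [ 0.389  -0.0305  0.2537] q [-0.269 -0.573  2.091 -0.     1.623  0.689] F [-0.2 -0.4 -0. ] open 0.0546
 x [ 0.575 -0.818  0.001] z [ 0.001 -0.001 -1.   ]
shift [ 0.1828 -0.0132  0.0339] turn [ 3.000e-02 -6.000e-02 -8.989e+01]
```

Call:
jog_arm:
  deltas:
    - [[0,0,-7],[0.03,0,0],0.055]
    - [[0,0,-14],[0.06,0,0],0.055]
    - [[0,0,-21],[0.09,-0.014,0],0.055]
    - [[0,0,-28],[0.11,-0.014,0],0.055]
    - [[0,0,-35],[0.13,-0.014,0],0.055]
    - [[0,0,-42],[0.15,-0.014,0],0.055]
    - [[0,0,-49],[0.16,-0.014,0],0.055]
    - [[0,0,-56],[0.17,-0.014,0],0.055]
    - [[0,0,-63],[0.18,-0.014,0],0.055]
    - [[0,0,-70],[0.181,-0.014,0],0.055]
    - [[0,0,-77],[0.181,-0.014,0],0.055]
    - [[0,0,-84],[0.181,-0.014,0],0.055]

```text
t: 33.63
tool_pos: [0.5043, -0.1715, 0.2522]
tool_rot: [-3.038, -0.796, 0.002]
contact_force: [0.1, 0.1, -0.6]
opening: 0.0552
```

Call:
jog_arm:
  deltas:
    - [[0,0,-6],[0,0,0],0.055]
    - [[0,0,-6],[0,0,0.03],0.055]
    - [[0,0,-6],[0,0,0.05],0.055]
    - [[0,0,-6],[0,0,0.05],0.055]
    - [[0,0,-6],[0,0,0.05],0.055]

```text
t: 34.05
tool_pos: [0.5034, -0.1704, 0.2014]
tool_rot: [-2.993, -0.946, 0.005]
contact_force: [0.9, -0.2, 0.8]
opening: 0.0551
```

```bash
python3 - <<'E'
from h import *
crop('scene',200,170,340,310,4,'s27.png');get_image('top')
st(); delta([.5045,-.1705,.134],down(35)); 
E
```

```text
t 34.15 p [ 0.5048 -0.1707  0.2043] q [-0.466 -0.152  1.856 -0.     1.437 -1.078] F [-1.   1.   0.7] open 0.0547
 x [0.818 0.575 0.001] z [ 0.001 -0.001 -1.   ]
shift [-0.0002 -0.0004  0.0703] turn [ 0.07 -0.03  0.1 ]
```

View pics/s27.png

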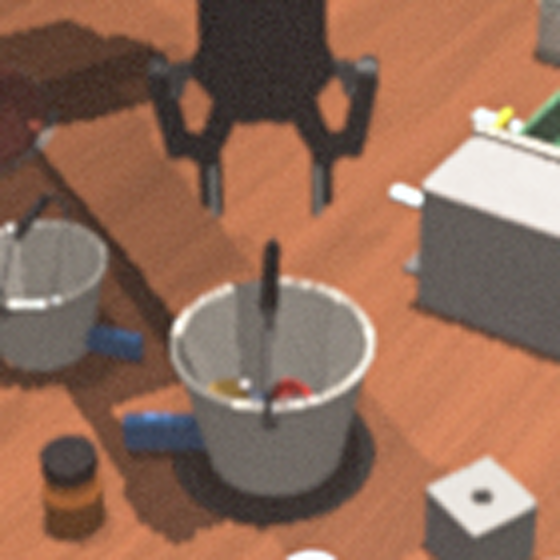

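Call:
jog_arm:
  deltas:
    - [[0,0,0],[0,0,0.03],0.055]
    - [[0,0,0],[0,0,0.06],0.055]
    - [[0,0,0],[0,0,0.071],0.055]
    - [[0,0,0],[0,0,0.071],0.055]
    - [[0,0,0],[0,0,0.071],0.0]
    - [[0,0,0],[0,0,0.071],0.0]
    - [[0,0,0],[0,0,0.071],0.0]
    - [[0,0,0],[0,0,0.071],0.0]
    - [[0,0,0],[0,0,0.071],0.0]
    - [[0,0,0],[0,0,0.071],0.0]
    - [[0,0,0],[0,0,0.071],0.0]
  squeeze: 80

```text
t: 35.07
tool_pos: [0.5056, -0.1704, 0.1347]
tool_rot: [2.992, 0.948, 0.005]
contact_force: [-0.5, -0.5, 5.7]
opening: 0.0094
```

Call:
jog_arm:
  deltas:
    - [[0,0,0],[0,0,-0.005],0.0]
    - [[0,0,0],[0,0,-0.015],0.0]
    - [[0,0,0],[0,0,-0.03],0.0]
    - [[0,0,0],[0,0,-0.05],0.0]
    - [[0,0,0],[0,0,-0.07],0.0]
    - [[0,0,0],[0,0,-0.09],0.0]
    - [[0,0,0],[0,0,-0.1],0.0]
    - [[0,0,0],[0,0,-0.1],0.0]
    - [[0,0,0],[0,0,-0.1],0.0]

```text
t: 35.82
tool_pos: [0.5039, -0.1695, 0.2318]
tool_rot: [-2.995, -0.949, 0.0]
contact_force: [0.6, -0.1, -5.8]
opening: 0.009
```

```bash
python3 - <<'E'
from h import *
crop('scene',190,130,360,310,4,'s28.png');get_image('top')
st()
E
```

```text
t 35.92 p [ 0.5031 -0.1691  0.23  ] q [-0.465 -0.171  1.829  0.     1.487 -1.078] F [ 0.2  0.2 -5. ] open 0.0092
 x [ 0.818  0.576 -0.002] z [-0.003  0.002 -1.   ]
```

View pics/s28.png

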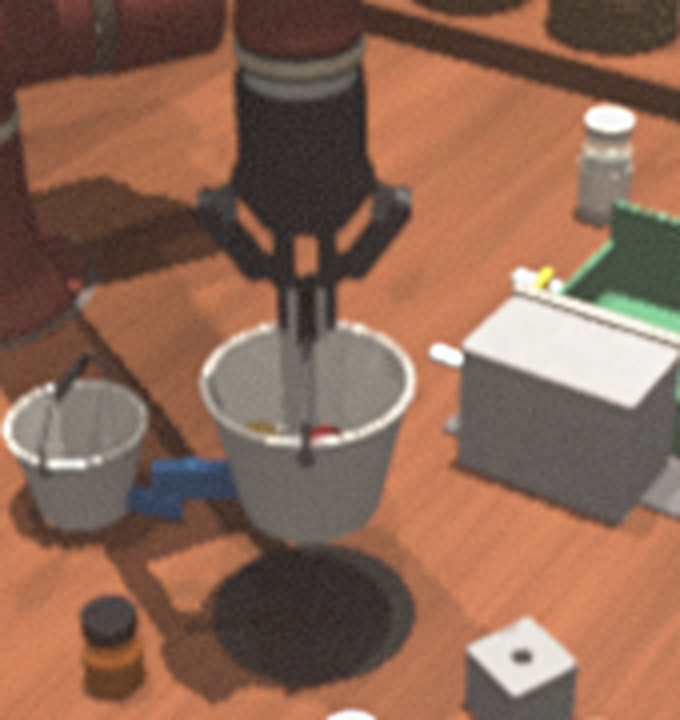

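Call:
jog_arm:
  deltas:
    - [[0,0,0],[0,0,-0.02],0.0]
    - [[0,0,-3],[0.01,-0.01,-0.05],0.0]
    - [[0,0,-8],[0.025,-0.02,-0.07],0.0]
    - [[0,0,-14],[0.042,-0.035,-0.07],0.0]
    - [[0,0,-20],[0.06,-0.05,-0.07],0.0]
    - [[0,0,-26],[0.08,-0.066,-0.07],0.0]
    - [[0,0,-32],[0.1,-0.082,-0.07],0.0]
    - [[0,0,-38],[0.118,-0.098,-0.07],0.0]
    - [[0,0,-44],[0.136,-0.113,-0.07],0.0]
    - [[0,0,-50],[0.154,-0.128,-0.07],0.0]
    - [[0,0,-54],[0.168,-0.14,-0.07],0.0]
    - [[0,0,-56.4],[0.178,-0.148,-0.07],0.0]

```text
t: 36.92
tool_pos: [0.5639, 0.0557, 0.2998]
tool_rot: [-2.184, -2.254, 0.003]
contact_force: [-0.8, -0.7, -5.0]
opening: 0.0095
```

Call:
jog_arm:
  deltas:
    - [[0,0,0],[0,0,0],0.0]
    - [[0,0,0],[0,0,0],0.0]
    - [[0,0,0],[0,0,0],0.0]
    - [[0,0,0],[0,0,0],0.0]
    - [[0,0,0],[0,0,0],0.0]

```text
t: 37.33
tool_pos: [0.5643, 0.0529, 0.3021]
tool_rot: [2.193, 2.249, -0.001]
contact_force: [0.3, 0.3, -5.4]
opening: 0.0092
```

```bash
python3 - <<'E'
from h import *
im=crop('scene',230,80,410,270,4,'s29.png');get_image('top')
st(); delta([.5645,.0536,.243],down(91.2)); cv2.imwrite('pics/sfull.png',im[:,:,::-1]); print(onz('scene',268.1-.3,283-.3,.003))
E
```

```text
t 37.43 p [0.5644 0.0531 0.3023] q [-0.037 -0.118  1.663 -0.     1.597 -1.634] F [ 0.1  0.6 -5.5] open 0.0087
 x [-0.026  1.    -0.   ] z [ 0. -0. -1.]
shift [0.0005 0.0001 0.0593] turn [0.01 0.01 0.28]
[ 0.50560188 -0.17383496  0.003     ]
```

View pics/s29.png

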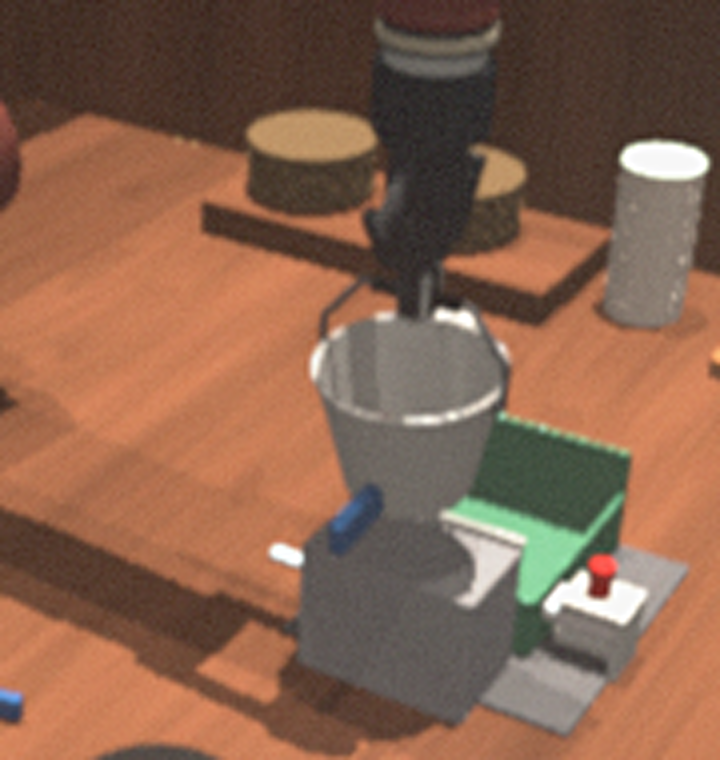

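Call:
jog_arm:
  deltas:
    - [[0,0,0],[0,0,0.012],0.0]
    - [[0,0,0],[0,0,0.026],0.0]
    - [[0,0,0],[0,0,0.04],0.0]
    - [[0,0,0],[0,0,0.048],0.0]
    - [[0,0,0],[0,0,0.052],0.0]
    - [[0,0,0],[0,0,0.055],0.0]
    - [[0,0,0],[0,0,0.057],0.0]
    - [[0,0,0],[0,0,0.058],0.0]
    - [[0,0,0],[0,0,0.058],0.0]

```text
t: 38.18
tool_pos: [0.5648, 0.0539, 0.245]
tool_rot: [2.19, 2.251, 0.001]
contact_force: [0.2, 0.3, -5.1]
opening: 0.0093
```

```bash
python3 - <<'E'
from h import *
im=crop('scene',280,120,400,260,5,'s30.png')
st()
E
```

```text
t 38.23 p [0.5649 0.0538 0.245 ] q [-0.036 -0.093  1.734 -0.     1.499 -1.634] F [ 0.4  0.2 -5.5] open 0.0092
 x [-0.027  1.    -0.   ] z [ 0.002 -0.    -1.   ]
```

View pics/s30.png

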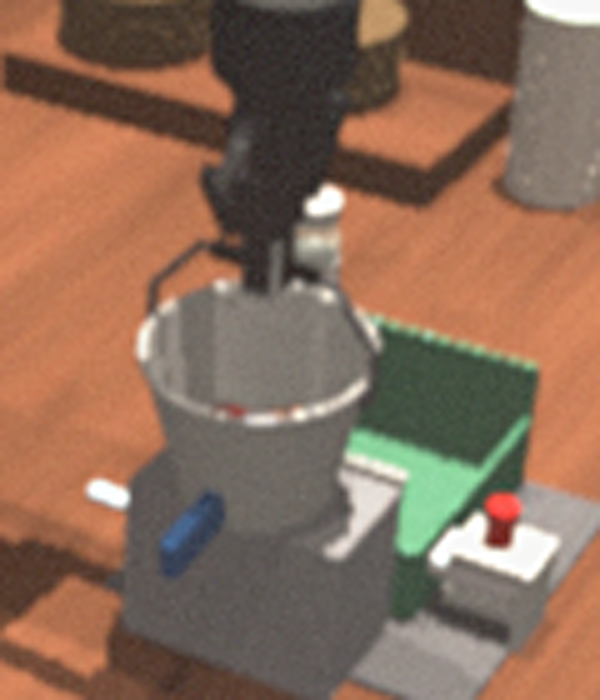

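Call:
jog_arm:
  deltas:
    - [[0,0,0],[0,0,0.001],0.0]
    - [[0,0,0],[0,0,0.002],0.0]
    - [[0,0,0],[0,0,0.003],0.0]
    - [[0,0,0],[0,0,0.004],0.0]
    - [[0,0,0],[0,0,0.004],0.0]

```text
t: 38.65
tool_pos: [0.5661, 0.0544, 0.2444]
tool_rot: [2.188, 2.249, 0.008]
contact_force: [-2.6, 2.0, 8.1]
opening: 0.0091
```

Call:
jog_arm:
  deltas:
    - [[0,0,0],[0,0,-0.001],0.05]
    - [[0,0,0],[0,0,-0.001],0.05]
    - [[0,0,0],[0,0,-0.001],0.05]
    - [[0,0,0],[0,0,-0.001],0.05]
    - [[0,0,0],[0,0,-0.03],0.05]
    - [[0,0,0],[0,0,-0.07],0.05]
    - [[0,0,0],[0,0,-0.08],0.05]
    - [[0,0,0],[0,0,-0.08],0.05]

```text
t: 39.32
tool_pos: [0.5664, 0.0537, 0.3255]
tool_rot: [2.187, 2.247, 0.009]
contact_force: [0.5, 0.7, 0.6]
opening: 0.0499
```

```bash
python3 - <<'E'
from h import *
im=crop('scene',280,120,400,260,5,'s31.png'); im=crop('top',190,130,290,230,6,'t31.png')
st()
E
```

```text
t 39.42 p [0.5646 0.0537 0.3202] q [-0.036 -0.123  1.638 -0.     1.626 -1.634] F [-0.  -0.2  0.1] open 0.0501
 x [-0.027  1.    -0.   ] z [ 0.001 -0.    -1.   ]
```

View pics/s31.png

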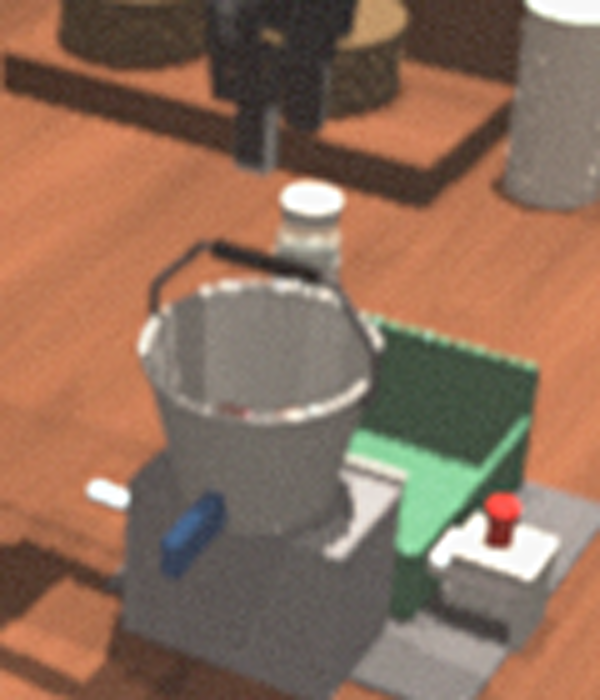

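View pics/t31.png

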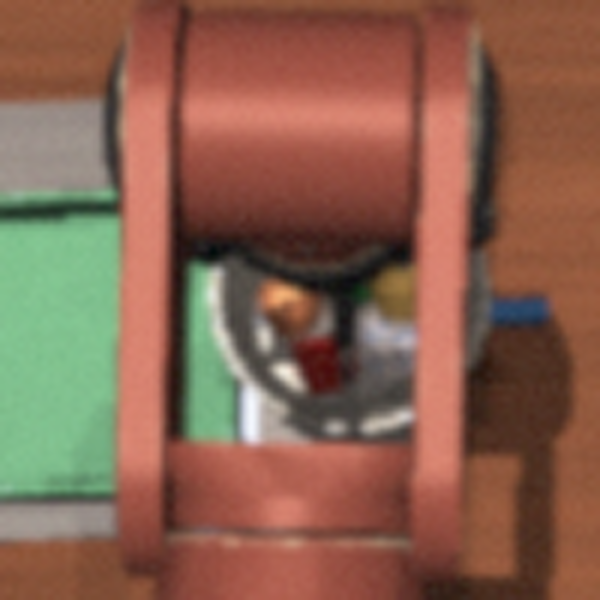

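Call:
jog_arm:
  deltas:
    - [[0,0,7],[-0.03,0,0],0.05]
    - [[0,0,14],[-0.07,0,0],0.05]
    - [[0,0,21],[-0.11,0,0],0.05]
    - [[0,0,28],[-0.15,-0.006,0],0.05]
    - [[0,0,35],[-0.18,-0.006,0],0.05]
    - [[0,0,42],[-0.21,-0.006,0],0.05]
    - [[0,0,49],[-0.224,-0.006,0],0.05]
    - [[0,0,56],[-0.224,-0.006,0],0.05]
    - [[0,0,63],[-0.224,-0.006,0],0.05]
    - [[0,0,70],[-0.224,-0.006,0],0.05]
    - [[0,0,77],[-0.224,-0.006,0],0.05]
    - [[0,0,84],[-0.224,-0.006,0],0.05]

```text
t: 40.42
tool_pos: [0.5636, -0.1701, 0.3171]
tool_rot: [-3.133, -0.197, 0.006]
contact_force: [-0.9, 0.3, 0.2]
opening: 0.05
```

Call:
jog_arm:
  deltas:
    - [[0,0,7.5],[0,0,0],0.05]
    - [[0,0,7.5],[0,0,0],0.05]
    - [[0,0,7.5],[0,0,0],0.05]

```text
t: 40.67
tool_pos: [0.5639, -0.17, 0.3179]
tool_rot: [-3.14, -0.006, 0.005]
contact_force: [-0.1, 0.5, 0.2]
opening: 0.0499
```

Call:
jog_arm:
  deltas:
    - [[7,0,0],[0,0,0],0.05]
    - [[14,0,0],[0,0,0],0.05]
    - [[20,0,0],[0,0,0],0.05]
    - [[20,0,0],[0,0,0],0.05]
    - [[20,0,0],[0,0,0],0.05]

```text
t: 41.08
tool_pos: [0.564, -0.1712, 0.3183]
tool_rot: [-2.792, -0.0, 0.003]
contact_force: [0.1, 1.1, 0.3]
opening: 0.0502
```

```bash
python3 - <<'E'
from h import *
get_image('top'); st()
E
```

```text
t 41.13 p [ 0.5643 -0.1704  0.3192] q [-0.559  0.018  1.531  0.299  1.775 -0.527] F [-0.   0.3 -0.6] open 0.0501
 x [ 1.     0.002 -0.001] z [-0.002  0.341 -0.94 ]
```

```bash
cat > fk.py <<'E'
import numpy as np
from scipy.spatial.transform import Rotation as R
from scipy.optimize import least_squares
D=[([1.088,.053,1.614,0,1.476,-.119],(.2221,.5836,.2302),(1.207,0)),
([.192,-.278,2.246,0,1.18,.189],(.3849,.1502,.0442),0),([-.298,.096,1.587,0,1.458,-.301],(.63,-.1157,.2193),0),
([-.362,.346,1.587,0,1.209,-.366],(.6629,-.1715,.0538),0),([.121,.233,1.467,0,1.442,.118],(.6767,.1568,.1998),0),
([-.818,.367,1.523,0,1.251,-.821],(.5343,-.4614,.0739),0),([-.269,-.573,2.091,0,1.623,.689],(.389,-.0305,.2537),0),
([-.036,-.123,1.638,0,1.626,-1.634],(.5646,.0537,.3202),0),([-.559,.018,1.531,.299,1.775,-.527],(.5643,-.1704,.3192),0),
([-.466,-.152,1.856,0,1.437,-1.078],(.5048,-.1707,.2043),0),([-.749,.256,1.691,0,1.192,.208],(.5197,-.3822,.0581),0)]
def fk(p,q):
    a,h,L1,L2,e,d,T,sx=p
    A=R.from_euler('z',q[0]); B=A*R.from_euler('y',q[1]); C=B*R.from_euler('y',q[2]); W=C*R.from_euler('ZYZ',[q[3],q[4],q[5]+np.pi])
    P=A.apply([a,d,h])+B.apply([0,0,L1])+C.apply([e,0,L2])+W.apply([0,0,T])
    return P,W
def fit():
    f=lambda p:np.concatenate([fk(p,q)[0]-np.array(x) for q,x,_ in D])
    r=least_squares(f,[0,.35,.4,.4,0,.07,.2,0],loss='soft_l1',f_scale=.003); return r.x,f(r.x)
P0=fit()[0]
LO=np.array([-3.01,-1.01,.06,-1.02,.09,-3.14]);HI=np.array([3.01,2.22,2.58,4.17,2.62,3.14])
def ik(x,W,q0):
    f=lambda q:np.concatenate([(fk(P0,q)[0]-x)*10,(fk(P0,q)[1].inv()*W).as_rotvec()])
    r=least_squares(f,np.clip(q0,LO+.01,HI-.01),bounds=(LO,HI)); return r.x,np.abs(r.fun).max()
if __name__=='__main__':
    x,r=fit(); print(np.round(x,4)); print(np.round(r.reshape(-1,3)*1000,1))
    P,W=fk(x,D[8][0]); print(W.as_matrix()[:,[0,2]].T)
E
python3 fk.py
```

```text
[-5.000e-04  2.382e-01  4.262e-01  6.104e-01  9.600e-02  7.420e-02
  2.792e-01  0.000e+00]
[[ 0.1  0.   0.2]
 [ 0.   0.2 -0. ]
 [ 0.1 -0.2  0.2]
 [-0.  -0.2  0.1]
 [ 0.1  0.2  0. ]
 [-0.2 -0.2  0.2]
 [ 0.2  0.1 -0.2]
 [-0.1  0.2 -0. ]
 [-0.2 -0.   0. ]
 [-0.3 -0.  -0.2]
 [-0.   0.3 -0.3]]
[[ 9.99997033e-01  2.26478325e-03 -8.96724462e-04]
 [-1.61574453e-03  3.41243452e-01 -9.39973561e-01]]
```

```bash
python3 - <<'E'
from h import *
im=crop('top',200,130,300,230,6,'t32.png'); im=crop('scene',290,190,370,260,8,'s32.png')
for P in [[.567,-.033,.127],[.567,-.049,.140],[.565,.054,.205]]: print(proj('top',P),proj('scene',P))
E
```

```text
(np.float64(277.29043577374887), np.float64(180.3196620673092)) (np.float64(315.2543764491454), np.float64(228.38350034335204))
(np.float64(282.72855503268596), np.float64(179.66881808094203)) (np.float64(312.40013891324315), np.float64(227.3804687309651))
(np.float64(247.4692985920119), np.float64(177.58714249806366)) (np.float64(331.86728761024176), np.float64(190.00576977618155))
```

View pics/t32.png

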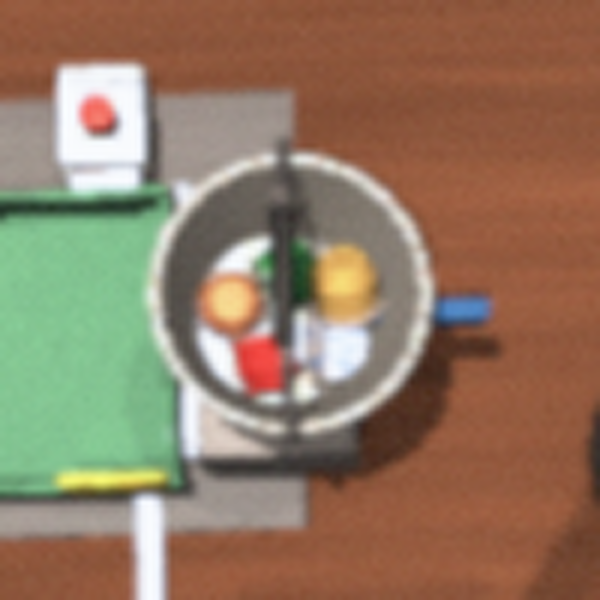

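View pics/s32.png

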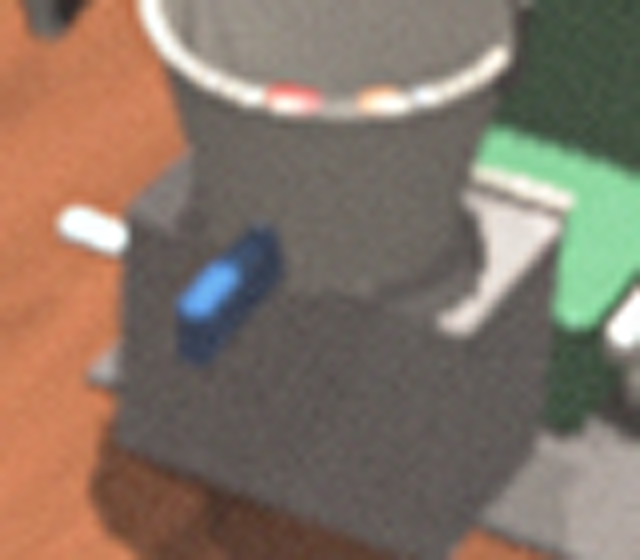

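```bash
python3 - <<'E'
from h import *
t=lambda x,y:(x/6+200-.4,y/6+130-.4); s=lambda x,y:(x/8+290-.4,y/8+190-.4)
print('ear end',onz('top',*t(490,308),.14),onz('top',*t(436,312),.14),'rim',onz('top',*t(291.5,296),.205))
print('scene ear end top centre',onz('scene',*s(195,305),.14),'end face mid',onz('scene',*s(197,335),.127), tri(s(190,305),t(490,308)))
E
```

```text
ear end [ 0.56322461 -0.04456486  0.14      ] [ 0.56149251 -0.01759545  0.14      ] rim [0.56109599 0.05199    0.205     ]
scene ear end top centre [ 0.5713217  -0.04798267  0.14      ] end face mid [ 0.57196593 -0.04677593  0.127     ] (array([ 0.56526384, -0.04386391,  0.13491658]), np.float64(0.003181659918479757))
```

```bash
cat > tip.py <<'E'
from fk import *
def Rt(al,yaw=0):  # tool x=+world x, z=(0,sin,-cos)
    a=np.radians(al); return R.from_matrix(np.array([[1,0,0],[0,-np.cos(a),-np.sin(a)],[0,np.sin(a),-np.cos(a)]]).T)
X=.5655
def traj(phis,a0,E0=(-.033,.127),corner=(.098,.110),lift=.012):
    out=[]
    for f in phis:
        r=np.radians(f); l=np.array([.002*min(1,f/30),lift*min(1,f/35)])
        v=np.array(E0)-corner; c,s=np.cos(r),np.sin(r)
        e=np.array(corner)+l+[v[0]*c+v[1]*s,-v[0]*s+v[1]*c]
        al=a0-f; d=np.array([np.sin(np.radians(al)),-np.cos(np.radians(al))]); t=e+.019*d
        out.append((f,al,np.array([X,t[0],t[1]])))
    return out
if __name__=='__main__':
    for a0 in (60,66):
        q=np.array([-.6,.3,1.5,.9,1.7,-.5]); qp=None
        al=a0; d=np.array([0,np.sin(np.radians(al)),-np.cos(np.radians(al))])
        p0=traj([0],a0)[0][2]
        for k in(.15,.08,0): q,e=ik(p0-k*d,Rt(a0),q); print('app',np.round(p0-k*d,3),np.round(q,2),round(e,4))
        for f,al,p in traj(range(0,131,10),a0):
            q,e=ik(p,Rt(al),q); print(f,al,np.round(p,3),np.round(q,2),round(e,4))
E
python3 tip.py
```

```text
app [ 0.566 -0.146  0.192] [-0.71  0.35  1.58  0.78  1.93 -0.71] 0.0
app [ 0.566 -0.086  0.158] [-0.64  0.33  1.68  0.8   1.83 -0.72] 0.0
app [ 0.566 -0.017  0.118] [-0.55  0.32  1.77  0.84  1.72 -0.72] 0.0
0 60 [ 0.566 -0.017  0.118] [-0.55  0.32  1.77  0.84  1.72 -0.72] 0.0
10 50 [ 0.566 -0.013  0.141] [-0.5   0.2   1.78  0.74  1.65 -0.64] 0.0
20 40 [ 0.566 -0.006  0.163] [-0.44  0.1   1.79  0.62  1.59 -0.54] 0.0
30 30 [0.566 0.005 0.184] [-0.36  0.02  1.79  0.49  1.54 -0.43] 0.0
40 20 [0.566 0.017 0.201] [-0.27 -0.04  1.79  0.34  1.5  -0.31] 0.0
50 10 [0.566 0.032 0.215] [-0.16 -0.07  1.77  0.17  1.47 -0.18] 0.0
60 0 [0.566 0.049 0.225] [-0.04 -0.08  1.75 -0.    1.47 -0.04] 0.0
70 -10 [0.566 0.068 0.232] [ 0.07 -0.06  1.73 -0.17  1.49  0.09] 0.0
80 -20 [0.566 0.087 0.236] [ 0.19 -0.01  1.7  -0.34  1.53  0.22] 0.0
90 -30 [0.566 0.108 0.237] [ 0.29  0.06  1.66 -0.5   1.58  0.33] 0.0
100 -40 [0.566 0.127 0.234] [ 0.38  0.14  1.63 -0.64  1.66  0.42] 0.0
110 -50 [0.566 0.146 0.227] [ 0.46  0.24  1.59 -0.77  1.74  0.49] 0.0
120 -60 [0.566 0.164 0.217] [ 0.52  0.34  1.55 -0.89  1.82  0.5
[... 552 characters left out ...]
 -0.48] 0.0
40 26 [0.566 0.019 0.202] [-0.31 -0.02  1.79  0.43  1.53 -0.36] 0.0
50 16 [0.566 0.034 0.215] [-0.21 -0.07  1.78  0.27  1.49 -0.24] 0.0
60 6 [0.566 0.051 0.225] [-0.09 -0.08  1.76  0.1   1.47 -0.1 ] 0.0
70 -4 [0.566 0.07  0.232] [ 0.03 -0.07  1.74 -0.07  1.48  0.03] 0.0
80 -14 [0.566 0.089 0.236] [ 0.14 -0.03  1.71 -0.24  1.51  0.16] 0.0
90 -24 [0.566 0.109 0.236] [ 0.25  0.03  1.67 -0.4   1.55  0.28] 0.0
100 -34 [0.566 0.129 0.232] [ 0.35  0.1   1.64 -0.55  1.62  0.38] 0.0
110 -44 [0.566 0.148 0.226] [ 0.43  0.2   1.6  -0.69  1.69  0.47] 0.0
120 -54 [0.566 0.165 0.216] [ 0.5   0.3   1.56 -0.81  1.77  0.53] 0.0
130 -64 [0.566 0.18  0.203] [ 0.55  0.41  1.52 -0.93  1.86  0.58] 0.0
```

```bash
python3 - <<'E'
from h import *
from tip import Rt
st(); delta([.5655,-.146,.192],Rt(60))
E
```

```text
t 41.23 p [ 0.5646 -0.1695  0.3204] q [-0.558  0.017  1.53   0.3    1.775 -0.526] F [ 0.8 -0.5  0.4] open 0.05
 x [1.    0.003 0.001] z [-0.     0.341 -0.94 ]
shift [0.0009 0.0217 0.1287] turn [40.07  0.08  0.15]
```

Call:
jog_arm:
  deltas:
    - [[7,0,0],[0.001,0.0,0.02],0.05]
    - [[14,0,0],[0.001,0.0,0.04],0.05]
    - [[21,0,0],[0.001,0.005,0.06],0.05]
    - [[28,0,0],[0.001,0.01,0.09],0.05]
    - [[35,0,0],[0.001,0.0217,0.11],0.05]
    - [[40,0,0],[0.001,0.0217,0.1287],0.05]
    - [[40,0,0],[0.001,0.0217,0.1287],0.05]
    - [[40,0,0],[0.001,0.0217,0.1287],0.05]

```text
t: 41.9
tool_pos: [0.5649, -0.1455, 0.1903]
tool_rot: [-2.094, -0.001, 0.005]
contact_force: [-0.1, 0.3, 0.9]
opening: 0.0501
```

```bash
python3 - <<'E'
from h import *
from tip import Rt
im=crop('scene',230,120,400,270,4,'s33.png'); im=crop('top',200,130,340,230,5,'t33.png')
st(); delta([.5655,-.017,.118],Rt(60))
E
```

```text
t 42.0 p [ 0.5667 -0.1465  0.1946] q [-0.708  0.347  1.582  0.775  1.928 -0.714] F [0.2 1.  0.6] open 0.0505
 x [1.    0.003 0.004] z [-0.     0.864 -0.504]
shift [-0.0011  0.001   0.1505] turn [0.25 0.02 0.28]
```

View pics/s33.png

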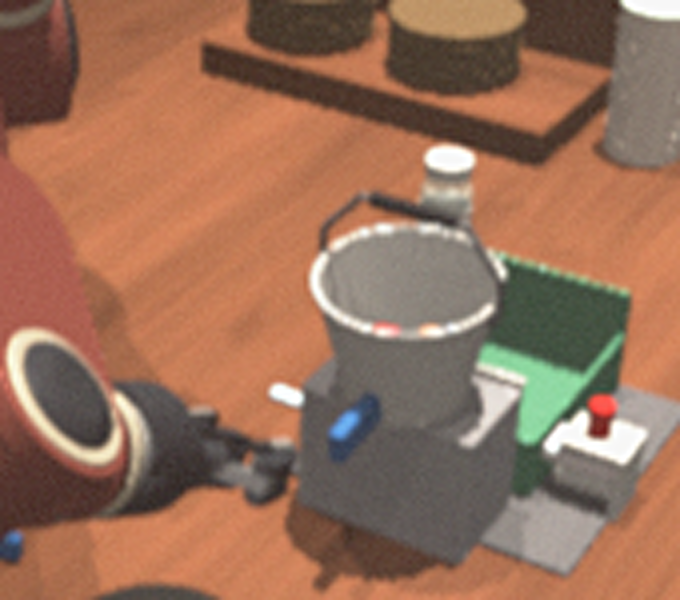

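View pics/t33.png

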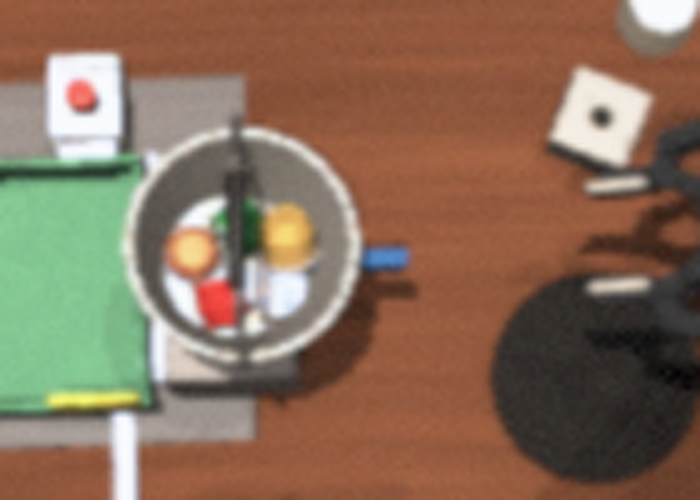

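```bash
python3 - <<'E'
from h import *
t=lambda x,y:(x/5+200-.4,y/5+130-.4)
print(onz('top',*t(590,236),.20),'ear',onz('top',*t(408,258),.14),'mat',onz('top',*t(597,377),.003))
E
```

```text
[ 0.56599401 -0.14744321  0.2       ] ear [ 0.56242138 -0.04435362  0.14      ] mat [ 0.50132491 -0.17154919  0.003     ]
```

Call:
jog_arm:
  deltas:
    - [[0,0,0],[-0.0025,0.001,0.03],0.05]
    - [[0,0,0],[-0.0025,0.001,0.06],0.05]
    - [[0,0,0],[-0.0025,0.001,0.09],0.05]
    - [[0,0,0],[-0.0025,0.001,0.115],0.05]
    - [[0,0,0],[-0.0025,0.001,0.135],0.05]
    - [[0,0,0],[-0.0025,0.001,0.148],0.05]
    - [[0,0,0],[-0.0025,0.001,0.148],0.05]

```text
t: 42.58
tool_pos: [0.563, -0.017, 0.1184]
tool_rot: [-2.097, -0.006, 0.0]
contact_force: [-0.0, 0.0, 0.6]
opening: 0.05
```

```bash
python3 - <<'E'
from h import *
from tip import Rt
im=crop('scene',270,150,390,270,5,'s34.png'); im=crop('top',200,130,340,230,5,'t34.png')
st(); delta([.564,-.017,.118],Rt(60))
E
```

```text
t 42.68 p [ 0.564  -0.0193  0.1191] q [-0.553  0.318  1.768  0.839  1.719 -0.729] F [-0.3 -0.4 -0.5] open 0.0505
 x [1.    0.002 0.004] z [-0.     0.865 -0.502]
shift [ 0.     -0.0002  0.0025] turn [0.15 0.   0.24]
```

View pics/s34.png

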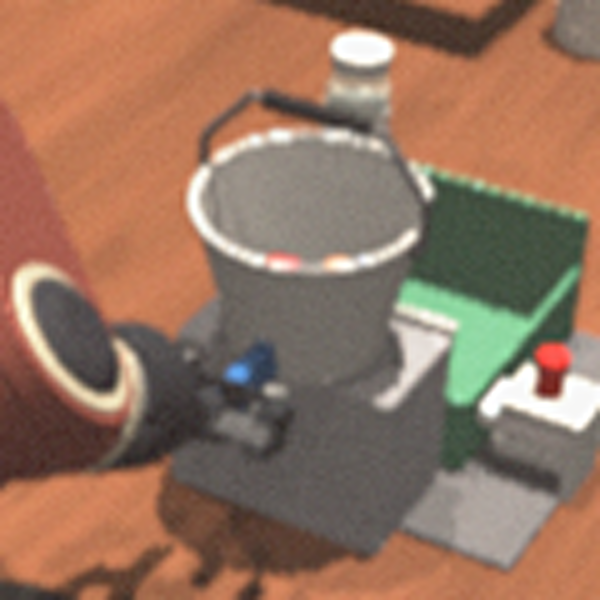

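View pics/t34.png

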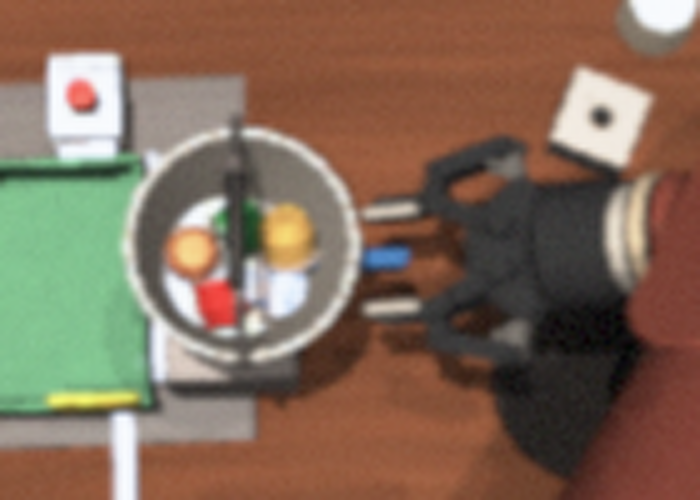

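Centred (fingers at rows 211/307, ear 258). Close.

Call:
jog_arm:
  deltas:
    - [[0,0,0],[0,0,0.002],0.03]
    - [[0,0,0],[0,0,0.002],0.0]
    - [[0,0,0],[0,0,0.002],0.0]
    - [[0,0,0],[0,0,0.002],0.0]
    - [[0,0,0],[0,0,0.002],0.0]
    - [[0,0,0],[0,0,0.002],0.0]
    - [[0,0,0],[0,0,0.002],0.0]
  squeeze: 110

```text
t: 43.27
tool_pos: [0.5636, -0.0183, 0.1167]
tool_rot: [-2.095, -0.001, -0.002]
contact_force: [-0.0, -5.6, 3.0]
opening: 0.0098
```

```bash
python3 - <<'E'
from h import *
from tip import *
im=crop('scene',270,150,390,270,5,'s35.png')
st(); p,r=cur()
for a,b in (((0,),0),):
    pass
base=traj([0],60)[0]
for ph in ([0,5,10,15,20,25,30,35,40,45,50,55,60],[60,65,70,75,80,85,90,95,100,105,110],[110,115,120,125]):
    T=traj(ph,60); R0=Rt(T[0][1]); print('--')
    for f,al,x in T[1:]: print(f-ph[0], np.round(R0.inv().apply(x-T[0][2]),4))
E
```

```text
t 43.32 p [ 0.5636 -0.0183  0.1167] q [-0.553  0.32   1.77   0.841  1.716 -0.729] F [ 0.2 -6.4  4.3] open 0.0099
 x [ 1.    -0.     0.001] z [ 0.001  0.866 -0.501]
--
5 [ 0.     -0.0108 -0.0046]
10 [ 0.     -0.022  -0.0084]
15 [ 0.     -0.0333 -0.0113]
20 [ 0.     -0.0449 -0.0134]
25 [ 0.     -0.0565 -0.0147]
30 [ 0.     -0.0682 -0.015 ]
35 [ 0.     -0.0796 -0.0148]
40 [ 0.     -0.0894 -0.0128]
45 [ 0.     -0.0991 -0.01  ]
50 [ 0.     -0.1084 -0.0064]
55 [ 0.     -0.1174 -0.002 ]
60 [ 0.     -0.1259  0.0032]
--
5 [ 0.     -0.0092 -0.004 ]
10 [ 0.     -0.0186 -0.0073]
15 [ 0.     -0.0284 -0.0096]
20 [ 0.     -0.0383 -0.0112]
25 [ 0.     -0.0483 -0.0118]
30 [ 0.     -0.0583 -0.0116]
35 [ 0.     -0.0682 -0.0105]
40 [ 0.     -0.0781 -0.0086]
45 [ 0.     -0.0877 -0.0058]
50 [ 0.     -0.097  -0.0021]
--
5 [ 0.     -0.0092 -0.004 ]
10 [ 0.     -0.0186 -0.0073]
15 [ 0.     -0.0284 -0.0096]
```

View pics/s35.png

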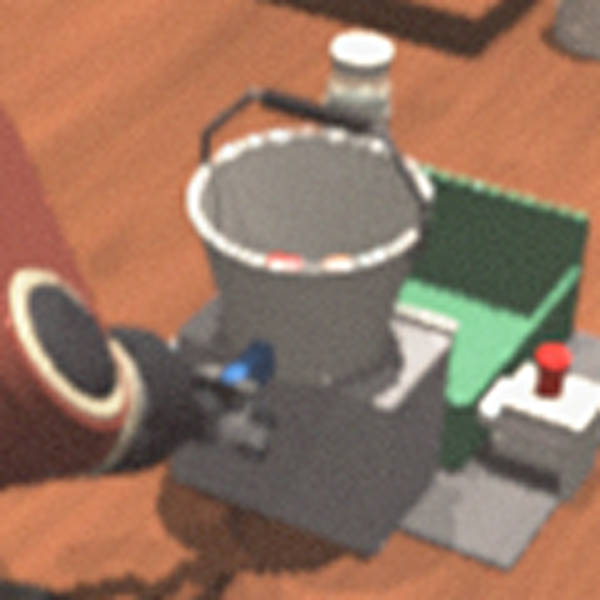

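Call:
jog_arm:
  deltas:
    - [[-2.5,0,0],[0,-0.0054,-0.0024],0.0]
    - [[-5,0,0],[0,-0.0108,-0.0046],0.0]
    - [[-7.5,0,0],[0,-0.0164,-0.0066],0.0]
    - [[-10,0,0],[0,-0.022,-0.0084],0.0]
    - [[-12.5,0,0],[0,-0.0276,-0.01],0.0]
    - [[-15,0,0],[0,-0.0333,-0.0113],0.0]
    - [[-17.5,0,0],[0,-0.039,-0.0124],0.0]
    - [[-20,0,0],[0,-0.0449,-0.0134],0.0]
    - [[-22.5,0,0],[0,-0.0507,-0.0141],0.0]
    - [[-25,0,0],[0,-0.0565,-0.0147],0.0]
    - [[-27.5,0,0],[0,-0.0623,-0.0149],0.0]
    - [[-30,0,0],[0,-0.0682,-0.015],0.0]

```text
t: 44.32
tool_pos: [0.5618, 0.0037, 0.1806]
tool_rot: [-2.622, -0.0, 0.004]
contact_force: [-0.1, 0.8, -5.3]
opening: 0.0101
```

```bash
python3 - <<'E'
from h import *
from tip import *
im=crop('scene',260,120,400,260,5,'s36.png')
st(); delta([.5636,.005,.184],Rt(30))
for ph in ([30,34,38,42,46,50,54,58,62,66,70,74,78],):
    T=traj(ph,60); R0=Rt(T[0][1]); print('--')
    for f,al,x in T[1:]: print(f-ph[0], np.round(R0.inv().apply(x-T[0][2]),4))
E
```

```text
t 44.37 p [0.5625 0.0049 0.1829] q [-0.362  0.01   1.802  0.482  1.535 -0.433] F [ 0.5  2.5 -2. ] open 0.01
 x [1.    0.003 0.   ] z [-0.001  0.496 -0.868]
shift [ 0.0011 -0.0006 -0.001 ] turn [0.27 0.08 0.15]
--
4 [ 0.     -0.008  -0.0045]
8 [ 0.     -0.0157 -0.0075]
12 [ 0.     -0.0234 -0.0098]
16 [ 0.     -0.0312 -0.0115]
20 [ 0.     -0.0391 -0.0126]
24 [ 0.     -0.0471 -0.0132]
28 [ 0.     -0.0551 -0.0133]
32 [ 0.     -0.0631 -0.0127]
36 [ 0.     -0.0711 -0.0117]
40 [ 0.     -0.0789 -0.01  ]
44 [ 0.     -0.0866 -0.0079]
48 [ 0.     -0.0942 -0.0052]
```

View pics/s36.png

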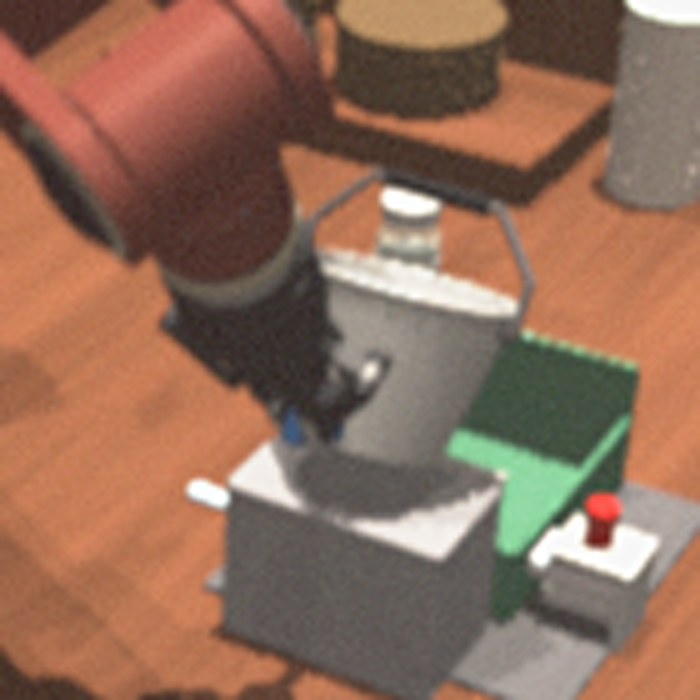

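Call:
jog_arm:
  deltas:
    - [[-4,0,0],[0,-0.008,-0.0045],0.0]
    - [[-8,0,0],[0,-0.0157,-0.0075],0.0]
    - [[-12,0,0],[0,-0.0234,-0.0098],0.0]
    - [[-16,0,0],[0,-0.0312,-0.0115],0.0]
    - [[-20,0,0],[0,-0.0391,-0.0126],0.0]
    - [[-24,0,0],[0,-0.0471,-0.0132],0.0]
    - [[-28,0,0],[0,-0.0551,-0.0133],0.0]
    - [[-32,0,0],[0,-0.0631,-0.0127],0.0]
    - [[-36,0,0],[0,-0.0711,-0.0117],0.0]
    - [[-40,0,0],[0,-0.0789,-0.01],0.0]
    - [[-44,0,0],[0,-0.0866,-0.0079],0.0]
    - [[-48,0,0],[0,-0.0942,-0.0052],0.0]

```text
t: 45.37
tool_pos: [0.5629, 0.0836, 0.2378]
tool_rot: [2.825, 0.001, 0.002]
contact_force: [-4.7, 0.9, 12.6]
opening: 0.0098
```

```bash
python3 - <<'E'
from h import *
from tip import *
im=crop('scene',260,120,400,260,5,'s37.png')
st(); delta(traj([78],60)[0][2],Rt(-18))
for ph in (range(78,127,4),):
    T=traj(ph,60); R0=Rt(T[0][1]); print('--')
    for f,al,x in T[1:]: print(f-ph[0], np.round(R0.inv().apply(x-T[0][2]),4))
E
```

```text
t 45.42 p [0.5629 0.0854 0.2381] q [ 0.172 -0.029  1.708 -0.316  1.52   0.194] F [-5.8 -0.9 13.4] open 0.0102
 x [1.    0.004 0.001] z [ 0.002 -0.314 -0.949]
shift [0.0026 0.001  0.003 ] turn [ 0.32 -0.12  0.18]
--
4 [ 0.     -0.0073 -0.0033]
8 [ 0.     -0.0148 -0.0061]
12 [ 0.     -0.0225 -0.0083]
16 [ 0.     -0.0303 -0.01  ]
20 [ 0.     -0.0383 -0.0112]
24 [ 0.     -0.0463 -0.0118]
28 [ 0.     -0.0543 -0.0118]
32 [ 0.     -0.0623 -0.0113]
36 [ 0.     -0.0702 -0.0102]
40 [ 0.     -0.0781 -0.0086]
44 [ 0.     -0.0858 -0.0064]
48 [ 0.     -0.0933 -0.0037]
```

View pics/s37.png

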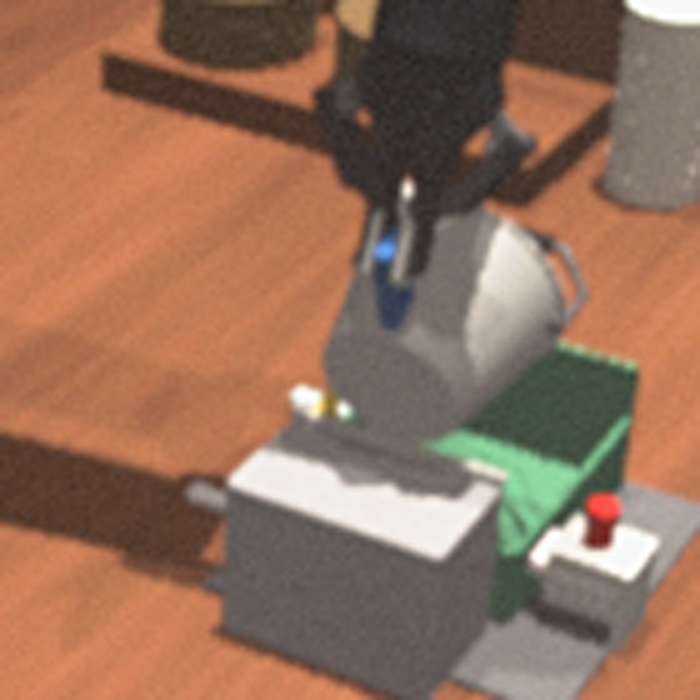

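Call:
jog_arm:
  deltas:
    - [[0,0,0],[0,0.0015,-0.004],0.0]
    - [[-4,0,0],[0,-0.0053,-0.009],0.0]
    - [[-8,0,0],[0,-0.0128,-0.0118],0.0]
    - [[-12,0,0],[0,-0.0205,-0.014],0.0]
    - [[-16,0,0],[0,-0.0283,-0.0157],0.0]
    - [[-20,0,0],[0,-0.0363,-0.017],0.0]
    - [[-24,0,0],[0,-0.0443,-0.0175],0.0]
    - [[-28,0,0],[0,-0.0523,-0.0175],0.0]
    - [[-30,0,0],[0,-0.0563,-0.0173],0.0]

```text
t: 46.17
tool_pos: [0.5631, 0.1443, 0.2367]
tool_rot: [2.302, 0.001, 0.003]
contact_force: [-4.3, 7.7, 14.8]
opening: 0.0099
```

```bash
python3 - <<'E'
from h import *
from tip import *
im=crop('scene',260,120,400,260,5,'s38.png');im=crop('top',160,120,300,240,5,'t38.png')
st()
E
```

```text
t 46.27 p [0.5631 0.1444 0.2367] q [ 0.447  0.206  1.594 -0.748  1.731  0.474] F [-4.7  8.9 14.8] open 0.01
 x [1.    0.002 0.002] z [ 0.003 -0.744 -0.669]
```

View pics/s38.png

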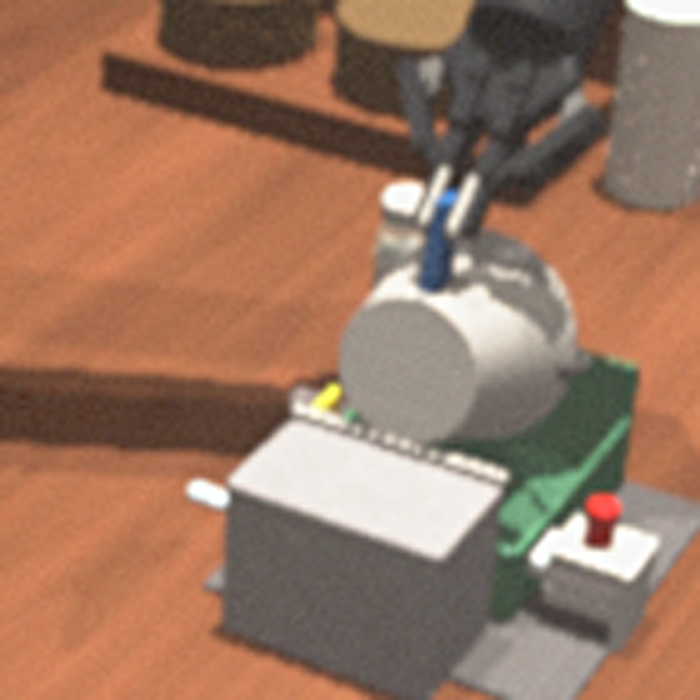

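View pics/t38.png

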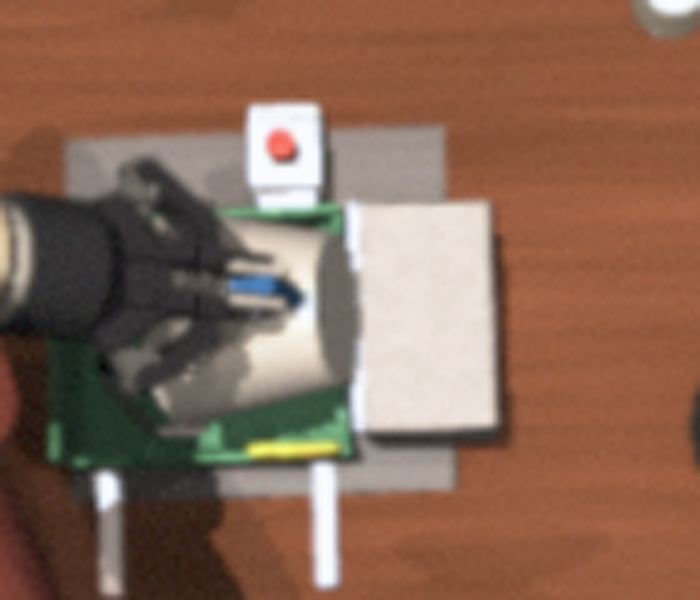

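Call:
jog_arm:
  deltas:
    - [[0,0,0],[0,0.0025,-0.005],0.0]
    - [[0,0,0],[0,0.0047,-0.0097],0.0]
    - [[0,0,0],[0,0.0047,-0.0097],0.0]
    - [[0,0,0],[0,0.0047,-0.0097],0.0]

```text
t: 46.6
tool_pos: [0.5622, 0.1453, 0.2416]
tool_rot: [2.304, 0.002, -0.003]
contact_force: [0.3, -0.5, -4.9]
opening: 0.0101
```

```bash
python3 - <<'E'
from h import *
from tip import *
im=crop('scene',260,120,400,260,5,'s39.png');im=crop('top',160,120,300,240,5,'t39.png')
st()
E
```

```text
t 46.7 p [0.5622 0.1451 0.2417] q [ 0.448  0.203  1.589 -0.747  1.741  0.467] F [ 0.6 -0.  -4.2] open 0.0099
 x [ 1.     0.    -0.002] z [-0.001 -0.743 -0.669]
```

View pics/s39.png

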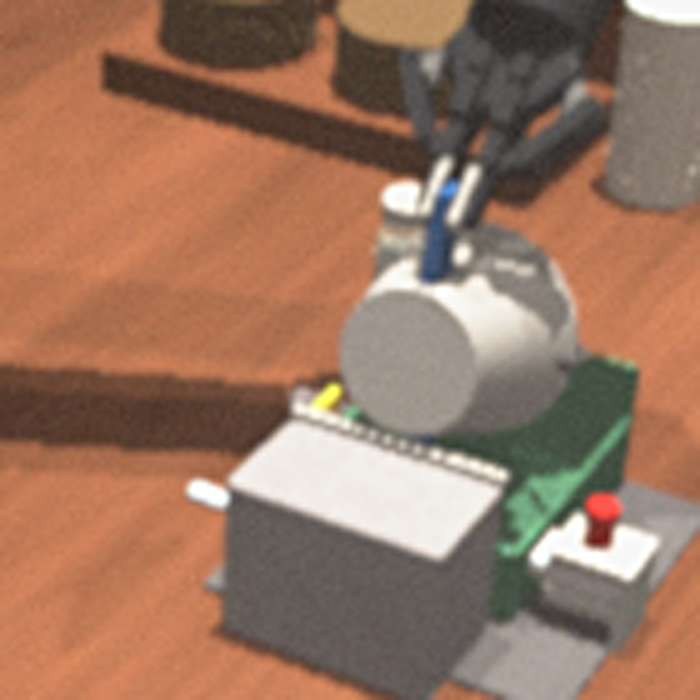

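View pics/t39.png

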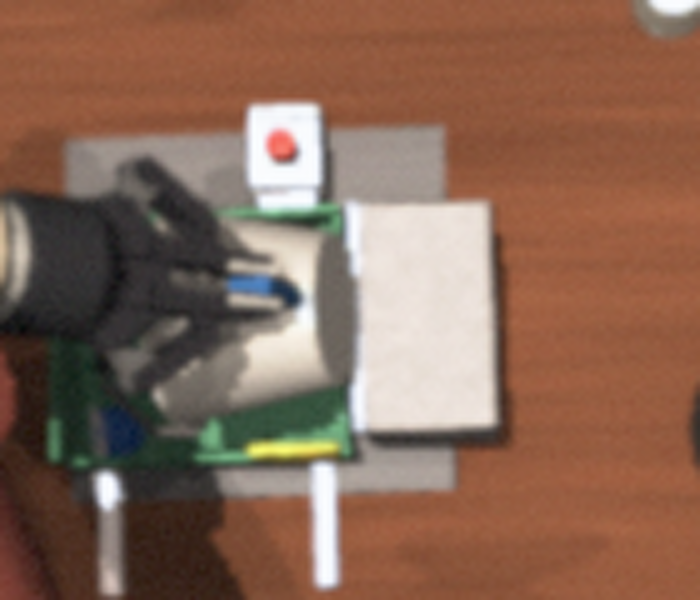

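Call:
jog_arm:
  deltas:
    - [[-4,0,0],[0,-0.0053,-0.006],0.0]
    - [[-8,0,0],[0,-0.0108,-0.0101],0.0]
    - [[-12,0,0],[0,-0.0165,-0.0143],0.0]
    - [[-16,0,0],[0,-0.0233,-0.0165],0.0]
    - [[-20,0,0],[0,-0.031,-0.018],0.0]
    - [[-20,0,0],[0,-0.031,-0.018],0.0]
    - [[-20,0,0],[0,-0.031,-0.018],0.0]

```text
t: 47.28
tool_pos: [0.5622, 0.1798, 0.23]
tool_rot: [1.955, 0.004, -0.003]
contact_force: [-1.1, -0.8, -3.7]
opening: 0.01
```

```bash
python3 - <<'E'
from h import *
from tip import *
im=crop('scene',260,120,400,260,5,'s40.png');im=crop('top',160,120,300,240,5,'t40.png')
st()
E
```

```text
t 47.38 p [0.563  0.1795 0.2328] q [ 0.558  0.4    1.509 -0.989  1.915  0.555] F [ 0.5  0.7 -3.7] open 0.0104
 x [1.    0.    0.001] z [ 0.001 -0.927 -0.376]
```

View pics/s40.png

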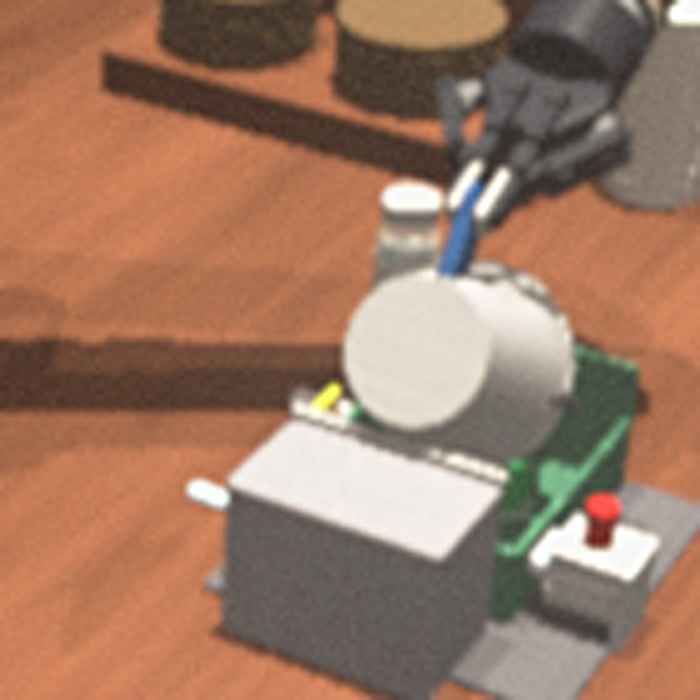

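View pics/t40.png

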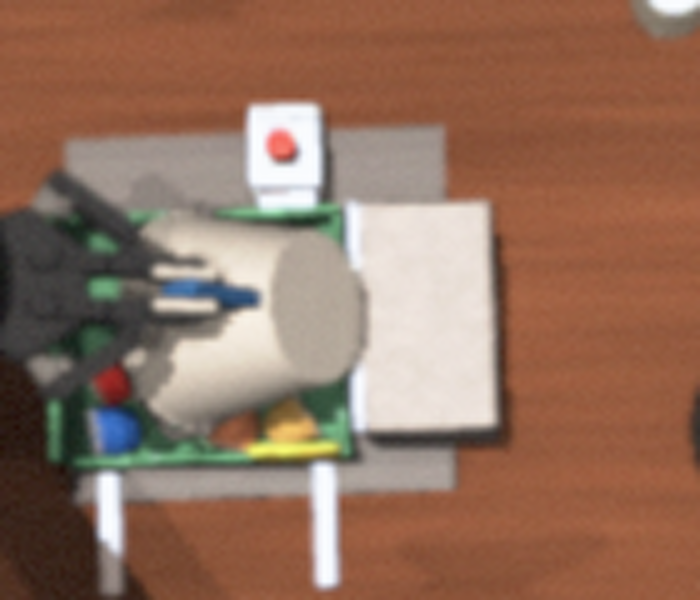

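```bash
cat > rev.py <<'E'
from h import *
import tip
from tip import *
import sys
tip.X=.5636
def rt(ph,lift,corner=(.098,.110)):
    out=[]
    for f in ph:
        r=np.radians(f); v=np.array((-.033,.127))-np.array((.098,.110)); c,s=np.cos(r),np.sin(r)
        e=np.array(corner)+[0,lift]+[v[0]*c+v[1]*s,-v[0]*s+v[1]*c]; al=60-f; a=np.radians(al)
        t=e+.019*np.array([np.sin(a),-np.cos(a)]); out.append((f,Rt(al),np.array([tip.X,t[0],t[1]])))
    return out
def rows(ph,lift,corner=(.098,.110)):
    p,r=cur()
    for f,W,x in rt(ph,lift,corner): print(f, np.round((r.inv()*W).as_rotvec(degrees=True),1), np.round(r.inv().apply(x-p),4), np.round(x,3))
E
python3 - <<'E'
from rev import *
get_image('top');get_image('top'); st(); rows([128,124,120,115,110,105,100,95,90,85,80,75,70],.045)
E
```

```text
t 47.48 p [0.5632 0.1795 0.2337] q [ 0.558  0.399  1.509 -0.989  1.915  0.555] F [ 0.3  0.2 -4. ] open 0.0101
 x [1.    0.    0.002] z [ 0.001 -0.926 -0.377]
128 [-0.1 -0.1 -0.1] [0.0004 0.0083 0.0021] [0.564 0.174 0.241]
124 [ 3.9 -0.1 -0.1] [0.0004 0.0154 0.0059] [0.564 0.168 0.246]
120 [ 7.9 -0.1 -0.1] [0.0004 0.0222 0.0102] [0.564 0.162 0.25 ]
115 [12.9 -0.1 -0.1] [0.0004 0.0302 0.0161] [0.564 0.153 0.256]
110 [17.9 -0.1 -0.1] [0.0004 0.0377 0.0228] [0.564 0.144 0.26 ]
105 [22.9 -0.1 -0.1] [0.0004 0.0446 0.0301] [0.564 0.135 0.264]
100 [27.9 -0.1 -0.1] [0.0005 0.0508 0.0379] [0.564 0.125 0.267]
95 [32.9 -0.1 -0.1] [0.0005 0.0563 0.0463] [0.564 0.115 0.268]
90 [37.9 -0.1 -0.1] [0.0005 0.0611 0.0551] [0.564 0.106 0.27 ]
85 [42.9 -0.1 -0.1] [0.0005 0.065  0.0643] [0.564 0.095 0.27 ]
80 [47.9 -0.1 -0.1] [0.0005 0.0682 0.0738] [0.564 0.085 0.269]
75 [52.9 -0.1 -0.1] [0.0004 0.0705 0.0835] [0.564 0.076 0.268]
70 [57.9 -0.1 -0.1] [0.0004 0.072  0.0934] [0.564 0.066 0.265]
```

Call:
jog_arm:
  deltas:
    - [[0,0,0],[0,0.011,-0.0045],0.0]
    - [[0,0,0],[0,0.022,-0.009],0.0]
    - [[2,0,0],[0,0.034,-0.009],0.0]
    - [[8,0,0],[0,0.0454,0.0008],0.0]
    - [[13,0,0],[0,0.0534,0.0067],0.0]
    - [[18,0,0],[0,0.0609,0.0134],0.0]
    - [[23,0,0],[0,0.0678,0.0207],0.0]
    - [[28,0,0],[0,0.074,0.0285],0.0]
    - [[33,0,0],[0,0.0795,0.0369],0.0]
    - [[38,0,0],[0,0.0843,0.0457],0.0]
    - [[43,0,0],[0,0.0882,0.0549],0.0]
    - [[48,0,0],[0,0.0914,0.0644],0.0]

```text
t: 48.48
tool_pos: [0.5627, 0.085, 0.2965]
tool_rot: [2.795, 0.001, 0.006]
contact_force: [-0.3, -0.8, -4.5]
opening: 0.0102
```

```bash
python3 - <<'E'
from rev import *
im=crop('scene',260,120,400,260,5,'s41.png');im=crop('top',160,120,300,240,5,'t41.png'); get_image('top')
st(); rows([80,75,70,65,60,55,50,45,40,35,30,25,20],.06)
E
```

```text
t 48.63 p [0.5628 0.0836 0.2963] q [ 0.183 -0.054  1.64  -0.346  1.616  0.181] F [-0.1  0.3 -4.4] open 0.0104
 x [ 1.    -0.002  0.004] z [ 0.003 -0.344 -0.939]
80 [ 0.1 -0.2 -0.2] [ 0.0007 -0.0059  0.0108] [0.564 0.085 0.284]
75 [ 5.1 -0.2 -0.2] [0.0007 0.0028 0.0156] [0.564 0.076 0.283]
70 [10.1 -0.2 -0.2] [0.0007 0.0112 0.0212] [0.564 0.066 0.28 ]
65 [15.1 -0.2 -0.2] [0.0007 0.019  0.0275] [0.564 0.056 0.277]
60 [20.1 -0.2 -0.2] [0.0007 0.0262 0.0344] [0.564 0.047 0.273]
55 [25.1 -0.2 -0.2] [0.0008 0.0328 0.042 ] [0.564 0.038 0.268]
50 [30.1 -0.2 -0.2] [0.0007 0.0387 0.0501] [0.564 0.03  0.263]
45 [35.1 -0.2 -0.1] [0.0007 0.0438 0.0586] [0.564 0.022 0.256]
40 [40.1 -0.2 -0.1] [0.0007 0.0483 0.0676] [0.564 0.015 0.249]
35 [45.1 -0.2 -0.1] [0.0007 0.0519 0.077 ] [0.564 0.008 0.242]
30 [50.1 -0.3 -0.1] [0.0007 0.0546 0.0866] [0.564 0.003 0.234]
25 [55.1 -0.3 -0.1] [0.0007 0.0566 0.0964] [ 0.564 -0.003  0.225]
20 [60.1 -0.3 -0.1] [0.0006 0.0577 0.1064] [ 0.564 -0.007  0.216]
```

View pics/s41.png

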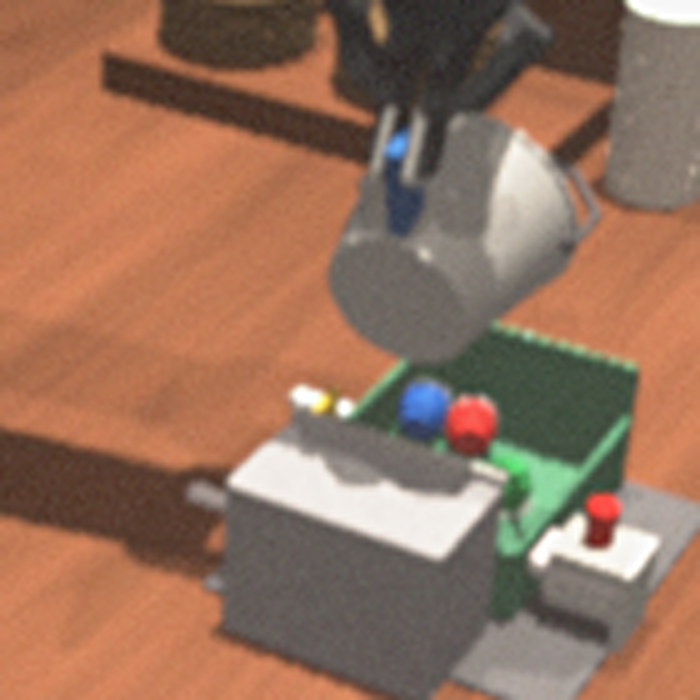

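View pics/t41.png

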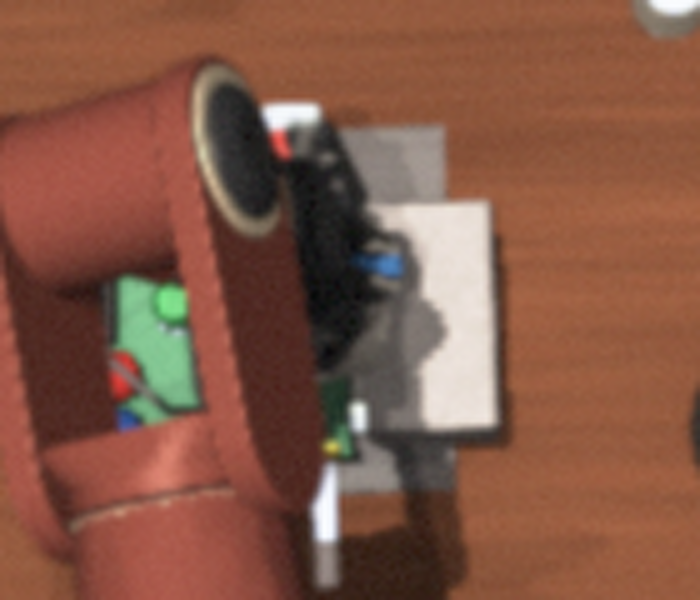

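Call:
jog_arm:
  deltas:
    - [[5,0,0],[0.0007,0.0028,0.0156],0.0]
    - [[10,0,0],[0.0007,0.0112,0.0212],0.0]
    - [[15,0,0],[0.0007,0.019,0.0275],0.0]
    - [[20,0,0],[0.0007,0.0262,0.0344],0.0]
    - [[25,0,0],[0.0007,0.0328,0.042],0.0]
    - [[30,0,0],[0.0007,0.0387,0.0501],0.0]
    - [[35,0,0],[0.0007,0.0438,0.0586],0.0]
    - [[40,0,0],[0.0007,0.0483,0.0676],0.0]
    - [[45,0,0],[0.0007,0.0519,0.077],0.0]
    - [[50,0,0],[0.0007,0.0546,0.0866],0.0]
    - [[55,0,0],[0.0007,0.0566,0.0964],0.0]
    - [[60,0,0],[0.0007,0.0577,0.1064],0.0]

```text
t: 49.63
tool_pos: [0.5634, -0.0053, 0.2126]
tool_rot: [-2.445, -0.005, 0.002]
contact_force: [0.6, -0.2, -4.6]
opening: 0.01
```

```bash
python3 - <<'E'
from rev import *
im=crop('scene',260,100,400,240,5,'s42.png');im=crop('top',160,120,300,240,5,'t42.png'); get_image('top')
st(); rows([20,16,12,8,4,0],.06); 
E
```

```text
t 49.78 p [ 0.5624 -0.0053  0.2101] q [-0.441  0.046  1.767  0.618  1.657 -0.491] F [-0.4  0.7 -3.9] open 0.0099
 x [ 1.     0.001 -0.006] z [-0.005  0.641 -0.768]
20 [ 0.2  0.3 -0.1] [ 0.0012 -0.0025 -0.0058] [ 0.564 -0.007  0.216]
16 [ 4.2  0.3 -0.2] [ 0.0012  0.0045 -0.002 ] [ 0.564 -0.01   0.209]
12 [ 8.2  0.3 -0.2] [0.0013 0.0113 0.0023] [ 0.564 -0.012  0.201]
8 [12.2  0.3 -0.2] [0.0013 0.0177 0.0071] [ 0.564 -0.014  0.193]
4 [16.2  0.3 -0.2] [0.0013 0.0238 0.0123] [ 0.564 -0.016  0.185]
0 [20.2  0.3 -0.2] [0.0014 0.0295 0.0179] [ 0.564 -0.017  0.178]
```

View pics/s42.png

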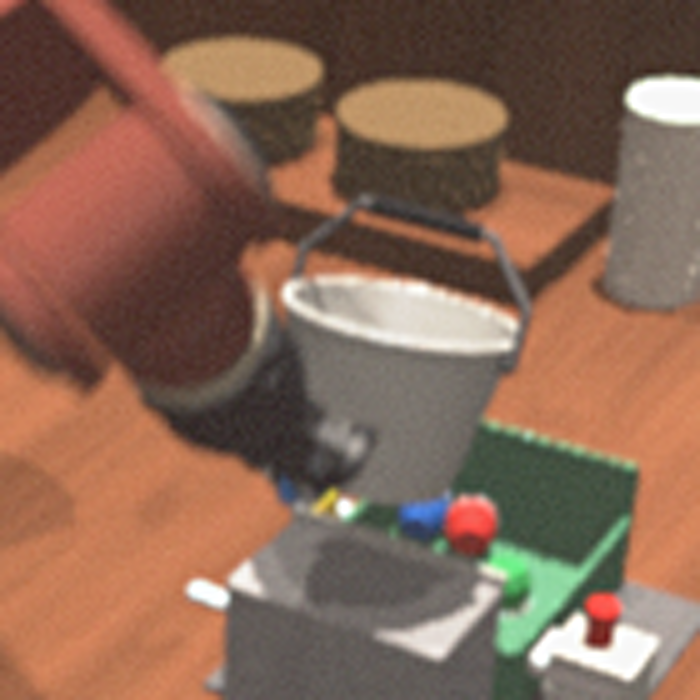

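View pics/t42.png

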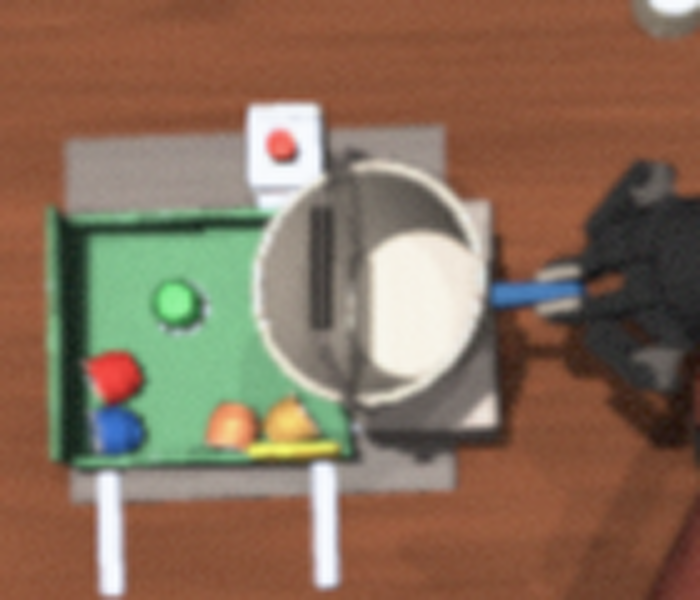

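Call:
jog_arm:
  deltas:
    - [[4,0,0],[0.001,0.0045,-0.002],0.0]
    - [[8,0,0],[0.001,0.0113,0.0023],0.0]
    - [[12,0,0],[0.001,0.0177,0.0071],0.0]
    - [[16,0,0],[0.001,0.0238,0.0123],0.0]
    - [[20,0,0],[0.001,0.0295,0.0179],0.0]
    - [[20,0,0],[0.001,0.0295,0.0179],0.0]
    - [[20,0,0],[0.001,0.0295,0.0179],0.0]

```text
t: 50.37
tool_pos: [0.5646, -0.0151, 0.1797]
tool_rot: [-2.098, -0.003, 0.003]
contact_force: [0.3, 0.9, -4.4]
opening: 0.0103
```

```bash
python3 - <<'E'
from rev import *
im=crop('scene',260,100,400,240,5,'s43.png');im=crop('top',160,120,300,240,5,'t43.png'); get_image('top')
st(); rows([0],.0); 
E
```

```text
t 50.52 p [ 0.5655 -0.0153  0.1819] q [-0.546  0.226  1.755  0.856  1.784 -0.645] F [-0.7  1.  -4.4] open 0.0103
 x [1.    0.003 0.003] z [-0.001  0.864 -0.503]
0 [0.2 0.1 0.3] [-0.0021  0.0563  0.0313] [ 0.564 -0.017  0.118]
```

View pics/s43.png

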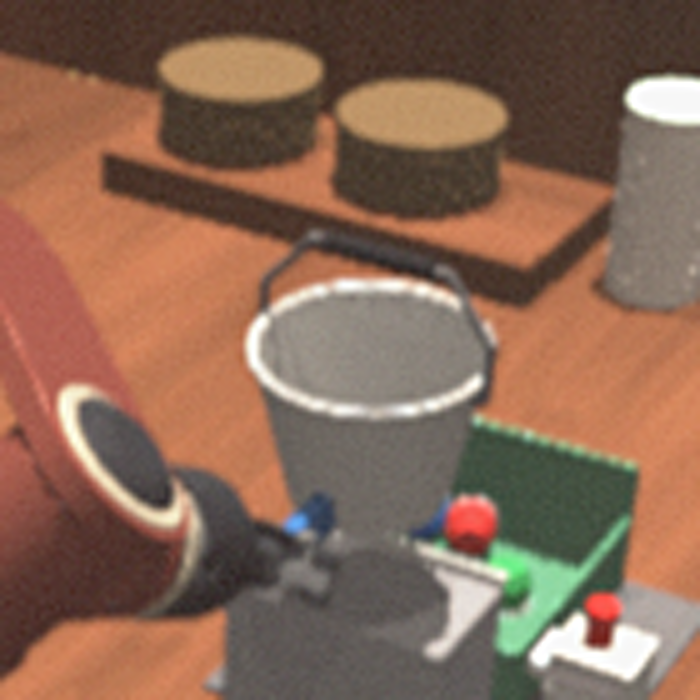

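View pics/t43.png

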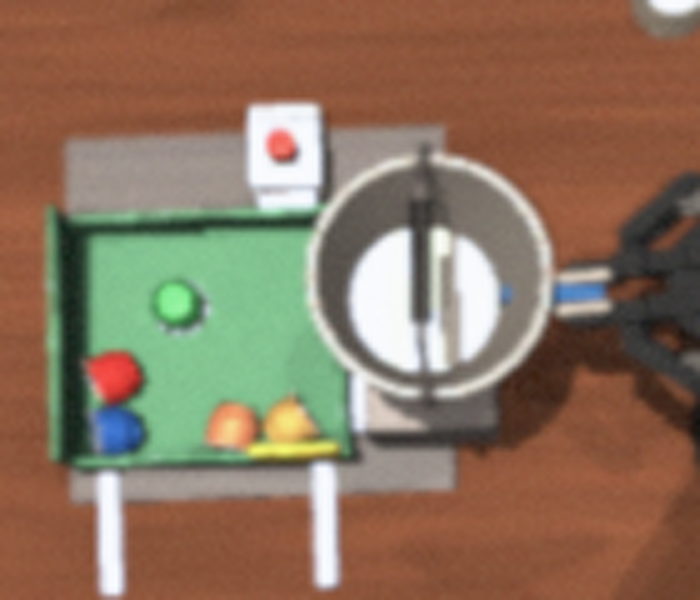

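```bash
python3 - <<'E'
from rev import *
print(onz('top',160+430/5-.4,120+276/5-.4,.268), onz('top',160+425/5-.4,120+300/5-.4,.176))
p,r=cur(); 
for P in ([.5645,-.0215,.14],[.5645,-.0215,.122],[.5645,-.0215,.117]): delta(P)
E
```

```text
[0.56360381 0.05665511 0.268     ] [0.5633703  0.06350608 0.176     ]
shift [-0.0011  0.0394  0.0157] turn 
shift [-0.0012  0.0549  0.0248] turn 
shift [-0.0012  0.0592  0.0273] turn
```

Call:
jog_arm:
  deltas:
    - [[0,0,0],[0,0.01,0.002],0.0]
    - [[0,0,0],[0,0.022,0.006],0.0]
    - [[0,0,0],[0,0.034,0.012],0.0]
    - [[0,0,0],[0,0.044,0.017],0.0]
    - [[0,0,0],[0,0.05,0.02],0.0]
    - [[0,0,0],[0,0.054,0.022],0.0]
    - [[0,0,0],[0,0.056,0.0233],0.0]
    - [[0,0,0],[0,0.056,0.0233],0.0]

```text
t: 51.18
tool_pos: [0.5644, -0.0234, 0.119]
tool_rot: [-2.094, -0.0, 0.002]
contact_force: [-0.6, -0.4, -3.2]
opening: 0.0101
```

```bash
python3 - <<'E'
from rev import *
im=crop('scene',260,120,400,260,5,'s44.png'); st()
E
```

```text
t 51.23 p [ 0.5646 -0.0235  0.1197] q [-0.559  0.323  1.761  0.838  1.727 -0.727] F [ 0.4 -0.1 -3. ] open 0.0101
 x [ 1.     0.001 -0.   ] z [-0.001  0.866 -0.5  ]
```

View pics/s44.png

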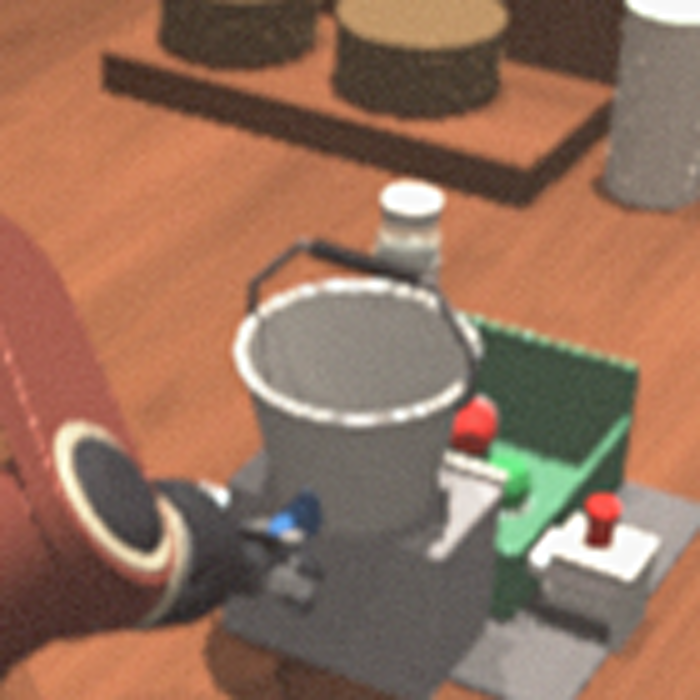

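Call:
jog_arm:
  deltas:
    - [[0,0,0],[0,0.001,0.0005],0.0]
    - [[0,0,0],[0,0.002,0.001],0.0]
    - [[0,0,0],[0,0.002,0.001],0.03]
    - [[0,0,0],[0,0.002,0.001],0.05]
    - [[0,0,0],[0,0.002,0.001],0.05]
    - [[0,0,0],[0,0.002,-0.03],0.05]
    - [[0,0,0],[0,0.002,-0.07],0.05]
    - [[0,0,0],[0,0.002,-0.11],0.05]
    - [[0,0,0],[0,0.002,-0.15],0.05]
    - [[0,0,0],[0,0.002,-0.15],0.05]

```text
t: 52.07
tool_pos: [0.567, -0.1607, 0.1986]
tool_rot: [-2.1, -0.002, -0.011]
contact_force: [0.3, 0.6, 0.3]
opening: 0.0497
```

```bash
python3 - <<'E'
from rev import *
im=crop('scene',260,120,400,260,5,'s45.png'); im=crop('top',200,130,300,230,6,'t45.png'); get_image('top'); st()
E
```

```text
t 52.22 p [ 0.5648 -0.1546  0.1934] q [-0.72   0.357  1.574  0.772  1.937 -0.718] F [0.9 1.5 0.7] open 0.0505
 x [1.    0.    0.001] z [-0.     0.866 -0.5  ]
```

View pics/s45.png

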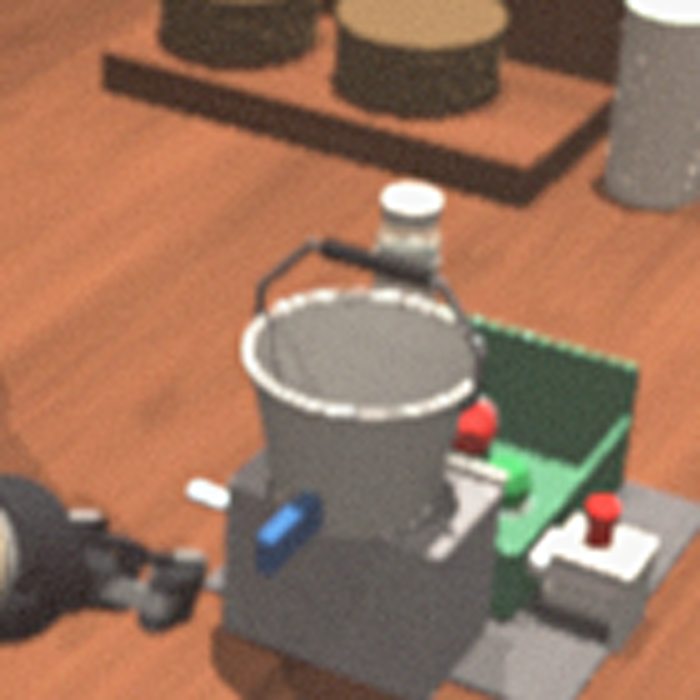

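View pics/t45.png

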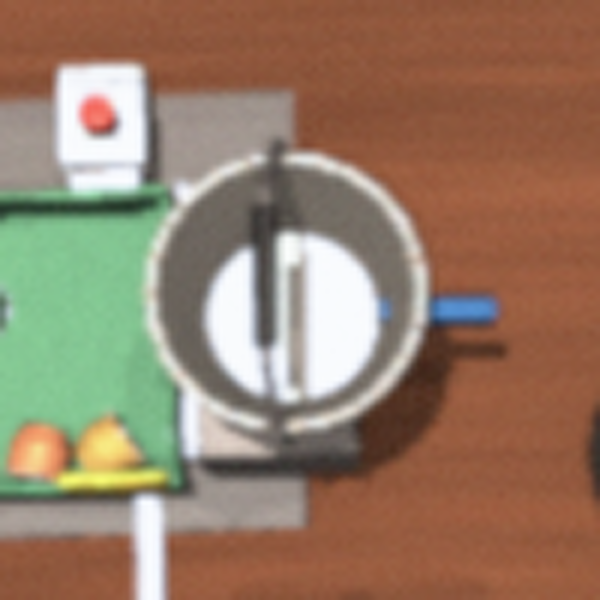

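```bash
python3 - <<'E'
from rev import *
t=lambda x,y:(x/6+200-.4,y/6+130-.4); s=lambda x,y:(x/5+260-.4,y/5+120-.4)
print('rim',onz('top',*t(288,293),.205),'sleeve',onz('top',*t(264,278),.257), tri(s(379,260),t(264,277)))
print('rim scene',onz('scene',*s(362,353),.205))
st(); delta([.5635,-.12,.32],down(90))
E
```

```text
rim [0.56255596 0.05364476 0.205     ] sleeve [0.56217748 0.06263214 0.257     ] (array([0.564379  , 0.06371156, 0.25788757]), np.float64(0.004315249208245984))
rim scene [0.56580886 0.05329531 0.205     ]
t 52.22 p [ 0.5648 -0.1546  0.1934] q [-0.72   0.357  1.574  0.772  1.937 -0.718] F [0.9 1.5 0.7] open 0.0505
 x [1.    0.    0.001] z [-0.     0.866 -0.5  ]
shift [-0.0012 -0.127  -0.0334] turn [-46.71 -46.74 -80.88]
```

Call:
jog_arm:
  deltas:
    - [[0,0,0],[0,-0.03,-0.03],0.05]
    - [[-6,0,0],[0,-0.06,-0.0334],0.05]
    - [[-13,0,0],[0,-0.09,-0.0334],0.05]
    - [[-20,0,0],[0,-0.12,-0.0334],0.05]
    - [[-27,0,0],[-0.001,-0.127,-0.0334],0.05]
    - [[-34,0,0],[-0.001,-0.127,-0.0334],0.05]
    - [[-41,0,0],[-0.001,-0.127,-0.0334],0.05]
    - [[-48,0,0],[-0.001,-0.127,-0.0334],0.05]
    - [[-55,0,0],[-0.001,-0.127,-0.0334],0.05]
    - [[-60,0,0],[-0.001,-0.127,-0.0334],0.05]
    - [[-60,0,0],[-0.001,-0.127,-0.0334],0.05]

```text
t: 53.13
tool_pos: [0.5631, -0.1155, 0.319]
tool_rot: [-3.141, -0.012, 0.001]
contact_force: [-0.0, 1.7, -1.1]
opening: 0.05
```

Call:
jog_arm:
  deltas:
    - [[0,0,-7],[0,-0.02,0],0.05]
    - [[0,0,-14],[0,-0.04,0],0.05]
    - [[0,0,-21],[0,-0.06,0],0.05]
    - [[0,0,-28],[0,-0.08,0],0.05]
    - [[0,0,-35],[0,-0.1,0],0.05]
    - [[0,0,-42],[0,-0.12,0],0.05]
    - [[0,0,-49],[0,-0.14,0],0.05]
    - [[0,0,-56],[0,-0.16,0],0.05]
    - [[0,0,-63],[0,-0.175,0],0.05]
    - [[0,0,-70],[0,-0.182,0],0.05]
    - [[0,0,-77],[0,-0.182,0],0.05]
    - [[0,0,-84],[0,-0.182,0],0.05]

```text
t: 54.13
tool_pos: [0.5626, 0.0632, 0.3177]
tool_rot: [-2.322, -2.109, 0.002]
contact_force: [1.0, -0.0, -0.6]
opening: 0.0498
```

```bash
python3 - <<'E'
from rev import *
get_image('top');get_image('top'); st(); delta([.5635,.0628,.32],down(91)); delta([.5635,.0628,.239],down(91))
E
```

```text
t 54.23 p [0.5627 0.0626 0.3179] q [-0.022 -0.122  1.64   0.002  1.627 -1.489] F [-0.4  0.3  0.9] open 0.05
 x [0.103 0.995 0.002] z [-0.004  0.002 -1.   ]
shift [ 0.0003  0.0007 -0.0021] turn [-0.22 -0.11 -6.92]
shift [0.0001 0.0011 0.0789] turn [-0.22 -0.11 -6.92]
```

Call:
jog_arm:
  deltas:
    - [[0,0,-6],[0,0.0007,0.02],0.05]
    - [[0,0,-7],[0,0.0007,0.045],0.05]
    - [[0,0,-7],[0,0.0007,0.065],0.05]
    - [[0,0,-7],[0,0.0007,0.079],0.05]
    - [[0,0,-7],[0,0.0007,0.079],0.05]

```text
t: 54.65
tool_pos: [0.5618, 0.0621, 0.2356]
tool_rot: [-2.199, -2.234, 0.008]
contact_force: [-0.4, 0.5, -0.7]
opening: 0.05
```

```bash
python3 - <<'E'
from rev import *
im=crop('scene',270,110,390,230,5,'s46.png'); st()
E
```

```text
t 54.7 p [0.5629 0.062  0.2381] q [-2.200e-02 -8.700e-02  1.740e+00  1.000e-03  1.494e+00 -1.609e+00] F [ 0.8 -0.4  0.7] open 0.0501
 x [-0.017  1.     0.001] z [-0.005  0.001 -1.   ]
```

View pics/s46.png

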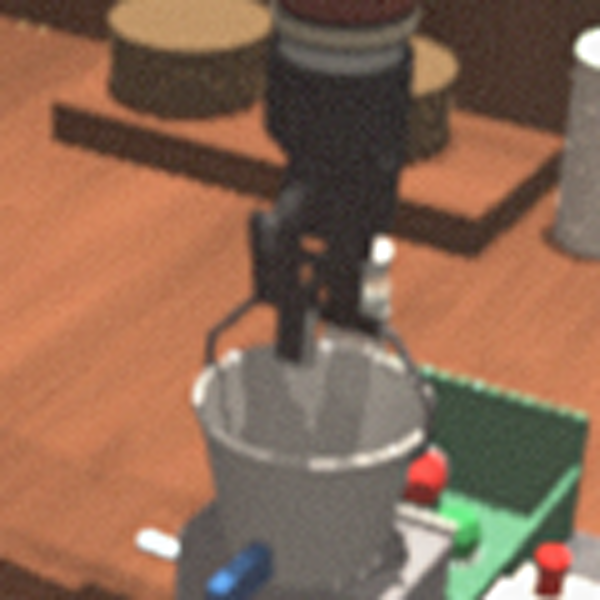

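Call:
jog_arm:
  deltas:
    - [[0,0,0],[0,0,0],0.0]
    - [[0,0,0],[0,0,0],0.0]
    - [[0,0,0],[0,0,0],0.0]
    - [[0,0,0],[0,0,0],0.0]
    - [[0,0,0],[0,0,0],0.0]
    - [[0,0,0],[0,0,0],0.0]
  squeeze: 80

```text
t: 55.2
tool_pos: [0.5651, 0.0621, 0.2428]
tool_rot: [2.199, 2.24, 0.004]
contact_force: [-0.5, 1.0, 5.5]
opening: 0.0092
```

Call:
jog_arm:
  deltas:
    - [[0,0,0],[-0.001,0,-0.01],0.0]
    - [[0,0,0],[-0.003,0,-0.025],0.0]
    - [[0,0,0],[-0.005,0,-0.04],0.0]
    - [[0,0,0],[-0.005,0,-0.05],0.0]
    - [[0,0,0],[-0.005,0,-0.05],0.0]
    - [[0,0,0],[-0.005,0,-0.05],0.0]

```text
t: 55.7
tool_pos: [0.5642, 0.0571, 0.2905]
tool_rot: [-2.201, -2.242, 0.0]
contact_force: [-0.7, 0.2, -4.2]
opening: 0.0093
```

```bash
python3 - <<'E'
from rev import *
im=crop('scene',250,90,390,230,5,'s47.png');get_image('top'); st(); delta([.504,-.172,.30]); delta([.504,-.172,.16])
E
```

```text
t 55.8 p [0.5636 0.0572 0.289 ] q [-0.03  -0.113  1.679  0.     1.578 -1.62 ] F [-0.7  0.7 -4.5] open 0.0091
 x [-0.019  1.     0.   ] z [-0.003  0.    -1.   ]
shift [-0.228  -0.0639 -0.0109] turn 
shift [-0.2281 -0.0635  0.1291] turn
```

View pics/s47.png

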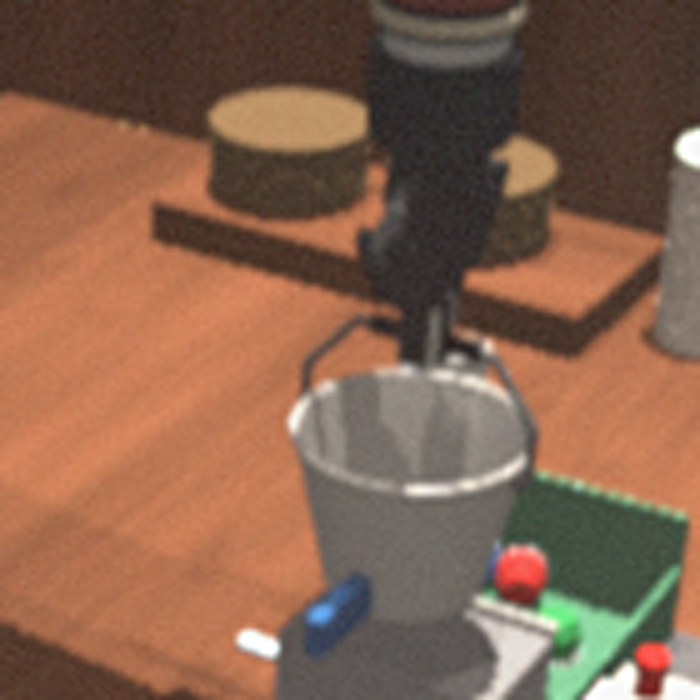

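Call:
jog_arm:
  deltas:
    - [[0,0,0],[-0.012,-0.003,-0.01],0.0]
    - [[0,0,0],[-0.03,-0.008,-0.01],0.0]
    - [[0,0,0],[-0.052,-0.014,-0.01],0.0]
    - [[0,0,0],[-0.076,-0.021,-0.01],0.0]
    - [[0,0,0],[-0.1,-0.028,-0.01],0.0]
    - [[0,0,0],[-0.124,-0.035,-0.0],0.0]
    - [[0,0,0],[-0.148,-0.042,0.01],0.0]
    - [[0,0,0],[-0.172,-0.049,0.03],0.0]
    - [[0,0,0],[-0.192,-0.055,0.05],0.0]
    - [[0,0,0],[-0.208,-0.06,0.07],0.0]
    - [[0,0,0],[-0.218,-0.063,0.09],0.0]
    - [[0,0,0],[-0.222,-0.064,0.1],0.0]

```text
t: 56.8
tool_pos: [0.502, -0.1675, 0.1875]
tool_rot: [-2.2, -2.236, 0.004]
contact_force: [-1.3, -0.1, -5.9]
opening: 0.0091
```

Call:
jog_arm:
  deltas:
    - [[0,0,0],[0,0,0.01],0.0]
    - [[0,0,0],[0,0,0.02],0.0]
    - [[0,0,0],[0,0,0.025],0.0]
    - [[0,0,0],[0,0,0.025],0.0]
    - [[0,0,0],[0,0,0.025],0.0]

```text
t: 57.22
tool_pos: [0.5048, -0.1656, 0.1662]
tool_rot: [2.199, 2.243, 0.0]
contact_force: [0.2, 0.3, -3.5]
opening: 0.0095
```

```bash
python3 - <<'E'
from rev import *
im=crop('scene',200,170,340,310,5,'s48.png');crop('top',280,150,380,250,6,'t48.png'); st()
E
```

```text
t 57.32 p [ 0.5052 -0.1659  0.1669] q [-0.457 -0.124  1.895  0.     1.369 -2.047] F [ 0.1  0.1 -4.3] open 0.0094
 x [-0.019  1.    -0.001] z [ 0.002 -0.001 -1.   ]
```

View pics/s48.png

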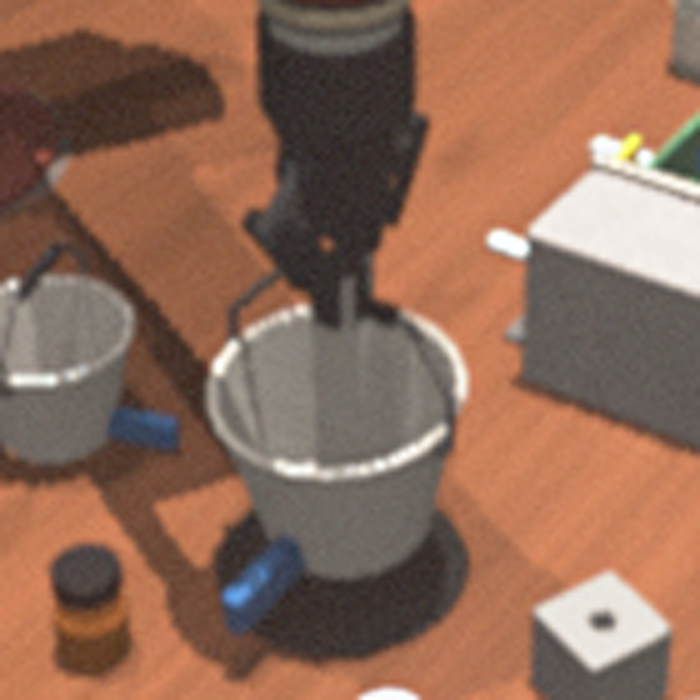

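View pics/t48.png

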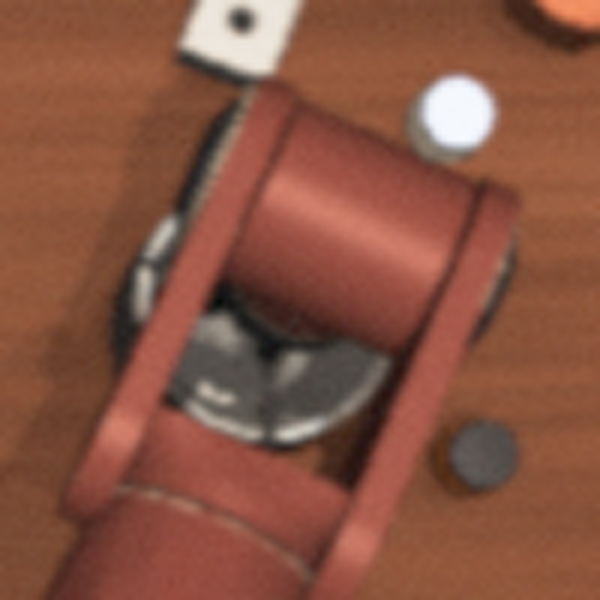

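Call:
jog_arm:
  deltas:
    - [[0,0,0],[0,0,0.01],0.0]
    - [[0,0,0],[0,0,0.02],0.0]
    - [[0,0,0],[0,0,0.026],0.0]
    - [[0,0,0],[0,0,0.029],0.0]
    - [[0,0,0],[0,0,0.031],0.0]
    - [[0,0,0],[0,0,0.032],0.0]
    - [[0,0,0],[0,0,0.032],0.0]

```text
t: 57.9
tool_pos: [0.506, -0.1652, 0.1373]
tool_rot: [2.2, 2.242, 0.006]
contact_force: [-3.3, 6.9, 13.5]
opening: 0.0093
```

```bash
python3 - <<'E'
from rev import *
im=crop('scene',200,170,340,310,5,'s49.png'); st()
E
```

```text
t 57.95 p [ 0.5059 -0.1652  0.1373] q [-0.457 -0.094  1.918  0.003  1.315 -2.047] F [-4.1  6.3 11.3] open 0.0093
 x [-0.019  1.     0.002] z [ 0.003  0.002 -1.   ]
```

View pics/s49.png

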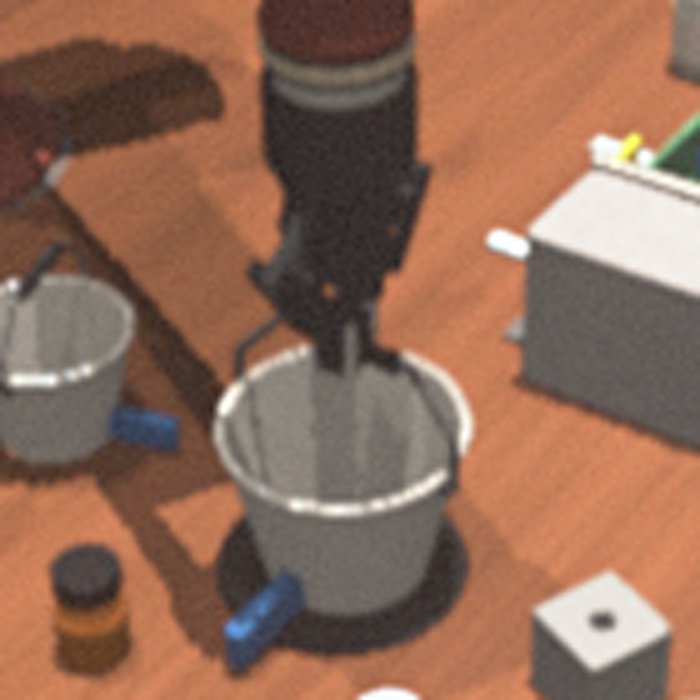

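Call:
jog_arm:
  deltas:
    - [[0,0,0],[0,0,-0.002],0.0]
    - [[0,0,0],[0,0,-0.002],0.05]
    - [[0,0,0],[0,0,-0.002],0.05]
    - [[0,0,0],[0,0,-0.002],0.05]
    - [[0,0,0],[0,0,-0.002],0.05]
    - [[0,0,0],[0,0,-0.03],0.05]
    - [[0,0,0],[0,0,-0.07],0.05]
    - [[0,0,0],[0,0,-0.11],0.05]
    - [[0,0,0],[0.06,0,-0.15],0.05]
    - [[0,0,0],[0.12,0,-0.17],0.05]
    - [[0,0,0],[0.16,0,-0.17],0.05]
    - [[0,0,0],[0.16,0,-0.17],0.05]

```text
t: 58.95
tool_pos: [0.5017, -0.011, 0.3038]
tool_rot: [2.201, 2.238, 0.002]
contact_force: [1.9, -0.2, -0.2]
opening: 0.0501
```

Call:
jog_arm:
  deltas:
    - [[0,0,0],[0,-0.06,0],0.05]
    - [[0,0,0],[0,-0.1,0],0.05]
    - [[0,0,0],[0,-0.12,0],0.05]
    - [[0,0,0],[0,-0.12,0],0.05]
    - [[0,0,0],[0,-0.12,0],0.05]

```text
t: 59.37
tool_pos: [0.3808, -0.0142, 0.3027]
tool_rot: [2.199, 2.239, 0.002]
contact_force: [-0.2, -0.0, -0.0]
opening: 0.0498
```

```bash
python3 - <<'E'
from rev import *
im=get_image('scene'); cv2.imwrite('pics/s50.png',cv2.resize(im[:,:,::-1],(800,600))); im=get_image('top'); crop('top',150,80,430,260,2.8,'t50.png',im); st()
E
```

```text
t 59.47 p [ 0.3819 -0.0145  0.3024] q [-0.233 -0.605  2.031 -0.     1.715 -1.822] F [0.8 0.9 0.7] open 0.0501
 x [-0.018  1.    -0.   ] z [ 0.001 -0.    -1.   ]
```

View pics/s50.png

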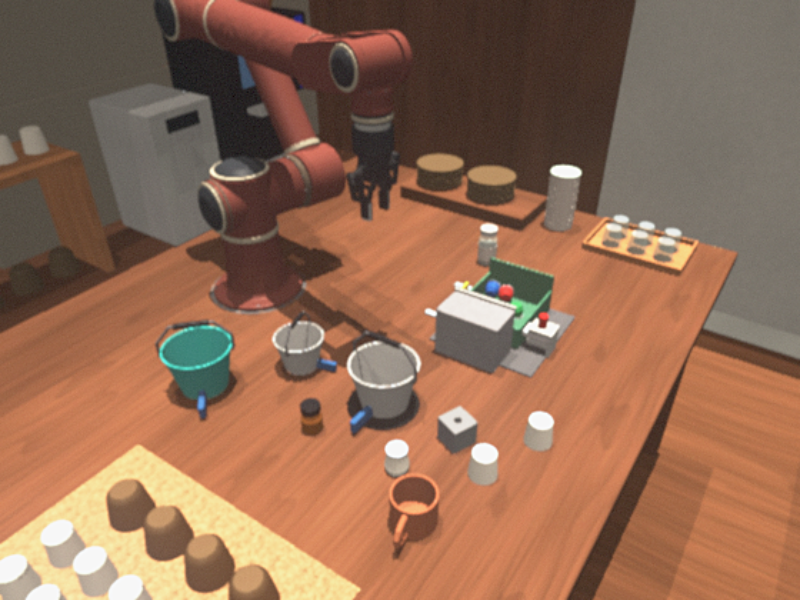

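View pics/t50.png

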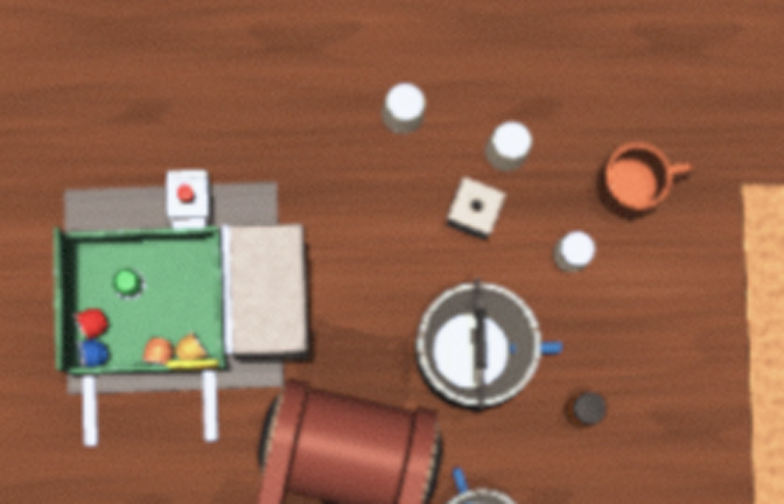

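```bash
python3 - <<'E'
from rev import *
crop('scene',300,180,420,270,6,'s51.png')
t=lambda x,y:(x/2.8+150-.4,y/2.8+80-.4)
print('rim',onz('top',*t(479,345),.098)); s=lambda x,y:(x/(800/560)-.3,y/(600/420)-.3); print(onz('scene',*s(384,369),.098))
print('blue',tri(s(493,287),t(95,353)),'red',tri(s(506,292),t(93,323)))
E
```

```text
rim [ 0.49988366 -0.16633766  0.098     ]
[ 0.5138099  -0.17862622  0.098     ]
blue (array([0.50434473, 0.26759744, 0.03556586]), np.float64(0.006704488742198392)) red (array([0.53846025, 0.2700647 , 0.03262247]), np.float64(0.005039234295869012))
```

View pics/s51.png

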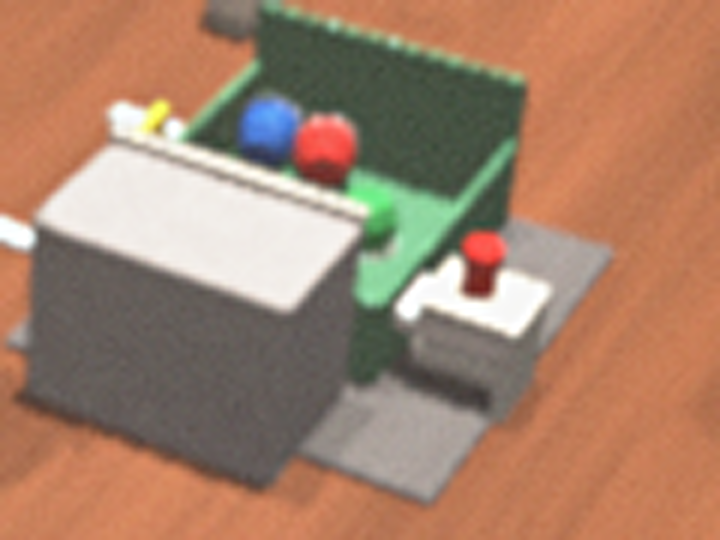

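```bash
python3 - <<'E'
from h import *
st(); job.finish_job()
E
```

```text
t 59.52 p [ 0.3822 -0.0145  0.3023] q [-0.233 -0.604  2.031 -0.     1.715 -1.822] F [ 0.5  0.4 -0.3] open 0.0503
 x [-0.018  1.     0.   ] z [-0.  0. -1.]
the job is handed in; nothing more can be done
```

The job is finished and handed in at about 59.5 s of the 210 s allowed; the hand-in gives no verdict.

**What I did:**
- I pushed the bin to its firm stop.
- I pinned it and pressed the pin head down until it lay on the fork plate (head top measured at 86 mm, as expected when seated).
- I put all five capsules into the large steel pail.
- I lifted the pail by its bail onto the step.
- I tipped it by the blue ear to a nominal 128 degrees.
- I set the pail back on the step, then carried it by its bail to the mat.

**Last checks:**
- **Capsules:** the pictures show all five in the bin and the pail empty.
- **Pin:** it still sits in the fork with its head on the plate.
- **Pail:** it stands upright on its mat, by eye within about 1 cm of the middle. The two cameras put the rim centre about 18 mm apart, on either side of the expected spot, so the exact offset is rough, though still inside 30 mm.
- **Bystanders:** they look unmoved in the pictures.
- **Gripper:** it is clear, with no contact force.

**What didn't go cleanly:** while tipping, the pail pressed on the lip with about 15 N until I lifted it about 1 cm more. It also looked turned by roughly 10 degrees over the bin.

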